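# Load a marking machine's index dial and clamp the bearings with a T-handle driver

## Robot

A 6-joint arm with a two-finger parallel gripper is mounted at the origin on a cart in front of the work surface, level with it; the furniture and walls round the work are solid. World frame = base frame: x ahead of the robot, y to its left, z up, the work surface at z = 0. Lengths are in m, angles in degrees, forces in N, time in s.
With the tool pointing down it reaches from about 0.375 to 0.975 m from the base axis. Payload 3.8 kg.
Tool frame: the origin (TCP) lies between the finger pads; the fingertips stand 19 mm ahead of it and the grasp point (between the pads) is the TCP (arm.nose_length is the distance from the TCP to the fingertips, in m); z points along the fingers, y is the direction in which the jaws open and shut (so a half turn about z gives the same grasp; the last joint's range is limited). The gripper opens to 88 mm and grips with 3 to 60 N. Pads are 18 mm wide; open, the fingers measure 123 mm over their backs; the gripper's body (75 mm by 187 mm) begins 45 mm behind the grasp point.
Start: joints at [-72.76, 15.12, 91.902, -0, 72.978, -2.114], TCP at [0.224, -0.637, 0.258] pointing down, gripper open.
Joint ranges: [-150.88, 150.88], [-54.13, 125.18], [17.81, 147.31], [-75.09, 255.09], [0, 152.58], [-146.25, 146.25]. Speed limits (degrees/s): [147.25, 147.25, 180, 180, 180, 180].

## Interface

Orientations are given as a 3x3 rotation matrix whose columns are the frame's x, y, z axes.
In Python, from station import arm, eyes, order gives the robot as it stands. The module is installed in compiled form; this text tells all that it offers.
- The arm moves only by the shell command python3 -m creep 'ROWS' [FORCE]. ROWS is text: rows parted by semicolons, each of 7 numbers parted by spaces: the turn, a rotation vector about the tool's x, y, z in units of 180 degrees (1.0 is 180 degrees), then the shift along the tool's x, y, z in units of 0.1 m (1.0 is 0.1 m), then the finger opening in mm, from 0 to 88.1. A call has 1 to 12 rows; each row is the pose to reach, as a shift and turn from the pose commanded when the call began, along the tool's axes at that moment, turning the shorter way round; what a row does not reach only later rows make up. A row lasts 1/8 s, in which the tool goes at most 62.5 mm and 10.7 degrees, less where a joint would pass 70% of its speed; a pose out of reach is approached as far as the arm can. A call with a number of a shift or a turn outside -1 to 1 is refused whole. A call with a gripper value outside its range is refused whole. The fingers move at their own pace and stop on an object; FORCE is the grip in N (left out, the last holds). Time passes only in rows, so rows that repeat a pose let the fingers close. It gives the time, the measured TCP pose, the force and the opening at its end, in the units of the state.
- arm.read_state(): the state, without advancing time (a new reading comes with each control period).
- eyes.get_image(name): name is "scene" or "top"; returns a dict with "frame" (384x512x3 uint8, red, green, blue), "camera_matrix" (3x3 intrinsics, pixels), "world_from_camera" (4x4, takes a point from camera to world coordinates). Camera axes: x right, y up, looking along -z (the intrinsics and any distortion apply to the point x, -y, -z); pixel columns grow to the right and rows downward; lengths in m; the calibration is good to about 2 mm. A picture is of the moment at which its call begins. There is no depth.
- order.hand_in(): hands the job in, once; it reports no verdict.
The state is a dict: "time": time; "qpos": joint angles; "joint_velocities": joint speeds; "joint_torque": joint torques, N m; "position": TCP position; "ee_rot": TCP orientation; "ft_force": force on the tool from outside, world axes, zero at the start; "ft_torque": the same for the moment, N m; "gripper_width": finger opening in m.
Only numpy, scipy, OpenCV 4.12 (cv2) and the standard library are available. Lean on these libraries where they do the work, as an engineer would, in place of code of your own. Each camera call takes 0.05 s, during which the arm holds its last target.

## Task

Load the marking machine with the two or three bearings that lie by themselves along the front of the bench: swing its dial round by the black knobs until it clicks with a clamp at the open front, lay a bearing flat on that clamp, and, with the T-handle driver set square on the clamp's hex screw before the first turn, run the screw clockwise to its stop; index the dial on to the next clamp and do the same until every one of these bearings is clamped. Finish with the dial clicked in position and the driver standing in its cup again, and leave the other things on the bench alone.

Things in the scene. Friction and masses are not known exactly. Their poses are not given: they have to be found in the camera images.
- machine: bench marking machine, fixed: grey base 302 x 276 x 14 mm with a round steel index dial. Origin under the dial's axis at bench height; its -x points out of the open front to the robot. A sheet guard 111 mm high (yellow front edge 125 high, 5 mm behind the axis) covers the dial's rear half, a column and marking head (221 mm high) stand there: clamps can be worked only at the front.
- dial (a joint): turn of the dial (rad), counter-clockwise from above positive; endless, either way. Light to turn (0.06 N m); a spring ball clicks it in at each multiple of 2.094 (120 degrees), where one clamp is straight ahead along the machine's -x; it pulls itself in from within 0.05 rad, and about 0.8 N m moves it in or out. Dial 250 mm across, top 52 mm above the bench. Starts between two positions.
- clamp_1 (a point): clamp 1 of the dial's three (72 mm from the dial's axis, 0 degrees counter-clockwise of clamp 1, which is in front at dial 0): centre of its flat seat, 48 mm across, 60 mm above the bench, where the bearing's underside centre goes. Three hook jaws (20.5 mm high, within 14.5 mm of the axis) rise from it; the screw slides them 6 mm out to centre the bearing and hook over its inner ring.
- clamp_2 (a point): clamp 2 of the dial's three (72 mm from the dial's axis, 120 degrees counter-clockwise of clamp 1, which is in front at dial 0): centre of its flat seat, 48 mm across, 60 mm above the bench, where the bearing's underside centre goes. Three hook jaws (20.5 mm high, within 14.5 mm of the axis) rise from it; the screw slides them 6 mm out to centre the bearing and hook over its inner ring.
- clamp_3 (a point): clamp 3 of the dial's three (72 mm from the dial's axis, 240 degrees counter-clockwise of clamp 1, which is in front at dial 0): centre of its flat seat, 48 mm across, 60 mm above the bench, where the bearing's underside centre goes. Three hook jaws (20.5 mm high, within 14.5 mm of the axis) rise from it; the screw slides them 6 mm out to centre the bearing and hook over its inner ring.
- head_1 (a point): screw of clamp 1: centre of the underside of its hexagon head, on the clamp's axis, z up, x to a corner of the hexagon (turns with the screw). Head 22 mm across flats, 14 mm high, top 4 mm tapered; 85 to 99 mm above the bench when slack, sinks 1.5 mm in all; below it a round flange 26 mm across, 3 mm thick.
- head_2 (a point): screw of clamp 2: centre of the underside of its hexagon head, on the clamp's axis, z up, x to a corner of the hexagon (turns with the screw). Head 22 mm across flats, 14 mm high, top 4 mm tapered; 85 to 99 mm above the bench when slack, sinks 1.5 mm in all; below it a round flange 26 mm across, 3 mm thick.
- head_3 (a point): screw of clamp 3: centre of the underside of its hexagon head, on the clamp's axis, z up, x to a corner of the hexagon (turns with the screw). Head 22 mm across flats, 14 mm high, top 4 mm tapered; 85 to 99 mm above the bench when slack, sinks 1.5 mm in all; below it a round flange 26 mm across, 3 mm thick.
- screw_1 (a joint): turn of the screw of clamp 1 (rad), clockwise from above (tightening) positive: 0 slack, 3.14 (half a turn) the hard stop; starts between 0 and 0.4, drags with 0.12 N m and stays where it is left.
- screw_2 (a joint): turn of the screw of clamp 2 (rad), clockwise from above (tightening) positive: 0 slack, 3.14 (half a turn) the hard stop; starts between 0 and 0.4, drags with 0.12 N m and stays where it is left.
- screw_3 (a joint): turn of the screw of clamp 3 (rad), clockwise from above (tightening) positive: 0 slack, 3.14 (half a turn) the hard stop; starts between 0 and 0.4, drags with 0.12 N m and stays where it is left.
- knob_1 (a point): knob 1 of the dial's three: upright black cylinder 18 mm across, 68 to 98 mm above the bench, on a thin stem; the point is on its axis at 85 mm height, 110 mm from the dial's axis, 60 degrees counter-clockwise of clamp 1 (half-way between two clamps).
- knob_2 (a point): knob 2 of the dial's three: upright black cylinder 18 mm across, 68 to 98 mm above the bench, on a thin stem; the point is on its axis at 85 mm height, 110 mm from the dial's axis, 180 degrees counter-clockwise of clamp 1 (half-way between two clamps).
- knob_3 (a point): knob 3 of the dial's three: upright black cylinder 18 mm across, 68 to 98 mm above the bench, on a thin stem; the point is on its axis at 85 mm height, 110 mm from the dial's axis, 300 degrees counter-clockwise of clamp 1 (half-way between two clamps).
- bearing_1: sealed steel ball bearing, 62 mm outside, 35 mm bore (32 mm free), 14 mm thick, 155 g, lying flat on the bench; origin at the centre of its underside, z up. Two or three are present; an absent one has no pose.
- bearing_2: sealed steel ball bearing, 62 mm outside, 35 mm bore (32 mm free), 14 mm thick, 155 g, lying flat on the bench; origin at the centre of its underside, z up. Two or three are present; an absent one has no pose.
- bearing_3: sealed steel ball bearing, 62 mm outside, 35 mm bore (32 mm free), 14 mm thick, 155 g, lying flat on the bench; origin at the centre of its underside, z up. Two or three are present; an absent one has no pose.
- driver: T-handle tube spanner, 148 mm long, 260 g, upright in its cup. Origin: centre of the open lower end (mouth) of its hexagon socket; z up to the handle. Socket 23.4 mm across flats and 13 mm deep inside, x to an inner corner; 31.4 mm across flats outside, 34 mm high. Shaft 12 mm thick. Red handle bar 80 mm long along x, 15 mm thick along y, 22 mm high (126 to 148 mm above the mouth).
- driver_cup: black cup, fixed to the bench, in which the driver stands: foot 72 mm across, cup 43 mm across inside, flared rim 44 mm and inner floor 8 mm above the bench; origin at the centre of its underside. The driver's mouth rests on the inner floor.
- plug_gauge: steel plug gauge, 35 mm across and 102 mm tall, standing loose; a bystander.
- grease_tin: grease tin, 63 mm across and 43 mm high, fixed in place; a bystander.
- tape_roll: tape roll, 78 mm across and 19 mm high, fixed in place; a bystander.
- ring_case: wooden instrument case, 158 mm (x) by 240 mm (y), fixed to the right of the machine at the bench's front edge; origin at the centre of its underside. Its lid stands open at the back, up to 195 mm above the bench: pass over it; a bystander.
- oil_can: red oil can with a bent spout, 182 mm high, fixed in place; a bystander.

How it is judged:
By the outcome, as a careful person would: the job done as asked, in the order asked, and still so for the second after the job is handed in, with the robot touching nothing.
Of bearing_1, bearing_2, bearing_3 only 2 to 3 are there at a start; the rules pass over those that are not, and their reading is None.
At some moment in a run one of bearing_1, bearing_2, bearing_3 may be knocked a few centimetres aside while the robot is not near it.
It also fails if it takes over 210 s, if anything falls off the work surface, if the arm or the gripper's body presses on something with over 40 N, if the wrist force passes 120 N, or if a joint passes its speed limit or range.

## Working session

There is one attempt and no reset: what is moved stays moved. The work goes in short steps, Python scripts to look and compute and a shell command to move; the robot and the scene stay as the last step left them, time stands still between calls to the robot, and variables do not carry over. Pictures are saved under pics/ and viewed, and the job is handed in when it is done.

```bash
mkdir -p pics; ls; python3 - <<'E'
from station import arm, eyes, order
import cv2, numpy as np
s=arm.read_state(); print(s)
for n in ("scene","top"):
    d=eyes.get_image(n); cv2.imwrite(f"pics/{n}0.png",cv2.resize(d["frame"][:,:,::-1],(800,600),interpolation=cv2.INTER_CUBIC)); print(n,d["camera_matrix"],d["world_from_camera"],[k for k in d])
E
```

```text
pics
{'time': 0.0, 'qpos': array([-7.27588135e+01,  1.51697234e+01,  9.19793412e+01, -1.18400669e-03,
        7.29797094e+01, -2.11467956e+00]), 'joint_velocities': array([ 0.06289189, -0.0527229 ,  0.06764709, -0.05615376, -0.04233123,
       -0.00196826]), 'joint_torque': array([-1.11564987e-03, -5.02104878e+01, -3.56875849e+01,  7.26583600e-02,
        2.96159077e-02, -1.68036395e-04]), 'position': array([ 0.22350717, -0.6362137 ,  0.25639937]), 'ee_rot': array([[ 9.43476245e-01,  3.31439444e-01, -6.85027129e-04],
       [ 3.31440146e-01, -9.43473819e-01,  2.14067985e-03],
       [ 6.32005789e-05, -2.24672608e-03, -9.99997474e-01]]), 'ft_force': array([ 0.04946077,  0.56759677, -1.04261582]), 'ft_torque': array([-0.00115532,  0.01798412,  0.01046658]), 'gripper_width': 0.08795111410757477}
scene [[403.01522509   0.         249.85134003]
 [  0.         403.01522509 189.61811948]
 [  0.           0.           1.        ]] [[ 0.58484983  0.39974788 -0.70579906 -0.42643889]
 [-0.81085666  0.3111863  -0.49565568 -0.77043935]
 [ 0.0214977   0.86218601  0.50613548  0.76814899]
 [ 0.          0.          0.          1.        ]] ['frame', 'camera_matrix', 'world_from_camera']
top [[416.85330171   0.         259.59048946]
 [  0.         416.85330171 192.69830833]
 [  0.           0.           1.        ]] [[ 1.03411467e-03  9.90014372e-01 -1.40962667e-01  3.69531484e-01]
 [-9.99841682e-01  3.52761524e-03  1.74403542e-02 -6.89704971e-02]
 [ 1.77634633e-02  1.40922315e-01  9.89861283e-01  1.38630915e+00]
 [ 0.00000000e+00  0.00000000e+00  0.00000000e+00  1.00000000e+00]] ['frame', 'camera_matrix', 'world_from_camera']
```

View pics/top0.png

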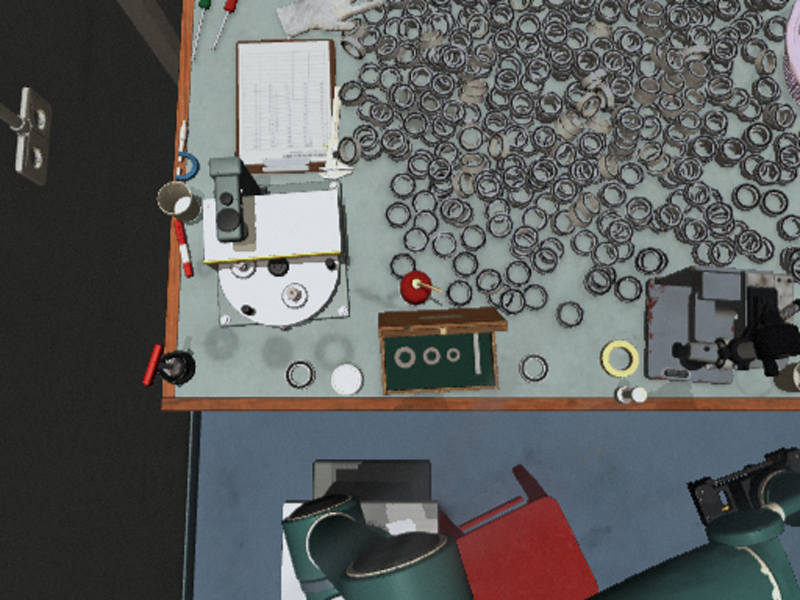

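View pics/scene0.png

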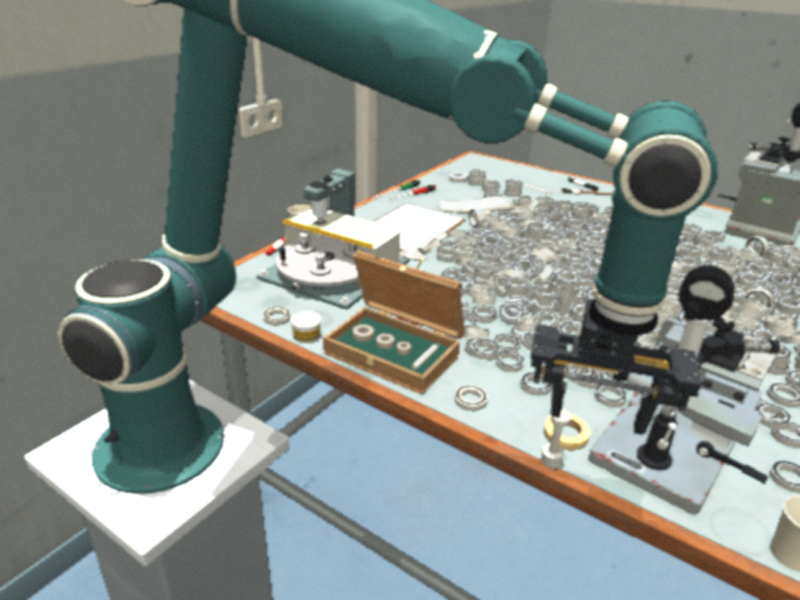

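```bash
cat > h.py <<'E'
from station import arm, eyes, order
import cv2, numpy as np
from scipy.spatial.transform import Rotation as R
def shot(n): return eyes.get_image(n)
def ray(d,u,v):
    K=d["camera_matrix"];T=d["world_from_camera"]
    c=np.array([(u-K[0,2])/K[0,0],-(v-K[1,2])/K[1,1],-1.0])
    return T[:3,3],T[:3,:3]@c
def atz(d,u,v,z):
    o,r=ray(d,u,v); return o+r*(z-o[2])/r[2]
def proj(d,p):
    T=d["world_from_camera"];K=d["camera_matrix"]
    c=T[:3,:3].T@(np.asarray(p)-T[:3,3]); return np.array([K[0,2]+K[0,0]*c[0]/-c[2],K[1,2]+K[1,1]*(-c[1])/-c[2]])
def crop(d,u0,v0,u1,v1,s,fn):
    im=d["frame"][v0:v1,u0:u1,::-1]; im=cv2.resize(im,None,fx=s,fy=s,interpolation=cv2.INTER_CUBIC); cv2.imwrite(fn,im)
def rel(p,Rm=None):
    "rows for target TCP position p / orientation Rm, from the measured pose"
    s=arm.read_state(); R0=s["ee_rot"]; 
    sh=R0.T@(np.asarray(p)-s["position"])/0.1
    rv=np.zeros(3) if Rm is None else R.from_matrix(R0.T@Rm).as_rotvec()/np.pi
    return np.round(rv,4),np.round(sh,3)
def down(psi):
    "tool down, tool y axis at angle psi deg (world)"
    a=np.radians(psi); y=np.array([np.cos(a),np.sin(a),0]); z=np.array([0,0,-1.]); return np.c_[np.cross(y,z),y,z]
def st():
    s=arm.read_state(); print("t %.2f"%s["time"],"p",np.round(s["position"],4),"ypsi %.1f"%np.degrees(np.arctan2(s["ee_rot"][1,1],s["ee_rot"][0,1])),"F",np.round(s["ft_force"],1),"w %.1f"%(s["gripper_width"]*1e3),"q",np.round(s["qpos"],1),"zt",np.round(s["ee_rot"][:,2],3)); return s
E
python3 - <<'E'
from h import *
d=shot("top"); np.savez("top0.npz",**d)
crop(d,80,150,280,270,4,"pics/c1.png"); crop(d,230,180,430,270,4,"pics/c2.png")
f=.64
for u,v in [(300,374),(533,367),(569,313),(627,288),(347,379),(620,358)]: print(u,v,atz(d,u*f,v*f,.014))
st()
E
```

```text
300 374 [0.41031888 0.12735931 0.014     ]
533 367 [ 0.42573871 -0.36156274  0.014     ]
569 313 [ 0.54054655 -0.44166706  0.014     ]
627 288 [ 0.59505164 -0.56868334  0.014     ]
347 379 [0.40008513 0.02916827 0.014     ]
620 358 [ 0.44501484 -0.54671315  0.014     ]
t 0.15 p [ 0.2236 -0.6364  0.2567] ypsi -70.6 F [ 0.3 -0.1 -0.3] w 88.4 q [-72.8  15.2  92.   -0.   73.   -2.1] zt [-0.001  0.002 -1.   ]
```

View pics/c1.png

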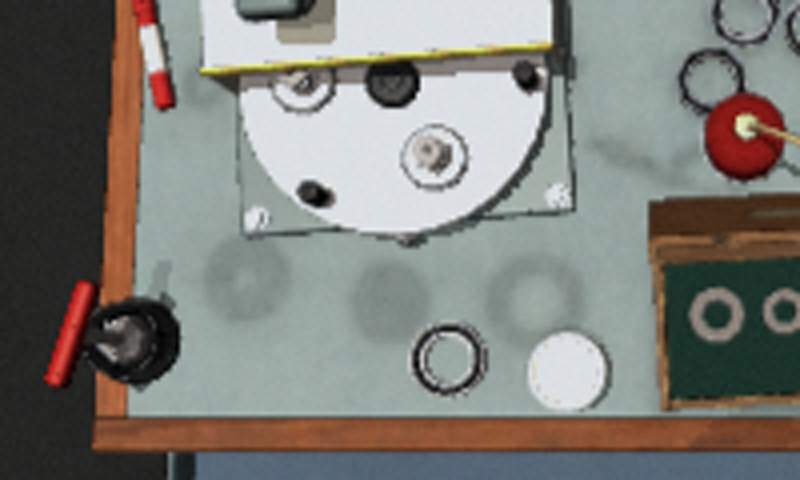

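View pics/c2.png

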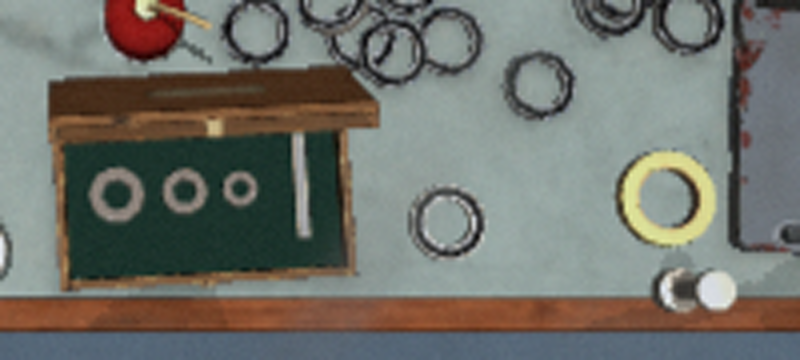

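```bash
python3 - <<'E'
from h import *
d=dict(np.load("top0.npz"))
crop(d,125,155,230,215,7.6,"pics/c3.png"); crop(d,80,215,135,255,12,"pics/c4.png")
E
```

```text
(no output)
```

View pics/c3.png

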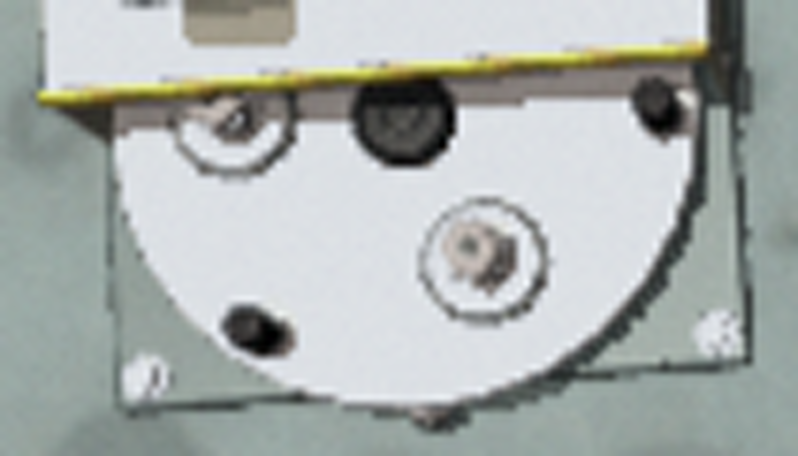

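View pics/c4.png

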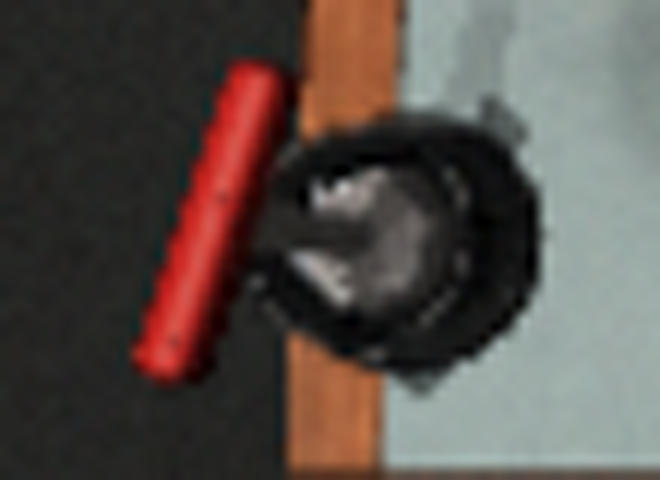

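```bash
cat > fit.py <<'E'
from h import *
from scipy.optimize import least_squares
def fitm(d,clamps,knobs,edges,fr,x0):
    # clamps: (u,v,angle offset of clamp idx,r,z)
    def res(q):
        x,y,yaw,th=q; o=[]
        for u,v,a,r,z in clamps:
            an=yaw+np.pi+th+np.radians(a); o+=list(proj(d,[x+r*np.cos(an),y+r*np.sin(an),z])-[u,v])
        for u,v,off,z in edges:
            p=atz(d,u,v,z)-[x,y,0]; o.append(300*(p[0]*np.cos(yaw)+p[1]*np.sin(yaw)-off))
        for u,v in fr:
            p=atz(d,u,v,.052)-[x,y,0]; o.append(300*(np.hypot(p[0],p[1])-.125))
        return o
    s=least_squares(res,x0); return s.x,s.fun
E
python3 - <<'E'
from fit import *
d=dict(np.load("top0.npz"))
c=lambda u,v:(125+u/7.6,155+v/7.6)
cl=[(*c(484,260),0,.072,.060),(*c(470,247),0,.072,.099),(*c(235,112),-120,.072,.06),(*c(244,325),-60,.110,.098),(*c(655,97),60,.110,.098)]
ed=[(*c(45,99),.005,.125),(*c(705,47),.005,.125)]
fr=[c(125,220),c(220,350),c(300,393),c(400,405),c(690,190),c(112,140)]
q,f=fitm(d,cl,[],ed,fr,[.6,.15,0,0]); print(q,np.degrees(q[2:]),np.round(f,2))
for u,v,z in [(118,408,.014),(750,362,.014),(437,420,.03),(404,120,.075)]:
    p=atz(d,*c(u,v),z)-[q[0],q[1],0]; cc,ss=np.cos(q[2]),np.sin(q[2]); print(np.round([p[0]*cc+p[1]*ss,-p[0]*ss+p[1]*cc],4))
c4=lambda u,v:(80+u/12,215+v/12)
a=atz(d,*c4(258,66),.153);b=atz(d,*c4(165,374),.153); print(a,b,np.linalg.norm(a-b),(a+b)/2,np.degrees(np.arctan2(*(a-b)[1::-1])))
for u,v in [(275,210),(540,235),(400,370),(420,105)]: print(atz(d,*c4(u,v),.044))
print("b",atz(d,80+448/4,150+358/4,.014),atz(d,230+447/4,180+222/4,.014))
E
```

```text
[0.63126653 0.17097136 0.08539118 0.43580571] [ 4.89255419 24.96982775] [ 0.02  0.02 -0.02 -0.13 -0.26  0.17  0.06 -0.05 -0.14  0.19 -0.24 -0.24
  0.3   0.13  0.07 -0.56  0.06  0.06]
[-0.1095  0.1376]
[-0.112  -0.1363]
[-0.1279 -0.0019]
[-0.0056 -0.0026]
[0.46091714 0.37422737 0.153     ] [0.38601459 0.39261726 0.153     ] 0.07712703780715219 [0.42346587 0.38342232 0.153     ] -13.794268822611082
[0.4307281  0.40683768 0.044     ]
[0.4242379  0.33651349 0.044     ]
[0.38860036 0.37170912 0.044     ]
[0.45869305 0.36992682 0.044     ]
b [0.40986456 0.12734849 0.014     ] [ 0.42371157 -0.36358846  0.014     ]
```

```bash
python3 -m creep '0 0 0 0.8 -0.95 0 40;0 0 0 0.8 -0.95 0 40;0 0 0 0.8 -0.95 0 40' 10; python3 -m creep '0 0 0 0.8 -0.95 0 40;0 0 0 0.8 -0.95 0 40;0 0 0 0.8 -0.95 0 40'; python3 -c "
from h import *
st(); print(rel([.536,.226,.25],down(47.4)))"
```

```text
time: 0.52
position: [0.2685, -0.5168, 0.2568]
ee_rot: [[0.942, 0.335, -0.001], [0.335, -0.942, 0.003], [0.0, -0.003, -1.0]]
ft_force: [-0.6, -0.9, 0.6]
gripper_width: 0.06
time: 0.9
position: [0.3125, -0.4023, 0.2577]
ee_rot: [[0.942, 0.335, 0.0], [0.335, -0.942, 0.001], [0.0, -0.0, -1.0]]
ft_force: [-0.1, -0.4, 0.2]
gripper_width: 0.0401
t 0.90 p [ 0.3125 -0.4023  0.2577] ypsi -70.4 F [-0.1 -0.4  0.2] w 40.1 q [-55.   -3.  111.8   0.   71.2  15.5] zt [ 0.     0.001 -1.   ]
(array([ 0.000e+00, -2.000e-04, -6.547e-01]), array([ 4.21 , -5.172,  0.08 ]))
```

```bash
python3 -m creep '0 0 0 0.8 -0.98 0 40;0 0 0 0.8 -0.98 0 40;0 0 0 0.8 -0.98 0 40' >/dev/null; python3 -m creep '0 0 0 0.8 -0.98 0 40;0 0 0 0.8 -0.98 0 40;0 0 0 0.8 -0.98 0 40'>/dev/null; python3 -m creep '0 0 0 0.8 -0.98 0 40;0 0 0 0.8 -0.98 0 40;0 0 0 0.8 -0.98 0 40'>/dev/null;python3 -m creep '0 0 0 0.8 -0.98 0 40;0 0 0 0.8 -0.98 0 40;0 0 0 0.8 -0.98 0 40'>/dev/null
python3 -m creep '0 0 -0.65 0.8 -0.98 0 40;0 0 -0.65 0.8 -0.98 0 40;0 0 -0.65 0.8 -0.98 0 40;0 0 -0.65 0.8 -0.98 0 40;0 0 -0.65 0.8 -0.98 0 40;0 0 -0.65 0.8 -0.98 0 40;0 0 -0.65 0.8 -0.98 0 40;0 0 -0.65 0.8 -0.98 0 40;0 0 -0.65 0.8 -0.98 0 40;0 0 -0.65 0.8 -0.98 0 40;0 0 -0.65 0.8 -0.98 0 40;0 0 -0.65 0.8 -0.98 0 40'; python3 -c "
from h import *
st(); print(rel([.536,.226,.094],down(47.4)))
d=shot('top');crop(d,100,150,420,270,2.5,'pics/t1.png')"
```

```text
time: 3.9
position: [0.5279, 0.187, 0.2575]
ee_rot: [[-0.72, 0.694, 0.0], [0.694, 0.72, -0.001], [-0.001, -0.001, -1.0]]
ft_force: [1.1, -0.3, 0.6]
gripper_width: 0.0397
t 3.90 p [0.5279 0.187  0.2575] ypsi 46.1 F [ 1.1 -0.3  0.6] w 39.7 q [ 1.700e+01  2.700e+00  1.061e+02 -1.000e-01  7.120e+01 -2.900e+01] zt [ 0.    -0.001 -1.   ]
(array([-0.0003,  0.0003, -0.0074]), array([0.214, 0.339, 1.635]))
```

View pics/t1.png

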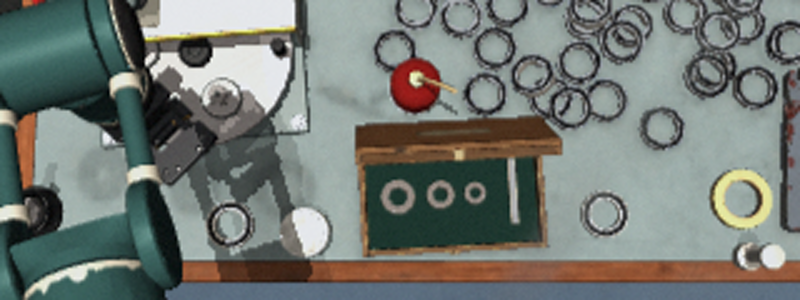

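```bash
python3 -m creep '0 0 -0.007 0.21 0.34 0 40;0 0 -0.007 0.21 0.34 0.3 40;0 0 -0.007 0.21 0.34 0.9 40;0 0 -0.007 0.21 0.34 0.9 40' >/dev/null; python3 -m creep '0 0 0 0 0 0.5 40;0 0 0 0 0 0.75 40;0 0 0 0 0 0.75 40;0 0 0 0 0 0.75 16;0 0 0 0 0 0.75 16;0 0 0 0 0 0.75 16' 8; python3 -c "
from h import *
st(); s=arm.read_state(); p=s['position'];print(np.degrees(np.arctan2(p[1]-.17097,p[0]-.63127)), np.hypot(p[1]-.17097,p[0]-.63127))
d=shot('scene');crop(d,130,100,330,240,4,'pics/t2.png')"
```

```text
time: 5.2
position: [0.5365, 0.2298, 0.0949]
ee_rot: [[-0.739, 0.674, 0.004], [0.674, 0.739, 0.001], [-0.002, 0.003, -1.0]]
ft_force: [-0.4, -0.4, 5.9]
gripper_width: 0.0177
t 5.20 p [0.5365 0.2298 0.0949] ypsi 47.6 F [-0.4 -0.4  5.9] w 17.7 q [ 20.8  14.  111.8  -0.   54.  -26.9] zt [ 0.004  0.001 -1.   ]
148.16049309488582 0.11156993029715648
```

View pics/t2.png

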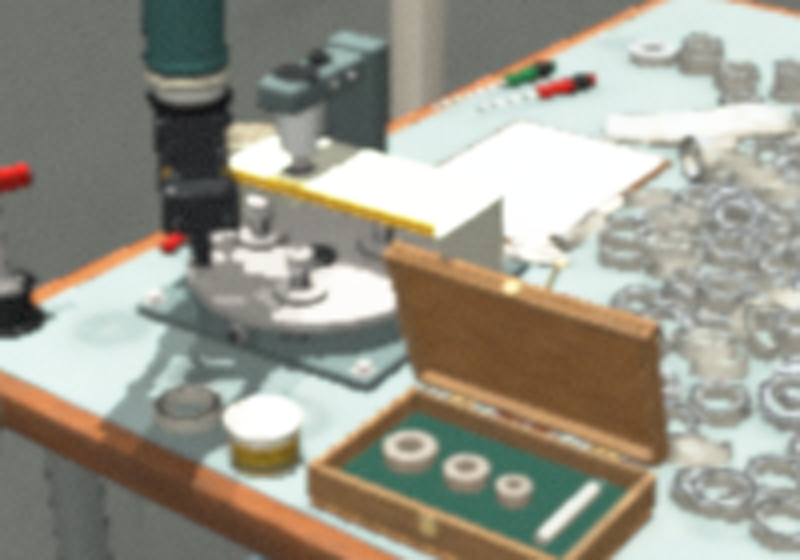

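```bash
cat > arc.py <<'E'
from h import *
AX=np.array([.6313,.1710]);YAW=4.89
def arc(end_m,n,rad=.110,dpsi=None):
    "machine-relative knob angle at the end (deg, 0 = front, ccw +); prints rows"
    s=arm.read_state();p=s["position"];R0=s["ee_rot"]
    a0=np.degrees(np.arctan2(p[1]-AX[1],p[0]-AX[0])); a1=180+YAW+end_m
    a1=a0+((a1-a0+180)%360-180); r0=np.hypot(*(p[:2]-AX)); print("from",a0-180-YAW,"r",r0,"turn",a1-a0)
    for i in range(1,n+1):
        a=a0+(a1-a0)*i/n; r=r0+(rad-r0)*i/n
        t=np.array([AX[0]+r*np.cos(np.radians(a)),AX[1]+r*np.sin(np.radians(a)),p[2]])
        sh=R0.T@(t-p)/.1; dp=(a-a0)*(1 if dpsi is None else dpsi)
        print("0 0 %.3f %.2f %.2f 0"%(-dp/180,sh[0],sh[1]))
E
python3 -c "
from arc import *
arc(-60,6)"
```

```text
from -36.71783052587652 r 0.11159365395455063 turn -23.282169474123492
0 0 0.022 0.01 0.08 0
0 0 0.043 0.01 0.15 0
0 0 0.065 0.01 0.23 0
0 0 0.086 0.00 0.30 0
0 0 0.108 -0.01 0.37 0
0 0 0.129 -0.02 0.45 0
```

```bash
python3 -m creep '0 0 0.022 0.01 0.08 0 16;0 0 0.043 0.01 0.15 0 16;0 0 0.065 0.01 0.23 0 16;0 0 0.086 0 0.30 0 16;0 0 0.108 -0.01 0.37 0 16;0 0 0.129 -0.02 0.45 0 16;0 0 0.129 -0.02 0.45 0 16;0 0 0.129 -0.02 0.45 0 16'; python3 -c "
from arc import *
arc(-60,1)"; python3 -m creep '0 0 0 0 0 0 30;0 0 0 0 0 0 36;0 0 0 0 0 0 36;0 0 0 0 0 0 36'; python3 -c "
from arc import *
arc(-60,1)"
```

```text
time: 6.25
position: [0.5619, 0.2582, 0.0924]
ee_rot: [[-0.414, 0.91, -0.011], [0.91, 0.414, -0.007], [-0.001, -0.013, -1.0]]
ft_force: [-12.4, -9.6, 12.8]
gripper_width: 0.0264
from -56.38807080935648 r 0.11144907644951688 turn -3.6119291906435365
0 0 0.020 0.00 0.07 0
time: 6.75
position: [0.5655, 0.2602, 0.0923]
ee_rot: [[-0.413, 0.911, -0.003], [0.911, 0.413, -0.002], [-0.001, -0.004, -1.0]]
ft_force: [-3.5, -5.1, 2.7]
gripper_width: 0.036
from -58.47946183973308 r 0.11088114338868676 turn -1.5205381602669377
0 0 0.008 -0.00 0.03 0
```

```bash
python3 -m creep '0 0 0 0 0 0 14;0 0 0 0 0 0 14;0 0 0 0 0 0 14;0 0 0 0 0 0 14' 40; python3 -c "
from arc import *
arc(-60,1); st()"; python3 -m creep '0 0 0.01 0 0.03 0 14;0 0 0.015 0 0.06 0 14;0 0 0.015 0 0.06 0 14;0 0 0.015 0 0.06 0 14;0 0 0.015 0 0.06 0 14'; python3 -c "
from arc import *
arc(-60,1); st()"
```

```text
time: 7.25
position: [0.5648, 0.2629, 0.0921]
ee_rot: [[-0.412, 0.911, -0.004], [0.911, 0.412, 0.003], [0.004, -0.002, -1.0]]
ft_force: [-5.1, 4.6, -0.6]
gripper_width: 0.0169
from -59.00785782279267 r 0.11341259163236565 turn -0.9921421772073415
0 0 0.006 -0.03 0.03 0
t 7.25 p [0.5648 0.2629 0.0921] ypsi 24.3 F [-5.1  4.6 -0.6] w 16.9 q [ 22.6  18.2 106.7   0.3  55.3  -1.9] zt [-0.004  0.003 -1.   ]
time: 7.88
position: [0.5698, 0.2664, 0.0921]
ee_rot: [[-0.368, 0.93, -0.005], [0.93, 0.368, 0.004], [0.005, -0.003, -1.0]]
ft_force: [-7.7, 6.7, 0.4]
gripper_width: 0.0168
from -62.07104264855393 r 0.11351304248277687 turn 2.071042648553913
0 0 -0.012 -0.04 -0.03 0
t 7.88 p [0.5698 0.2664 0.0921] ypsi 21.6 F [-7.7  6.7  0.4] w 16.8 q [ 22.6  18.7 105.9   0.4  55.5   0.8] zt [-0.005  0.004 -1.   ]
```

```bash
python3 -m creep '0 0 0 0 0 0 30;0 0 0 0 0 0 36;0 0 0 0 0 0 36;0 0 0 0 0 -1 36;0 0 0 0 0 -1 36;0 0 0 0 0 -1 36' 10 >/dev/null;  python3 -m creep '0 0 0 0 0 -1 36;0 0 0 0 0 -1 36;0 0 0 1 -1 -1 36;0 0 0 1 -1 -1 36;0 0 0 1 -1 -1 36' >/dev/null; python3 -m creep '0 0 0 0.5 -1 0 36;0 0 0 0.5 -1 0 36;0 0 0 0.5 -1 0 36;0 0 0 0.5 -1 0 36' >/dev/null; python3 -c "
from h import *
st();d=shot('top');np.savez('top1.npz',**d); crop(d,100,150,300,270,4,'pics/t3.png')"
```

```text
t 9.75 p [0.3319 0.3291 0.2924] ypsi 21.7 F [0.7 0.9 0.1] w 35.6 q [ 4.170e+01 -9.100e+00  1.137e+02 -1.000e-01  7.540e+01  2.010e+01] zt [ 0.001 -0.    -1.   ]
```

View pics/t3.png

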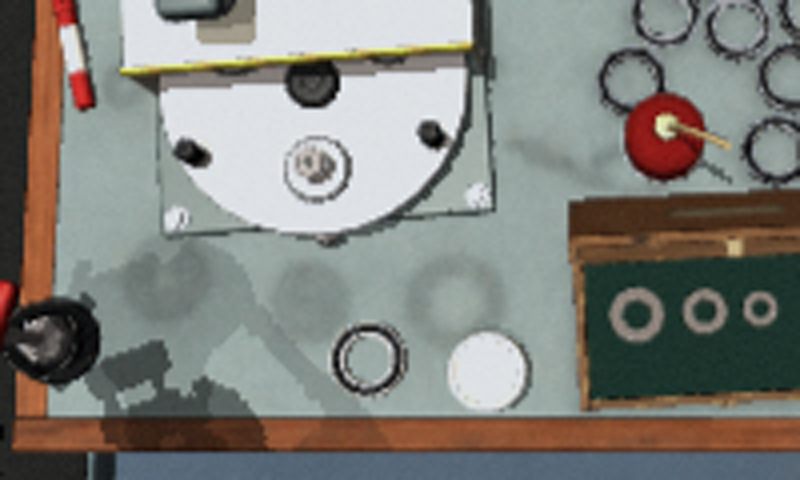

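```bash
python3 - <<'E'
from fit import *
d=dict(np.load("top1.npz"))
crop(d,135,155,230,215,8.4,"pics/c5.png"); crop(d,160,180,200,205,20,"pics/c6.png"); crop(d,175,225,210,250,20,"pics/c7.png")
E
```

```text
(no output)
```

View pics/c5.png

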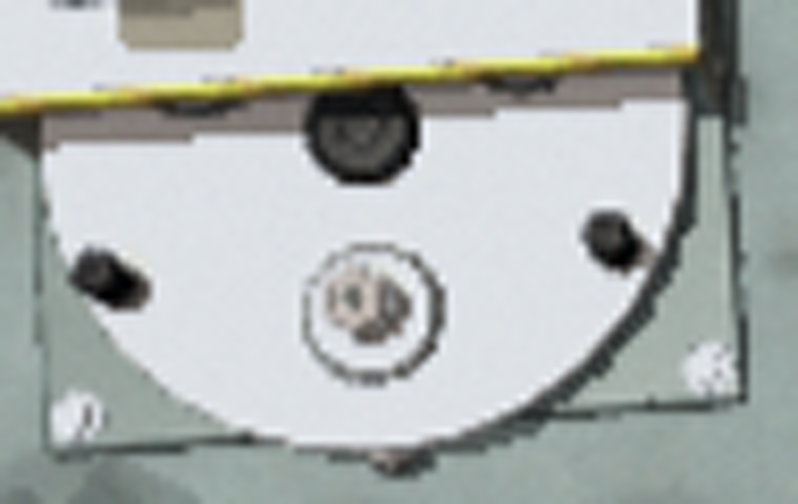

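View pics/c6.png

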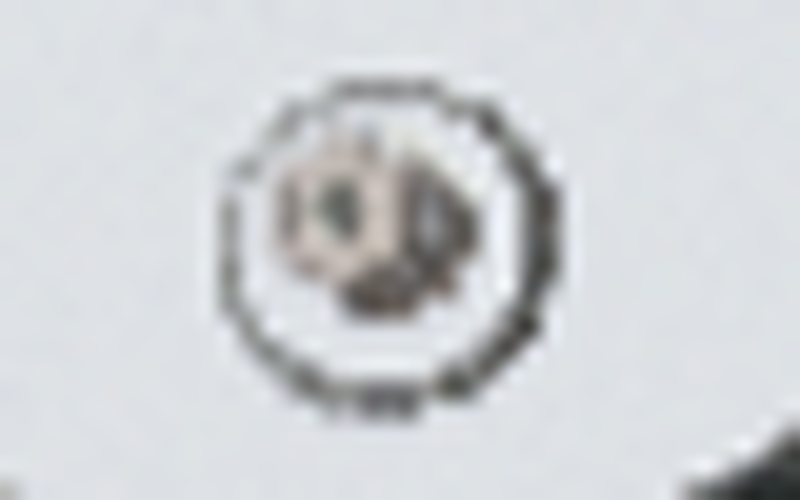

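View pics/c7.png

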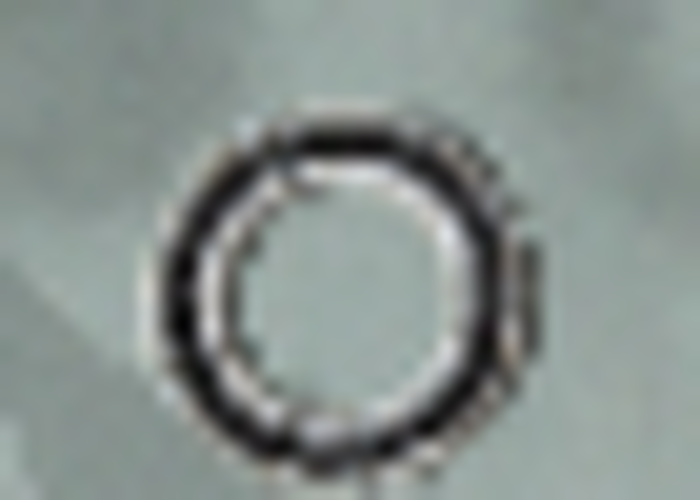

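```bash
python3 - <<'E'
from fit import *
d=dict(np.load("top1.npz"))
c=lambda u,v:(135+u/8.4,155+v/8.4)
cl=[(*c(373,313),0,.072,.060),(177,190.65,0,.072,.099),(*c(97,270),-60,.110,.098),(*c(607,236),60,.110,.098)]
ed=[(*c(2,106),.005,.125),(*c(690,55),.005,.125)]
fr=[c(58,240),c(140,345),c(270,435),c(350,450),c(685,180)]
q,f=fitm(d,cl,[],ed,fr,[.6,.15,0,0]); print(q,np.degrees(q[2:]),np.round(f,2))
print("bearing",atz(d,191.6,240,.014)); print("clamp",q[:2]-.072*np.array([np.cos(q[2]+q[3]),np.sin(q[2]+q[3])]), atz(d,177,190.65,.099),atz(d,*c(373,313),.06))
E
```

```text
[ 0.63143031  0.1692472   0.08031659 -0.01559424] [ 4.60180138 -0.8934844 ] [ 0.01 -0.21  0.25 -0.38 -0.13 -0.37  0.42  0.01 -0.37 -0.34  0.28 -1.57
 -0.45 -0.22 -0.47]
bearing [0.4082403  0.12861172 0.014     ]
clamp [0.55958106 0.16459045] [0.55837336 0.16532596 0.099     ] [0.55890322 0.16459541 0.06      ]
```

```bash
python3 -c "
from h import *
print(rel([.4085,.1285,.026],down(70)))"
```

```text
(array([ 1.000e-04,  2.000e-04, -2.686e-01]), array([-2.144, -0.033,  2.666]))
```

```bash
python3 -m creep '0 0 -0.268 -1 0 0.5 76;0 0 -0.268 -1 0 0.5 76;0 0 -0.268 -1 0 0.5 76;0 0 -0.268 -1 0 0.5 76;0 0 -0.268 -1 0 0.5 76;0 0 -0.268 -1 0 0.5 76' 10 >/dev/null; python3 -c "
from h import *
st();print(rel([.4085,.1285,.13],down(70)))"
```

```text
t 10.55 p [0.3693 0.2358 0.2425] ypsi 69.7 F [-0.5 -0.3 -0.2] w 75.8 q [ 29.3 -10.7 120.3  -0.   70.4 -40.4] zt [-0. -0. -1.]
(array([-0.0002,  0.    , -0.0014]), array([-0.739, -0.87 ,  1.125]))
```

```bash
python3 -m creep '0 0 -0.001 -0.74 -0.87 0.5 76;0 0 -0.001 -0.74 -0.87 1 76;0 0 -0.001 -0.74 -0.87 1 76;0 0 -0.001 -0.74 -0.87 1 76'  >/dev/null; python3 -c "
from h import *
st();print(rel([.4085,.1285,.027],down(70)))
d=shot('scene');crop(d,130,100,330,240,4,'pics/t4.png')"
```

```text
t 11.05 p [0.4065 0.1275 0.1404] ypsi 69.8 F [-0.1  0.3 -0.1] w 75.5 q [ 14.1  -6.  127.8  -0.   58.5 -55.7] zt [-0.005 -0.001 -1.   ]
(array([-0.001 , -0.0014, -0.0011]), array([-0.02 ,  0.02 ,  1.134]))
```

View pics/t4.png

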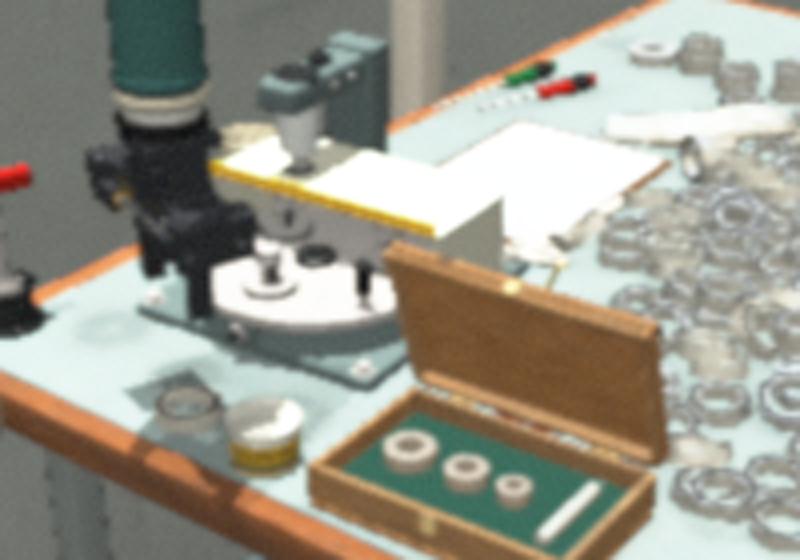

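```bash
python3 -c "
from h import *
d=shot('scene');print(proj(d,[.4085,.1285,.014]))"
python3 -m creep '0 0 0 -0.02 0.02 0.5 76;0 0 0 -0.02 0.02 1 76;0 0 0 -0.02 0.02 1 76;0 0 0 -0.02 0.02 1 76' 30 >/dev/null; python3 -c "
from h import *
st();print(rel([.4085,.1285,.0265],down(70)))"
```

```text
[176.7885728  200.06333048]
t 11.65 p [0.4119 0.1314 0.0448] ypsi 70.1 F [ 0.2 -0.4  0.3] w 76.2 q [ 14.4   3.  131.4   0.   45.4 -55.8] zt [ 0.003  0.001 -1.   ]
(array([0.0006, 0.0008, 0.0008]), array([ 0.023, -0.039,  0.183]))
```

```bash
python3 -m creep '0 0 0 0.02 -0.04 0.18 76;0 0 0 0.02 -0.04 0.18 76;0 0 0 0.02 -0.04 0.18 76;0 0 0 0.02 -0.04 0.18 76' 30 >/dev/null; python3 -c "
from h import *
st();print(rel([.4085,.1285,.0265],down(70)))"; python3 -m creep '0 0 0 0 0 0 56;0 0 0 0 0 0 56;0 0 0 0 0 0 56;0 0 0 0 0 0 56;0 0 0 0 0 0 56' 30;python3 -c "
from h import *
st()"
```

```text
t 12.15 p [0.4082 0.1277 0.0261] ypsi 70.1 F [ 0.1  0.3 -0.5] w 76.0 q [ 14.    4.6 132.4   0.   42.9 -56.1] zt [ 0.003  0.001 -1.   ]
(array([0.0005, 0.0007, 0.0006]), array([-0.   ,  0.009, -0.004]))
time: 12.78
position: [0.4076, 0.1276, 0.0252]
ee_rot: [[-0.94, 0.34, 0.001], [0.34, 0.94, 0.001], [-0.001, 0.001, -1.0]]
ft_force: [-0.1, 1.3, 5.0]
gripper_width: 0.0603
t 12.78 p [0.4076 0.1276 0.0252] ypsi 70.1 F [-0.1  1.3  5. ] w 60.3 q [ 14.    4.6 132.4   0.   42.8 -56.1] zt [ 0.001  0.001 -1.   ]
```

```bash
python3 -m creep '0 0 0 0 0 -0.3 56;0 0 0 0 0 -0.6 56;0 0 0 0 0 -1 56;0 0 0 0 0 -1 56;0 0 0 0 0 -1 56;0 0 0 0 0 -1 56' >/dev/null;python3 -c "
from h import *
st();print(rel([.559,.1648,.145],down(70)))"
```

```text
t 13.53 p [0.4052 0.1268 0.1227] ypsi 70.1 F [-0.5 -0.1 -1.8] w 60.1 q [ 14.   -4.8 128.9  -0.   56.2 -56.1] zt [-0.004 -0.001 -1.   ]
(array([-0.0007, -0.0011,  0.0006]), array([-1.316,  0.88 , -0.23 ]))
```

```bash
python3 -m creep '0 0 0 0 0 -0.28 56;0 0 0 -0.6 0.4 -0.28 56;0 0 0 -0.9 0.6 -0.28 56;0 0 0 -0.9 0.6 -0.28 56;0 0 0 -0.9 0.6 -0.28 56' >/dev/null;python3 -m creep '0 0 0 -0.4 0.28 0 56;0 0 0 -0.4 0.28 0 56;0 0 0 -0.4 0.28 0 56;0 0 0 -0.4 0.28 0 56;0 0 0 -0.4 0.28 0 56' >/dev/null;python3 -c "
from h import *
st();print(rel([.559,.1648,.145],down(70)))
d=shot('top'); crop(d,125,160,225,235,8,'pics/t5.png');d=shot('scene');crop(d,150,110,250,185,8,'pics/t6.png')"
```

```text
t 14.78 p [0.5582 0.1657 0.1528] ypsi 70.1 F [-0.3 -0.1 -0.7] w 60.3 q [ 14.1  10.2 109.5   0.   60.3 -56. ] zt [-0. -0. -1.]
(array([-0.    , -0.0001,  0.0006]), array([-0.01 , -0.005,  0.078]))
```

View pics/t5.png

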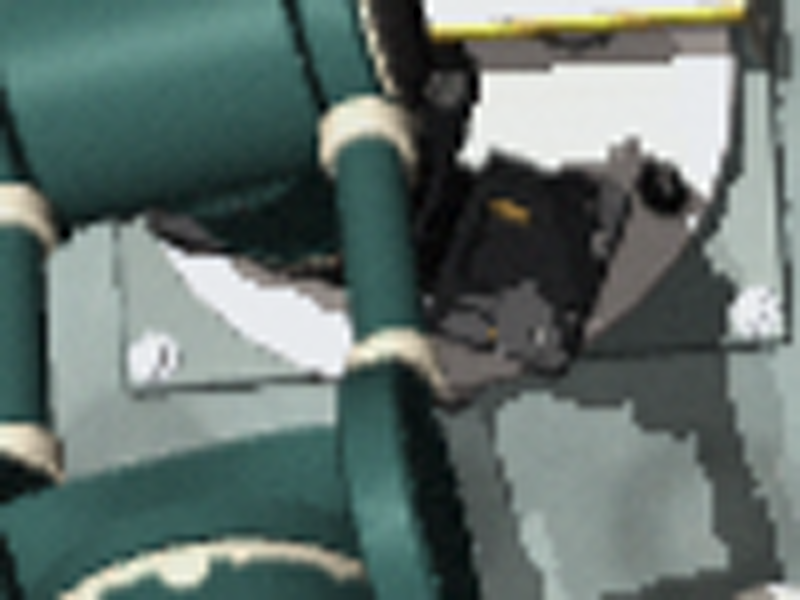

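View pics/t6.png

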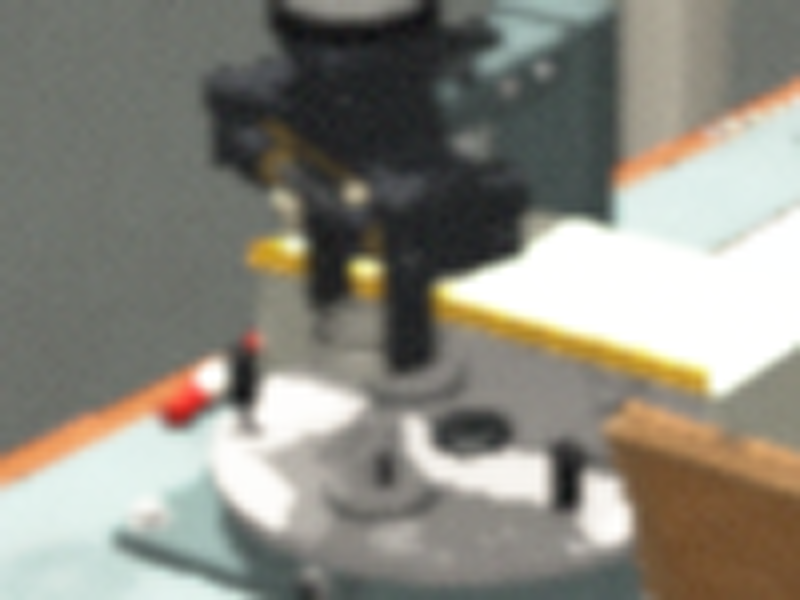

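```bash
python3 -c "
from h import *
d=shot('scene')
for p in [(.5582,.1657,.1345),(.559,.1648,.06),(.559,.1648,.099)]: print((proj(d,p)-[150,110])*8)"
```

```text
[369.92728439 334.94832027]
[379.75957507 478.86264232]
[376.04159732 404.39647114]
```

```bash
python3 -c "
from h import *
d=shot('scene'); crop(d,175,130,225,180,12,'pics/t7.png')"
```

```text
(no output)
```

View pics/t7.png

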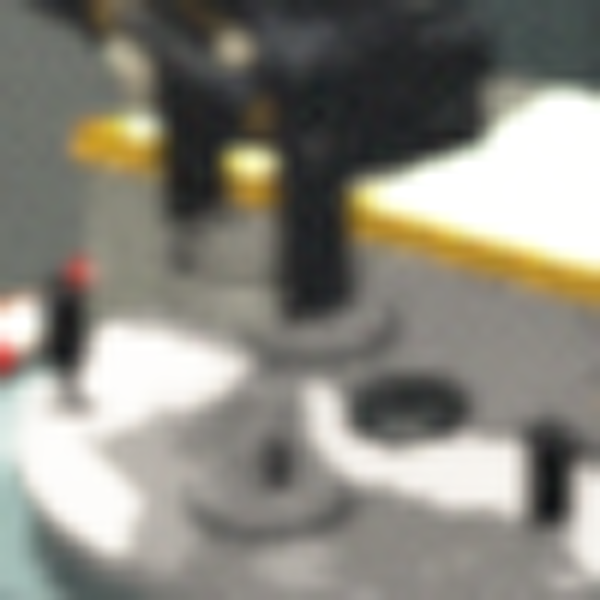

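```bash
python3 -c "
from h import *
d=shot('scene'); im=d['frame'][140:180,180:220,::-1].astype(float)
im=np.clip((im-40)*1.8,0,255).astype(np.uint8)
im=cv2.resize(im,None,fx=15,fy=15,interpolation=cv2.INTER_LANCZOS4)
T=d['world_from_camera']
s=arm.read_state(); p=s['position']
for z,c in ((p[2]-.0252,(0,0,255)),(p[2]-.0112,(0,255,0))):
  for a in np.arange(0,360,10):
    q=proj(d,[p[0]+.031*np.cos(np.radians(a)),p[1]+.031*np.sin(np.radians(a)),z]); q=((q+.5-[180,140])*15).astype(int); cv2.circle(im,tuple(int(v) for v in q),2,c,-1)
cv2.imwrite('pics/t8.png',im)"
```

```text
(no output)
```

View pics/t8.png

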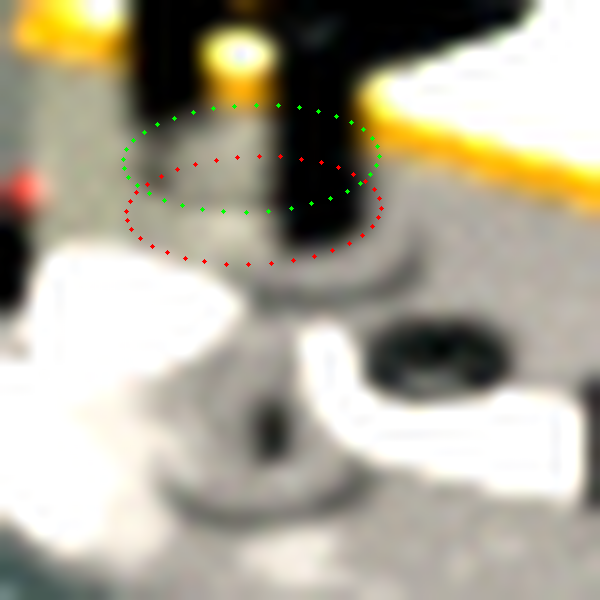

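```bash
python3 -m creep '0 0 0 0.6 -0.2 -0.1 56;0 0 0 1 -0.4 -0.1 56;0 0 0 1 -0.4 -0.1 56;0 0 0 1 -0.4 -0.1 56' >/dev/null;python3 -c "
from h import *
st();print(rel([.41,.16,.05],down(70)))"
```

```text
t 15.53 p [0.4524 0.1625 0.1634] ypsi 70.1 F [-0.   0.5 -1.8] w 60.4 q [ 16.8  -1.5 120.9  -0.   60.5 -53.3] zt [ 0.002  0.001 -1.   ]
(array([0.0004, 0.0006, 0.0007]), array([ 0.392, -0.169,  1.133]))
```

```bash
python3 -m creep '0 0 0 0.4 -0.17 0.5 56;0 0 0 0.4 -0.17 1 56;0 0 0 0.4 -0.17 1 56;0 0 0 0.4 -0.17 1 56' >/dev/null;python3 -c "
from h import *
st();d=shot('scene'); im=d['frame'][180:240,150:230,::-1]; cv2.imwrite('pics/t9.png',cv2.resize(im,None,fx=10,fy=10,interpolation=cv2.INTER_LANCZOS4))"
```

```text
t 16.02 p [0.4106 0.1605 0.0643] ypsi 70.1 F [-0.2  0.2 -0.8] w 60.2 q [ 18.1   2.  129.7  -0.   48.1 -52. ] zt [ 0.003  0.001 -1.   ]
```

View pics/t9.png

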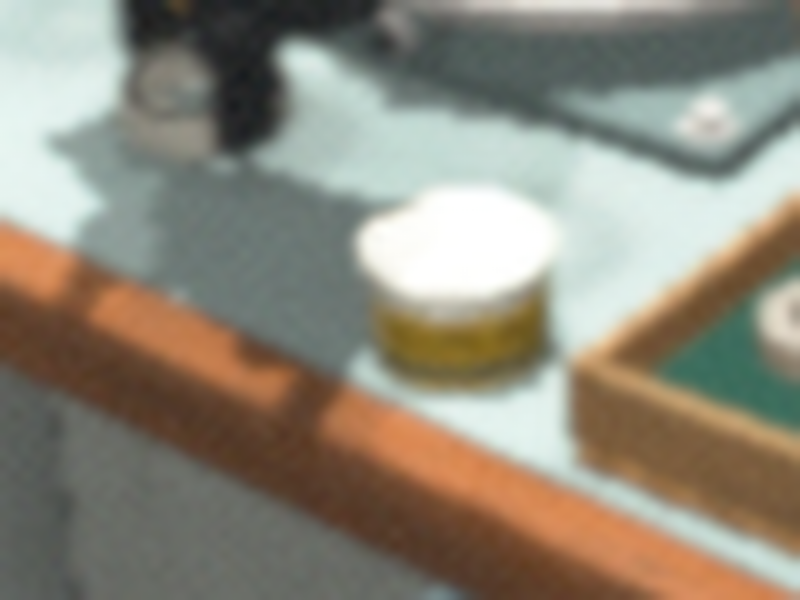

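```bash
cat >> h.py <<'E'
def overlay(fn,x0,y0,x1,y1,s,circs,cam='scene',gain=1.0):
    d=shot(cam); im=np.clip(d['frame'][y0:y1,x0:x1,::-1].astype(float)*gain,0,255).astype(np.uint8)
    im=cv2.resize(im,None,fx=s,fy=s,interpolation=cv2.INTER_CUBIC)
    for c,r,col in circs:
        for a in np.arange(0,360,10):
            q=proj(d,[c[0]+r*np.cos(np.radians(a)),c[1]+r*np.sin(np.radians(a)),c[2]]); q=((q+.5-[x0,y0])*s).astype(int); cv2.circle(im,tuple(int(v) for v in q),2,col,-1)
    cv2.imwrite(fn,im)
E
python3 -c "
from h import *
p=arm.read_state()['position']
overlay('pics/t10.png',150,170,200,205,16,[(p-[0,0,.0252],.031,(0,0,255)),(p-[0,0,.0112],.031,(0,255,0))],gain=1.3)"
```

```text
(no output)
```

View pics/t10.png

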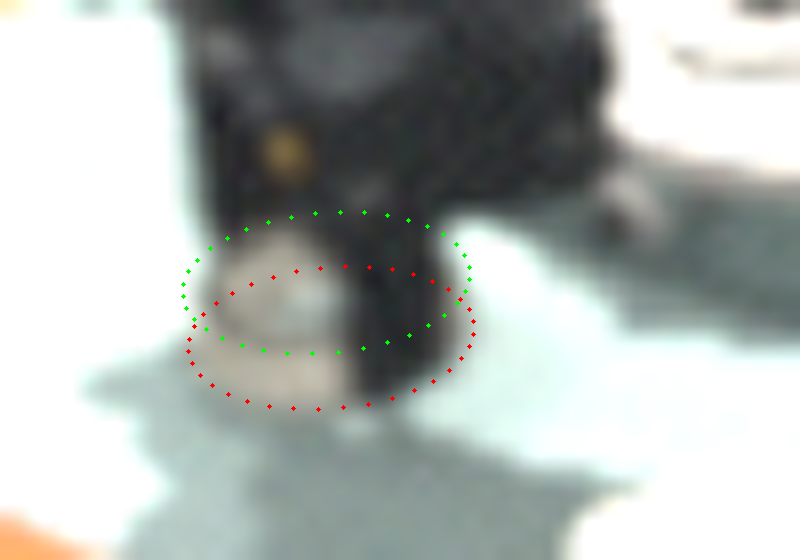

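```bash
python3 -m creep '0 0 0 0 0 -1 56;0 0 0 0 0 -1 56;0 0 0 -0.5 0.2 -1 56;0 0 0 -1 0.4 -1 56;0 0 0 -1 0.4 -1 56;0 0 0 -1 0.4 -1 56' >/dev/null;python3 -c "
from h import *
st();print(rel([.559,.1645,.13],down(70)))"
```

```text
t 16.88 p [0.5161 0.1634 0.1638] ypsi 70.1 F [ 0.2  0.6 -1.4] w 60.3 q [ 14.9   5.2 113.9   0.   60.8 -55.2] zt [ 0.001  0.    -1.   ]
(array([0.0002, 0.0002, 0.0005]), array([-0.399,  0.156,  0.339]))
```

```bash
python3 -m creep '0 0 0 -0.4 0.155 0 56;0 0 0 -0.4 0.155 0.15 56;0 0 0 -0.4 0.155 0.3 56;0 0 0 -0.4 0.155 0.3 56;0 0 0 -0.4 0.155 0.3 56' >/dev/null;python3 -c "
from h import *
st();print(rel([.559,.1645,.108],down(70)))"
```

```text
t 17.50 p [0.5576 0.1644 0.1325] ypsi 70.1 F [ 0.1  0.5 -1. ] w 59.8 q [ 14.   11.4 110.5   0.   58.2 -56.2] zt [-0.001 -0.    -1.   ]
(array([-0.0001, -0.0002,  0.0007]), array([-0.013,  0.005,  0.245]))
```

```bash
python3 -m creep '0 0 0 -0.01 0.005 0.1 56;0 0 0 -0.01 0.005 0.16 56;0 0 0 -0.01 0.005 0.23 56;0 0 0 -0.01 0.005 0.23 56';python3 -c "
from h import *
st();print(rel([.559,.1645,.0855],down(70)))"
```

```text
time: 18.0
position: [0.559, 0.1644, 0.1087]
ee_rot: [[-0.94, 0.34, -0.002], [0.34, 0.94, -0.0], [0.002, -0.001, -1.0]]
ft_force: [-0.5, 0.5, -0.8]
gripper_width: 0.0603
t 18.00 p [0.559  0.1644 0.1087] ypsi 70.1 F [-0.5  0.5 -0.8] w 60.3 q [ 13.9  13.1 111.2  -0.   55.8 -56.2] zt [-0.002 -0.    -1.   ]
(array([-0.0003, -0.0005,  0.0006]), array([-0.   ,  0.001,  0.232]))
```

Past the hex head. Slowly past the jaws.

```bash
python3 -m creep '0 0 0 0 0 0.03 56;0 0 0 0 0 0.06 56;0 0 0 0 0 0.08 56;0 0 0 0 0 0.08 56'; python3 -m creep '0 0 0 0 0 0.03 56;0 0 0 0 0 0.06 56;0 0 0 0 0 0.08 56;0 0 0 0 0 0.08 56'
```

```text
time: 18.5
position: [0.5596, 0.1645, 0.1015]
ee_rot: [[-0.94, 0.34, -0.0], [0.34, 0.94, -0.0], [0.0, -0.0, -1.0]]
ft_force: [0.7, -0.3, -1.4]
gripper_width: 0.0602
time: 19.0
position: [0.5594, 0.1645, 0.0934]
ee_rot: [[-0.94, 0.34, -0.001], [0.34, 0.94, -0.0], [0.001, -0.0, -1.0]]
ft_force: [0.0, -0.6, -2.1]
gripper_width: 0.0604
```

No catching. Bring it to the seat and release.

```bash
python3 -m creep '0 0 0 0 0 0.03 56;0 0 0 0 0 0.06 56;0 0 0 0 0 0.075 56;0 0 0 0 0 0.08 56;0 0 0 0 0 0.08 56'; python3 -m creep '0 0 0 0 0 0 68;0 0 0 0 0 0 76;0 0 0 0 0 0 76;0 0 0 0 0 0 76'; python3 -m creep '0 0 0 0 0 -0.3 76;0 0 0 0 0 -0.6 76;0 0 0 0 0 -1 76;0 0 0 0 0 -1 76;0 0 0 1 0 -1 76;0 0 0 1 0 -1 76'; python3 -c "
from h import *
st();print(rel([.4235,.384,.25],down(76)))"
```

```text
time: 19.62
position: [0.5597, 0.1646, 0.0857]
ee_rot: [[-0.94, 0.34, 0.0], [0.34, 0.94, 0.0], [-0.0, 0.0, -1.0]]
ft_force: [0.6, -1.1, -2.1]
gripper_width: 0.0602
time: 20.12
position: [0.5598, 0.1646, 0.0859]
ee_rot: [[-0.94, 0.34, 0.0], [0.34, 0.94, 0.0], [-0.0, 0.0, -1.0]]
ft_force: [-0.1, 1.0, -0.2]
gripper_width: 0.0761
time: 20.88
position: [0.4629, 0.1985, 0.1838]
ee_rot: [[-0.94, 0.34, -0.003], [0.34, 0.94, -0.001], [0.003, -0.002, -1.0]]
ft_force: [0.3, 0.1, -0.1]
gripper_width: 0.0758
t 20.88 p [0.4629 0.1985 0.1838] ypsi 70.1 F [ 0.3  0.1 -0.1] w 75.8 q [ 2.04e+01  1.00e-01  1.17e+02  0.00e+00  6.31e+01 -4.97e+01] zt [-0.003 -0.001 -1.   ]
(array([-0.0006, -0.0009, -0.0328]), array([ 1.004,  1.609, -0.662]))
```

```bash
python3 -m creep '0 0 -0.033 0.5 0.8 -0.6 76;0 0 -0.033 1 1 -0.66 50;0 0 -0.033 1 1 -0.66 50;0 0 -0.033 1 1 -0.66 50;0 0 -0.033 1 1 -0.66 50' >/dev/null; python3 -c "
from h import *
st();print(rel([.4235,.384,.25],down(76)))
d=shot('top');np.savez('top2.npz',**d); crop(d,80,160,240,260,5,'pics/t11.png')"
```

```text
t 21.50 p [0.4053 0.3258 0.2502] ypsi 76.1 F [ 0.  -0.2 -1. ] w 50.0 q [ 36.1  -1.4 111.1  -0.   70.4 -40. ] zt [-0.001 -0.002 -1.   ]
(array([-0.0007, -0.0003,  0.0004]), array([-0.037,  0.608,  0.001]))
```

View pics/t11.png

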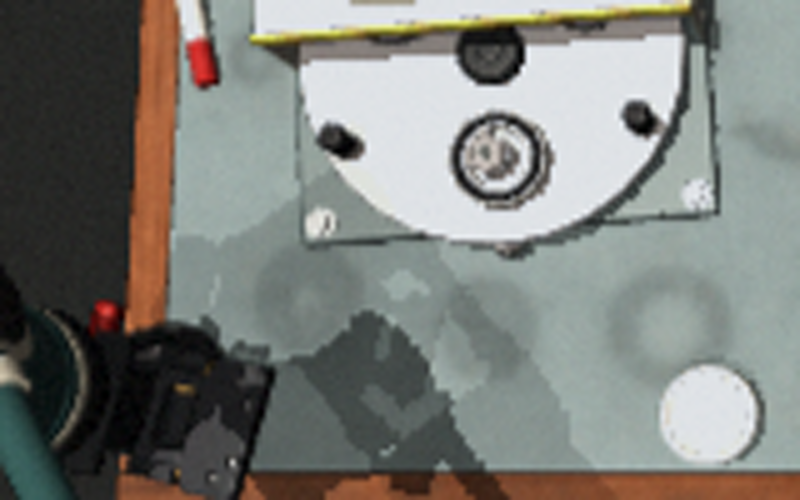

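```bash
python3 -m creep '0 0 0 -0.03 0.6 0 50;0 0 0 -0.03 0.6 0 50;0 0 0 -0.03 0.6 0 50;0 0 0 -0.03 0.6 0.4 50;0 0 0 -0.03 0.6 0.4 50;0 0 0 -0.03 0.6 0.4 50' >/dev/null; python3 -c "
from h import *
st();print(rel([.4235,.384,.145],down(76.2)))
d=shot('scene'); crop(d,90,110,170,190,7,'pics/t12.png')
d=dict(np.load('top2.npz')); crop(d,165,180,195,203,25,'pics/t13.png')"
```

```text
t 22.30 p [0.4232 0.3834 0.2125] ypsi 76.0 F [ 1.  -0.  -0.7] w 49.9 q [ 39.7   5.8 107.7  -0.   66.5 -36.3] zt [ 0.  0. -1.]
(array([ 0.    ,  0.0001, -0.0011]), array([-0.001,  0.006,  0.675]))
```

View pics/t12.png

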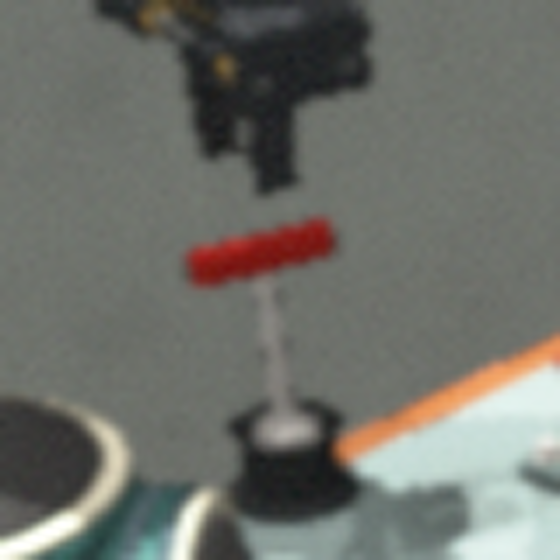

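View pics/t13.png

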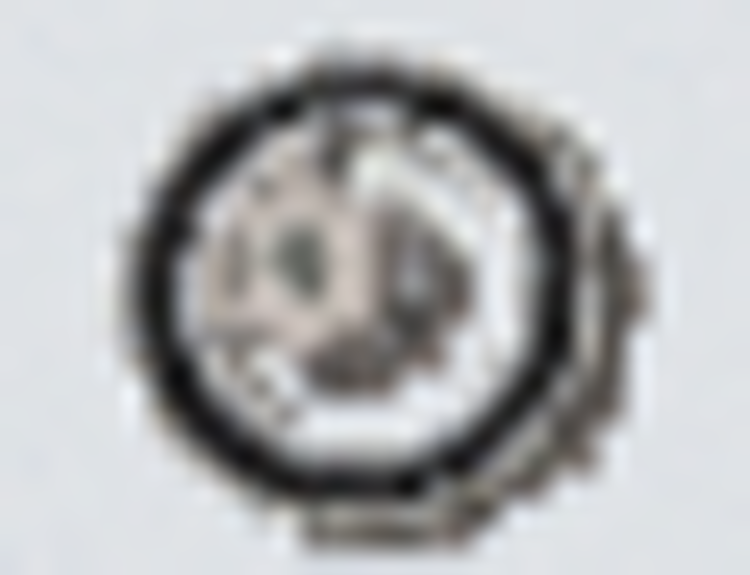

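```bash
python3 -c "
from h import *
d=shot('scene')
for z in (.04,.134,.156): print((proj(d,[.4235,.384,z])-[90,110])*7)"
python3 -m creep '0 0 -0.001 0 0 0.4 50;0 0 -0.001 0 0 0.66 50;0 0 -0.001 0 0 0.66 50;0 0 -0.001 0 0 0.66 50;0 0 -0.001 0 0 0.66 50' 20;python3 -m creep '0 0 0 0 0 0 30;0 0 0 0 0 0 12;0 0 0 0 0 0 12;0 0 0 0 0 0 12;0 0 0 0 0 0 12;0 0 0 0 0 0 12' 50; python3 -c "
from h import *
st()"
```

```text
[286.4305271  426.93699331]
[263.71994945 269.6478459 ]
[258.19412513 231.37703615]
time: 23.02
position: [0.4241, 0.3851, 0.1479]
ee_rot: [[-0.971, 0.238, 0.003], [0.238, 0.971, 0.002], [-0.002, 0.003, -1.0]]
ft_force: [0.8, 0.2, 0.3]
gripper_width: 0.0499
time: 23.78
position: [0.4231, 0.3843, 0.1458]
ee_rot: [[-0.971, 0.238, 0.0], [0.238, 0.971, 0.0], [-0.0, 0.0, -1.0]]
ft_force: [0.3, 1.3, -0.3]
gripper_width: 0.0141
t 23.77 p [0.4231 0.3843 0.1458] ypsi 76.2 F [ 0.3  1.3 -0.3] w 14.1 q [ 39.7   9.5 111.1   0.   59.3 -36.5] zt [ 0.  0. -1.]
```

```bash
python3 -m creep '0 0 0 0 0 -0.3 12;0 0 0 0 0 -0.6 12;0 0 0 0 0 -1 12;0 0 0 0 0 -1 12' 50 >/dev/null; python3 -m creep '0 0 0 0 0 -0.3 12;0 0 0 0 0 -0.3 12;0 0 0 -0.5 -0.5 -0.3 12;0 0 0 -0.8 -0.9 -0.3 12;0 0 0 -0.8 -0.9 -0.3 12;0 0 0 -0.8 -0.9 -0.3 12' >/dev/null; python3 -c "
from h import *
st();print(rel([.559,.1646,.27],down(82.4)))
d=shot('scene'); crop(d,110,60,210,160,6,'pics/t14.png');p=arm.read_state()['position']
for z in (-.138,-.104,-.012,.011): print((proj(d,p+[0,0,z])-[110,60])*6)"
```

```text
t 25.02 p [0.4785 0.2773 0.2734] ypsi 76.2 F [-1.5 -0.6 -2.4] w 14.7 q [ 27.5   1.5 105.8   0.   73.  -48.7] zt [-0.003 -0.001 -1.   ]
(array([-0.0004, -0.0009, -0.0346]), array([-1.052, -0.902,  0.033]))
[291.89820875 544.08636429]
[286.66279176 492.81893861]
[271.85767292 347.84092979]
[268.0028246  310.09261856]
```

View pics/t14.png

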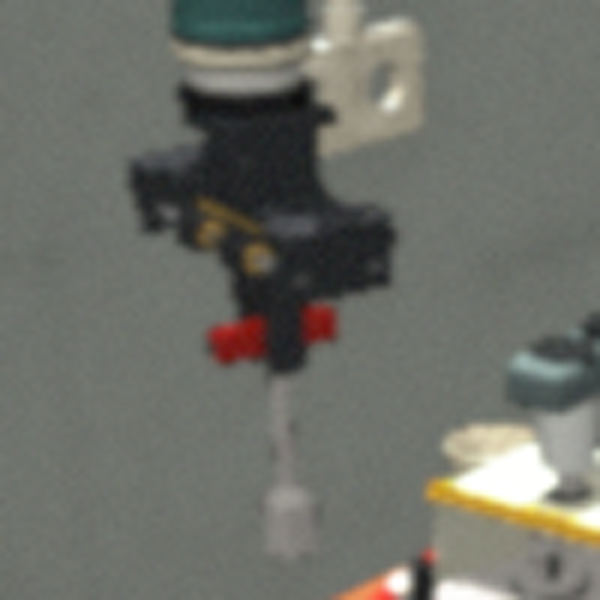

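```bash
python3 -m creep '0 0 -0.034 -0.5 -0.4 0 12;0 0 -0.034 -1 -0.85 0 12;0 0 -0.034 -1 -0.85 0 12;0 0 -0.034 -1 -0.85 0 12;0 0 -0.034 -1 -0.85 0 12' >/dev/null; python3 -c "
from h import *
st();print(rel([.559,.1646,.26],down(82.4)))"
```

```text
t 25.70 p [0.5553 0.173  0.2753] ypsi 82.5 F [-0.4 -0.  -3.6] w 14.3 q [ 14.8   4.5 102.4   0.   73.2 -67.7] zt [-0.001  0.    -1.   ]
(array([ 0.0001, -0.0003,  0.0004]), array([-0.048, -0.078,  0.153]))
```

```bash
python3 -m creep '0 0 0 -0.045 -0.075 0.05 12;0 0 0 -0.045 -0.075 0.1 12;0 0 0 -0.045 -0.075 0.15 12;0 0 0 -0.045 -0.075 0.15 12;0 0 0 -0.045 -0.075 0.15 12' >/dev/null; python3 -c "
from h import *
st();print(rel([.559,.1646,.24],down(82.4)))
d=shot('scene'); crop(d,160,100,220,160,10,'pics/t15.png');p=arm.read_state()['position']
for z in (-.138,-.104,-.012,.011): print((proj(d,p+[0,0,z])+.5-[160,100])*10)
print((proj(d,[.559,.1646,.099])+.5-[160,100])*10)
d=shot('top'); crop(d,150,170,210,220,12,'pics/t16.png')"
```

```text
t 26.32 p [0.5597 0.1633 0.2607] ypsi 82.4 F [ 0.2 -0.5 -3. ] w 14.3 q [ 13.8   5.1 103.3   0.   71.6 -68.5] zt [-0.  0. -1.]
(array([ 0.    , -0.    , -0.0002]), array([0.008, 0.012, 0.207]))
[376.51408884 552.60184932]
[372.34373413 468.05341617]
[360.55305882 229.01304858]
[357.48371398 166.78613613]
[375.45341512 610.64382666]
```

View pics/t15.png

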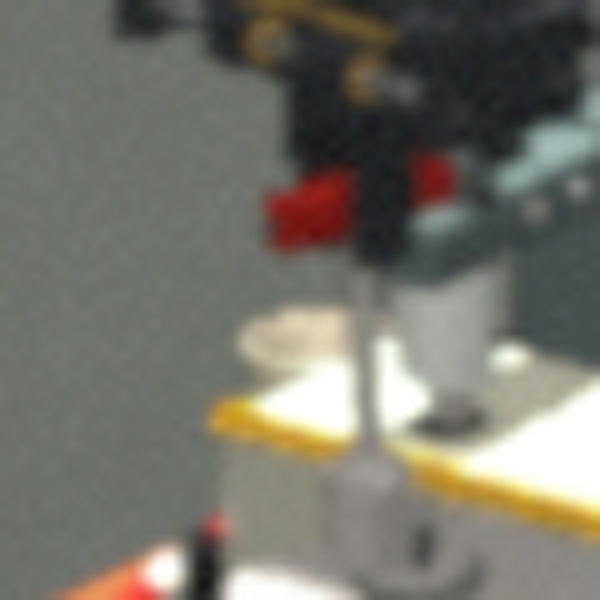

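View pics/t16.png

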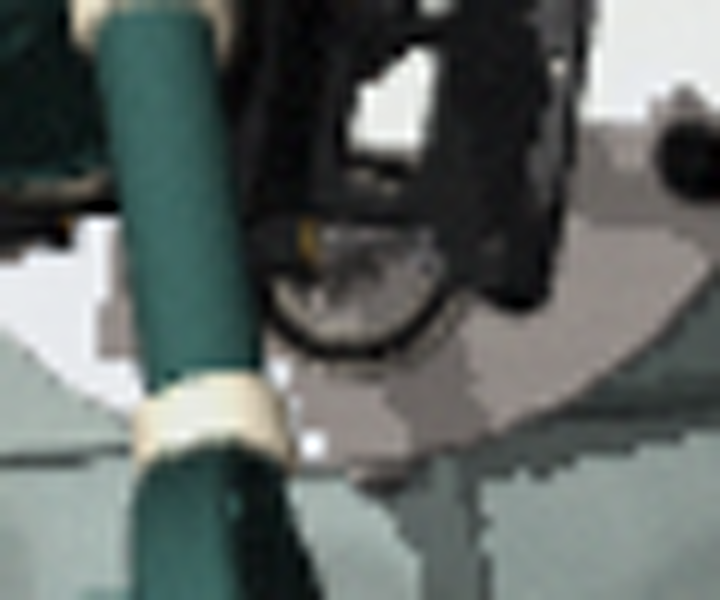

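```bash
python3 -m creep '0 0 0 0.006 0.012 0.08 12;0 0 0 0.006 0.012 0.14 12;0 0 0 0.006 0.012 0.18 12;0 0 0 0.006 0.012 0.2 12;0 0 0 0.006 0.012 0.2 12'; python3 -m creep '0 0 0 0 0 0.01 12;0 0 0 0 0 0.02 12;0 0 0 0 0 0.03 12;0 0 0 0 0 0.03 12';python3 -m creep '0 0 0 0 0 0.01 12;0 0 0 0 0 0.02 12;0 0 0 0 0 0.03 12;0 0 0 0 0 0.03 12'
```

```text
time: 27.05
position: [0.5591, 0.1645, 0.2405]
ee_rot: [[-0.991, 0.133, -0.0], [0.133, 0.991, -0.0], [0.0, -0.0, -1.0]]
ft_force: [0.6, 0.6, -3.5]
gripper_width: 0.0144
time: 27.55
position: [0.5591, 0.1645, 0.2376]
ee_rot: [[-0.991, 0.133, -0.0], [0.133, 0.991, -0.0], [0.0, -0.0, -1.0]]
ft_force: [-0.4, -0.6, -3.3]
gripper_width: 0.0142
time: 28.05
position: [0.5591, 0.1646, 0.2345]
ee_rot: [[-0.991, 0.133, -0.0], [0.133, 0.991, -0.0], [0.0, -0.0, -1.0]]
ft_force: [0.0, -0.4, -2.4]
gripper_width: 0.0147
```

```bash
python3 -m creep '0 0 0 0 0 0.01 12;0 0 0 0 0 0.02 12;0 0 0 0 0 0.02 12;0 0 0 0 0 0.02 12';python3 -m creep '0 0 0 0 0 0.01 12;0 0 0 0 0 0.02 12;0 0 0 0 0 0.02 12;0 0 0 0 0 0.02 12'; python3 -c "
from h import *
st();print(arm.read_state()['ft_torque'])"
```

```text
time: 28.55
position: [0.5592, 0.1646, 0.2328]
ee_rot: [[-0.991, 0.133, 0.0], [0.133, 0.991, 0.0], [-0.0, 0.0, -1.0]]
ft_force: [-0.0, 0.5, -1.9]
gripper_width: 0.0145
time: 29.05
position: [0.5592, 0.1647, 0.2307]
ee_rot: [[-0.991, 0.133, 0.0], [0.133, 0.991, 0.0], [-0.0, 0.0, -1.0]]
ft_force: [-0.3, 1.1, -1.8]
gripper_width: 0.0142
t 29.05 p [0.5592 0.1647 0.2307] ypsi 82.4 F [-0.3  1.1 -1.8] w 14.2 q [ 14.    6.3 105.2   0.   68.5 -68.4] zt [ 0.  0. -1.]
[ 0.29240794 -0.17736262  0.03274   ]
```

```bash
python3 -m creep '0 0 0 0 0 0.01 12;0 0 0 0 0 0.02 12;0 0 0 0 0 0.03 12;0 0 0 0 0 0.03 12';python3 -m creep '0 0 0 0 0 0.01 12;0 0 0 0 0 0.02 12;0 0 0 0 0 0.03 12;0 0 0 0 0 0.03 12'; python3 -c "
from h import *
st();print(arm.read_state()['ft_torque'])"
```

```text
time: 29.55
position: [0.5594, 0.1647, 0.228]
ee_rot: [[-0.991, 0.133, 0.0], [0.133, 0.991, 0.0], [-0.0, 0.0, -1.0]]
ft_force: [-0.5, 1.6, 0.3]
gripper_width: 0.0143
time: 30.05
position: [0.5594, 0.1647, 0.225]
ee_rot: [[-0.991, 0.133, 0.001], [0.133, 0.991, 0.0], [-0.001, 0.0, -1.0]]
ft_force: [0.3, 0.7, 2.9]
gripper_width: 0.0147
t 30.05 p [0.5594 0.1647 0.225 ] ypsi 82.4 F [0.3 0.7 2.9] w 14.7 q [ 14.    6.5 105.6   0.   67.9 -68.4] zt [ 0.001  0.    -1.   ]
[ 0.32681481 -0.13391277 -0.00733073]
```

```bash
python3 -m creep '0 0 0 0 0 0.01 12;0 0 0 0 0 0.02 12;0 0 0 0 0 0.02 12;0 0 0 0 0 0.02 12'; python3 -c "
from h import *
st();print(arm.read_state()['ft_torque'])
d=shot('scene'); crop(d,160,110,220,170,10,'pics/t17.png')"
```

```text
time: 30.55
position: [0.5595, 0.1647, 0.2232]
ee_rot: [[-0.991, 0.133, 0.001], [0.133, 0.991, 0.0], [-0.001, 0.0, -1.0]]
ft_force: [-0.5, 1.0, 4.6]
gripper_width: 0.0144
t 30.55 p [0.5595 0.1647 0.2232] ypsi 82.4 F [-0.5  1.   4.6] w 14.4 q [ 14.    6.6 105.7   0.   67.7 -68.4] zt [ 0.001  0.    -1.   ]
[ 0.40057965 -0.05257731  0.08562693]
```

View pics/t17.png

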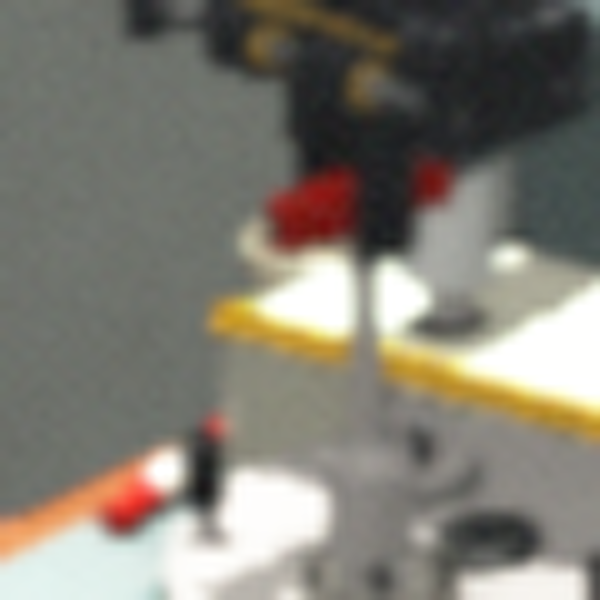

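```bash
python3 -m creep '0 0 0.05 0 0 0.002 12;0 0 0.1 0 0 0.004 12;0 0 0.15 0 0 0.006 12;0 0 0.2 0 0 0.008 12;0 0 0.25 0 0 0.008 12'  >/dev/null; python3 -c "
from h import *
st();print(arm.read_state()['ft_torque'])"
```

```text
t 31.23 p [0.5596 0.1653 0.2228] ypsi 37.1 F [0.1 3.4 5.6] w 14.6 q [ 1.400e+01  6.600e+00  1.057e+02  1.000e-01  6.760e+01 -2.310e+01] zt [ 0.001  0.001 -1.   ]
[0.68735817 0.08125961 0.16886906]
```

```bash
python3 -m creep '0 0 0.05 0 0 0.002 12;0 0 0.1 0 0 0.004 12;0 0 0.15 0 0 0.006 12;0 0 0.2 0 0 0.006 12;0 0 0.25 0 0 0.008 12'  >/dev/null; python3 -c "
from h import *
st();print(arm.read_state()['ft_torque'])";  python3 -m creep '0 0 0.05 0 0 0.002 12;0 0 0.1 0 0 0.004 12;0 0 0.15 0 0 0.006 12;0 0 0.2 0 0 0.006 12'  >/dev/null; python3 -c "
from h import *
st();print(arm.read_state()['ft_torque'])"
```

```text
t 31.85 p [0.5599 0.1657 0.2224] ypsi -7.9 F [-0.4  4.7  7.3] w 14.2 q [1.400e+01 6.700e+00 1.057e+02 1.000e-01 6.750e+01 2.190e+01] zt [ 0.002  0.002 -1.   ]
[0.84947969 0.00265348 0.12636555]
t 32.35 p [0.5604 0.1659 0.2222] ypsi -43.9 F [1.  3.7 6.8] w 14.2 q [1.400e+01 6.700e+00 1.057e+02 1.000e-01 6.740e+01 5.790e+01] zt [ 0.003  0.003 -1.   ]
[ 0.96462217 -0.12547786  0.11326872]
```

```bash
python3 -m creep '0 0 0.05 0 0 0.002 12;0 0 0.1 0 0 0.004 12;0 0 0.13 0 0 0.004 12'  >/dev/null; python3 -c "
from h import *
st();print(arm.read_state()['ft_torque'])";  python3 -m creep '0 0 0.03 0 0 0.002 12;0 0 0.06 0 0 0.002 12;0 0 0.06 0 0 0.002 12'  >/dev/null; python3 -c "
from h import *
st();print(arm.read_state()['ft_torque'])"
```

```text
t 32.73 p [0.5608 0.166  0.222 ] ypsi -67.3 F [0.6 4.3 7.1] w 14.3 q [1.400e+01 6.700e+00 1.057e+02 1.000e-01 6.730e+01 8.120e+01] zt [ 0.004  0.003 -1.   ]
[ 1.0857116  -0.27999757  0.09033814]
t 33.10 p [0.561  0.166  0.2219] ypsi -77.9 F [1.  4.1 6.8] w 14.5 q [1.400e+01 6.700e+00 1.057e+02 1.000e-01 6.730e+01 9.180e+01] zt [ 0.005  0.003 -1.   ]
[ 1.10346636 -0.32253162  0.04791412]
```

```bash
python3 -m creep '0 0 0.02 0 0 0.002 12;0 0 0.04 0 0 0.002 12;0 0 0.04 0 0 0.002 12'  >/dev/null; python3 -c "
from h import *
st();print(arm.read_state()['ft_torque'])";  python3 -m creep '0 0 0.02 0 0 0.002 12;0 0 0.04 0 0 0.002 12;0 0 0.04 0 0 0.002 12'  >/dev/null; python3 -c "
from h import *
st();print(arm.read_state()['ft_torque'])"
```

```text
t 33.48 p [0.5611 0.166  0.2218] ypsi -85.1 F [0.8 4.6 7.3] w 14.1 q [1.400e+01 6.700e+00 1.057e+02 1.000e-01 6.720e+01 9.900e+01] zt [ 0.005  0.003 -1.   ]
[ 1.01389026 -0.39384565  0.07202866]
t 33.85 p [0.5613 0.166  0.2218] ypsi -92.3 F [1.7 4.1 8.4] w 14.2 q [1.400e+01 6.700e+00 1.057e+02 1.000e-01 6.720e+01 1.062e+02] zt [ 0.006  0.003 -1.   ]
[ 0.99632293 -0.41499735  0.08604709]
```

```bash
python3 -m creep '0 0 0.02 0 0 0.002 12;0 0 0.03 0 0 0.002 12;0 0 0.03 0 0 0.002 12'  >/dev/null; python3 -c "
from h import *
st();print(arm.read_state()['ft_torque'])";  python3 -m creep '0 0 0.01 0 0 0.002 12;0 0 0.02 0 0 0.002 12;0 0 0.02 0 0 0.002 12'  >/dev/null; python3 -c "
from h import *
st();print(arm.read_state()['ft_torque'])
d=shot('scene'); crop(d,160,110,220,170,10,'pics/t18.png')"
```

```text
t 34.23 p [0.5615 0.1659 0.2218] ypsi -97.6 F [1.7 4.2 8.8] w 14.7 q [1.400e+01 6.700e+00 1.057e+02 1.000e-01 6.720e+01 1.116e+02] zt [ 0.006  0.003 -1.   ]
[ 0.96826194 -0.46756688  0.25713628]
t 34.60 p [0.5617 0.1659 0.2218] ypsi -101.2 F [0.8 3.6 8.2] w 14.3 q [1.400e+01 6.700e+00 1.057e+02 1.000e-01 6.720e+01 1.152e+02] zt [ 0.007  0.003 -1.   ]
[ 1.0499229  -0.40711218  0.52865177]
```

View pics/t18.png

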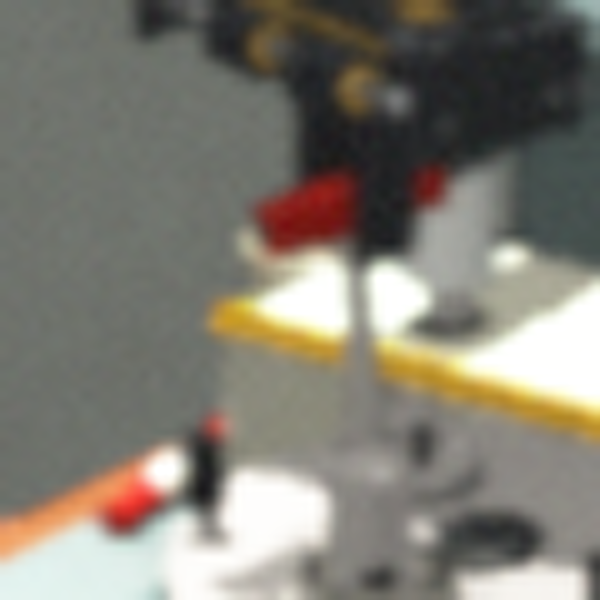

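```bash
python3 -m creep '0 0 -0.015 0 0 0 12;0 0 -0.02 0 0 -0.03 12;0 0 -0.02 0 0 -0.1 12;0 0 -0.02 0 0 -0.2 12;0 0 -0.02 0 0 -0.4 12;0 0 -0.02 0 0 -0.4 12' ;python3 -c "
from h import *
st();print(rel([.4231,.3843,.265],down(-103.8)))"
```

```text
time: 35.4
position: [0.5605, 0.1645, 0.2622]
ee_rot: [[0.991, -0.133, 0.004], [-0.133, -0.991, 0.0], [0.004, -0.001, -1.0]]
ft_force: [0.6, -1.2, -2.6]
gripper_width: 0.0145
t 35.40 p [0.5605 0.1645 0.2622] ypsi -97.7 F [ 0.6 -1.2 -2.6] w 14.5 q [ 13.9   5.  103.2  -0.   71.5 111.6] zt [ 0.004  0.    -1.   ]
(array([-0.0004, -0.0013,  0.0341]), array([-1.655, -1.995, -0.033]))
```

```bash
python3 -m creep '0 0 -0.05 -0.5 -0.6 0 12;0 0 -0.1 -0.85 -1 0 12;0 0 -0.15 -0.85 -1 0 12;0 0 -0.2 -0.85 -1 0 12;0 0 -0.25 -0.85 -1 0 12;0 0 -0.3 -0.85 -1 0 12;0 0 -0.35 -0.85 -1 0 12;0 0 -0.4 -0.85 -1 0 12;0 0 -0.45 -0.85 -1 0 12;0 0 -0.49 -0.85 -1 0 12;0 0 -0.49 -0.85 -1 0 12' ;python3 -c "
from h import *
st();print(rel([.4231,.3843,.265],down(76.2)))
d=shot('top');np.savez('top3.npz',**d); crop(d,165,180,195,203,25,'pics/t19.png');crop(d,100,150,300,270,4,'pics/t20.png')"
```

```text
time: 36.78
position: [0.4882, 0.2748, 0.2595]
ee_rot: [[0.166, 0.986, 0.0], [0.986, -0.166, -0.0], [-0.0, 0.0, -1.0]]
ft_force: [-0.3, 0.6, -2.5]
gripper_width: 0.0141
t 36.77 p [0.4882 0.2748 0.2595] ypsi -9.5 F [-0.3  0.6 -2.5] w 14.1 q [ 26.8   2.6 106.   -0.   71.3  36.4] zt [ 0. -0. -1.]
(array([ 1.000e-04,  1.000e-04, -4.763e-01]), array([ 0.972, -0.824, -0.055]))
```

View pics/t20.png

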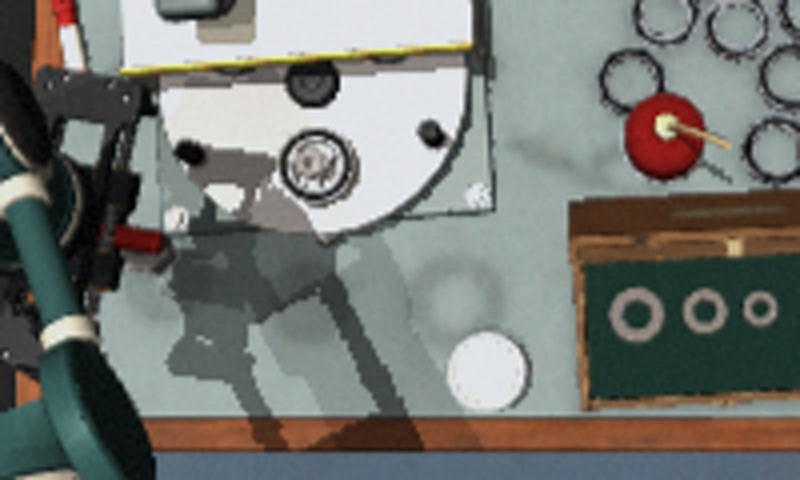

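View pics/t19.png

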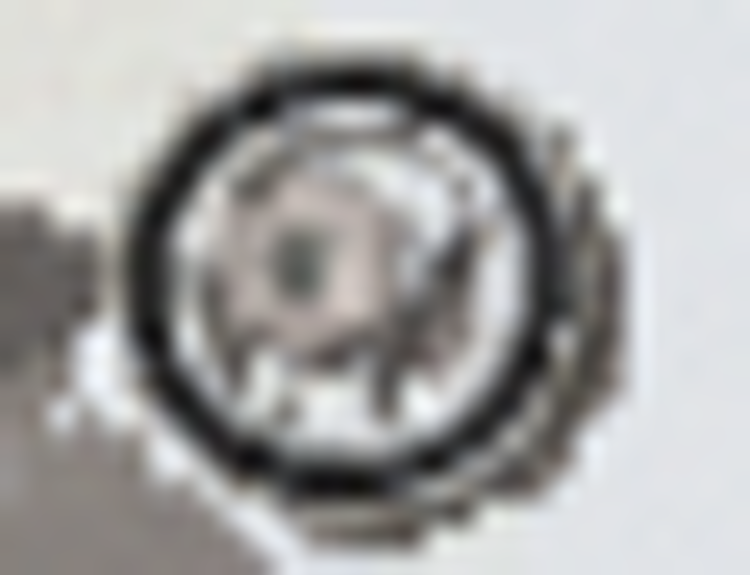

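```bash
python3 -m creep '0 0 -0.05 0.5 -0.4 0 12;0 0 -0.1 0.97 -0.82 0 12;0 0 -0.15 0.97 -0.82 0 12;0 0 -0.2 0.97 -0.82 0 12;0 0 -0.25 0.97 -0.82 0 12;0 0 -0.3 0.97 -0.82 0 12;0 0 -0.35 0.97 -0.82 0 12;0 0 -0.4 0.97 -0.82 0 12;0 0 -0.45 0.97 -0.82 0 12;0 0 -0.476 0.97 -0.82 0 12;0 0 -0.476 0.97 -0.82 0 12' >/dev/null;python3 -c "
from h import *
st();print(rel([.4231,.3843,.2],down(76.2)))"
```

```text
t 38.20 p [0.4233 0.384  0.2592] ypsi 76.1 F [-0.1  1.1 -3.1] w 14.2 q [ 39.7   3.9 104.7  -0.   71.4 -36.4] zt [ 0. -0. -1.]
(array([-0.    ,  0.    , -0.0007]), array([0.003, 0.002, 0.592]))
```

```bash
python3 -m creep '0 0 0 0 0 0.3 12;0 0 0 0 0 0.6 12;0 0 0 0 0 0.6 12;0 0 0 0 0 0.6 12'; python3 -m creep '0 0 0 0 0 0.2 12;0 0 0 0 0 0.3 12;0 0 0 0 0 0.4 12;0 0 0 0 0 0.4 12';  python3 -m creep '0 0 0 0 0 0.05 12;0 0 0 0 0 0.1 12;0 0 0 0 0 0.12 12;0 0 0 0 0 0.12 12'
```

```text
time: 38.7
position: [0.4238, 0.3845, 0.2002]
ee_rot: [[-0.971, 0.239, 0.001], [0.239, 0.971, 0.001], [-0.001, 0.001, -1.0]]
ft_force: [0.6, -0.5, -1.8]
gripper_width: 0.0145
time: 39.2
position: [0.4231, 0.384, 0.1578]
ee_rot: [[-0.971, 0.238, -0.001], [0.238, 0.971, -0.001], [0.001, -0.001, -1.0]]
ft_force: [1.1, 0.8, -3.8]
gripper_width: 0.0144
time: 39.7
position: [0.4233, 0.3841, 0.1469]
ee_rot: [[-0.971, 0.238, -0.0], [0.238, 0.971, -0.0], [0.0, -0.0, -1.0]]
ft_force: [1.5, 0.9, -4.0]
gripper_width: 0.0143
```

```bash
python3 -m creep '0 0 0 0 0 0.01 12;0 0 0 0 0 0.02 12;0 0 0 0 0 0.02 12'; python3 -m creep '0 0 0 0 0 0.01 12;0 0 0 0 0 0.015 12;0 0 0 0 0 0.015 12'
```

```text
time: 40.08
position: [0.4237, 0.3845, 0.1461]
ee_rot: [[-0.971, 0.238, 0.001], [0.238, 0.971, 0.001], [-0.001, 0.001, -1.0]]
ft_force: [-0.3, 0.6, 3.3]
gripper_width: 0.0143
time: 40.45
position: [0.4243, 0.385, 0.1461]
ee_rot: [[-0.971, 0.238, 0.002], [0.238, 0.971, 0.002], [-0.002, 0.002, -1.0]]
ft_force: [-0.6, -1.1, 10.0]
gripper_width: 0.0144
```

Contact at the cup floor. Release, lift, and look.

```bash
python3 -m creep '0 0 0 0 0 -0.01 14;0 0 0 0 0 -0.02 20;0 0 0 0 0 -0.02 40;0 0 0 0 0 -0.02 40;0 0 0 0 0 -0.02 40' 10 >/dev/null; python3 -m creep '0 0 0 0 0 -0.4 40;0 0 0 0 0 -0.8 40;0 0 0 0 0 -1 40;0 0 0 0 0 -1 40;0 0 0 -0.9 0 -1 40;0 0 0 -0.9 0 -1 40;0 0 0 -0.9 0 -1 40'>/dev/null;python3 -c "
from h import *
st()
d=shot('scene'); crop(d,90,110,170,190,7,'pics/t21.png')
d=shot('top');crop(d,80,150,280,270,4,'pics/t22.png')"
```

```text
t 41.95 p [0.5112 0.3614 0.2427] ypsi 76.1 F [-0.5 -0.5  0. ] w 39.6 q [ 33.   10.6  99.   -0.   70.6 -43.1] zt [-0.003 -0.002 -1.   ]
```

View pics/t21.png

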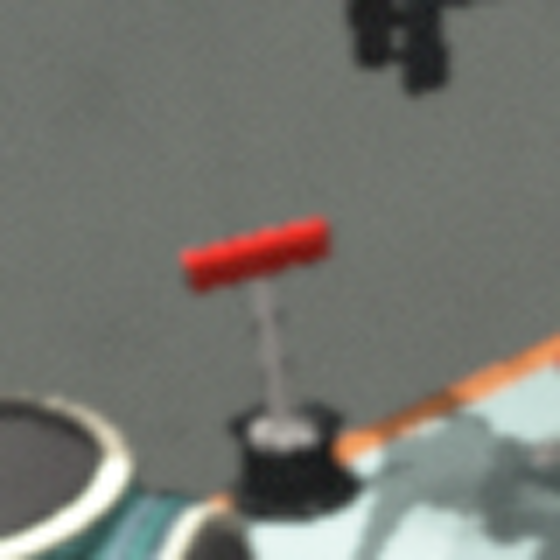

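View pics/t22.png

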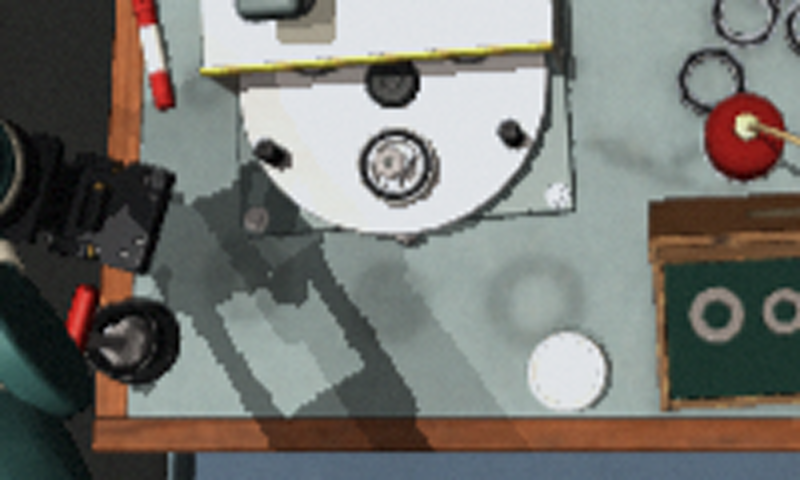

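```bash
python3 -c "
from h import *
print(rel([.569,.261,.17],down(60)))"
```

```text
(array([-0.0009, -0.0009,  0.09  ]), array([-0.821, -0.839,  0.733]))
```

```bash
python3 -m creep '0 0 0.05 -0.5 -0.5 0 40;0 0 0.09 -0.82 -0.84 0.3 40;0 0 0.09 -0.82 -0.84 0.6 40;0 0 0.09 -0.82 -0.84 0.6 40;0 0 0.09 -0.82 -0.84 0.6 40' >/dev/null; python3 -c "
from h import *
st();print(rel([.569,.261,.093],down(60)))
overlay('pics/t23.png',150,100,230,170,9,[((.569,.261,.098),.009,(0,0,255))])"
```

```text
t 42.67 p [0.5698 0.2626 0.1863] ypsi 60.1 F [-1.2  0.6  0.4] w 40.2 q [ 22.5  13.  102.3   0.   64.7 -37.7] zt [ 0.  0. -1.]
(array([0.0001, 0.    , 0.0006]), array([-0.001, -0.018,  0.933]))
```

View pics/t23.png

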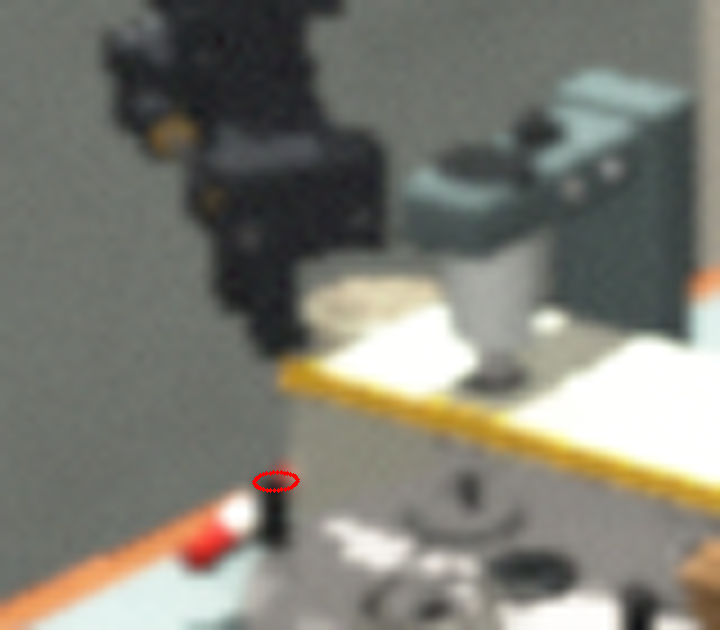

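```bash
python3 -m creep '0 0 0 0 -0.01 0.4 40;0 0 0 0 -0.01 0.8 40;0 0 0 0 -0.01 0.93 40;0 0 0 0 -0.01 0.93 40;0 0 0 0 -0.01 0.93 40' 30 >/dev/null; python3 -m creep '0 0 0 0 0 0 16;0 0 0 0 0 0 14;0 0 0 0 0 0 14;0 0 0 0 0 0 14;0 0 0 0 0 0 14'; python3 -c "
from arc import *
st();arc(0,8,rad=.112,dpsi=.6)"
```

```text
time: 43.98
position: [0.5712, 0.2625, 0.0939]
ee_rot: [[-0.866, 0.5, 0.003], [0.5, 0.866, 0.003], [-0.001, 0.005, -1.0]]
ft_force: [1.0, 4.7, 1.1]
gripper_width: 0.0168
t 43.98 p [0.5712 0.2625 0.0939] ypsi 60.0 F [1.  4.7 1.1] w 16.8 q [ 2.240e+01  1.840e+01  1.062e+02  1.000e-01  5.520e+01 -3.770e+01] zt [ 0.003  0.003 -1.   ]
from -61.58320208215078 r 0.10946080881097736 turn 61.58320208215076
0 0 -0.026 0.06 -0.13 0
0 0 -0.051 0.10 -0.28 0
0 0 -0.077 0.12 -0.42 0
0 0 -0.103 0.13 -0.57 0
0 0 -0.128 0.11 -0.72 0
0 0 -0.154 0.07 -0.86 0
0 0 -0.180 0.02 -1.00 0
0 0 -0.205 -0.06 -1.13 0
```

```bash
python3 -m creep '0 0 -0.026 0.06 -0.13 0 14;0 0 -0.051 0.1 -0.28 0 14;0 0 -0.077 0.12 -0.42 0 14;0 0 -0.103 0.13 -0.57 0 14;0 0 -0.128 0.11 -0.72 0 14;0 0 -0.154 0.07 -0.86 0 14;0 0 -0.18 0.02 -1 0 14;0 0 -0.18 0.02 -1 0 14'; python3 -c "
from arc import *
st();arc(60,9,rad=.111,dpsi=.55)"
```

```text
time: 44.98
position: [0.5217, 0.1749, 0.0939]
ee_rot: [[-0.999, -0.043, 0.008], [-0.043, 0.999, 0.001], [-0.008, 0.001, -1.0]]
ft_force: [8.7, 1.9, -5.3]
gripper_width: 0.0169
t 44.98 p [0.5217 0.1749 0.0939] ypsi 92.5 F [ 8.7  1.9 -5.3] w 16.9 q [ 1.600e+01  1.060e+01  1.161e+02 -1.000e-01  5.280e+01 -7.650e+01] zt [ 0.008  0.001 -1.   ]
from -6.928155217635676 r 0.10971939610183735 turn 66.92815521763566
0 0 -0.023 0.00 -0.14 0
0 0 -0.045 -0.01 -0.28 0
0 0 -0.068 -0.05 -0.42 0
0 0 -0.091 -0.10 -0.56 0
0 0 -0.114 -0.16 -0.68 0
0 0 -0.136 -0.25 -0.80 0
0 0 -0.159 -0.35 -0.90 0
0 0 -0.182 -0.46 -0.99 0
0 0 -0.205 -0.58 -1.07 0
```

```bash
python3 -m creep '0 0 -0.023 -0.01 -0.14 0 14;0 0 -0.045 -0.03 -0.28 0 14;0 0 -0.068 -0.07 -0.42 0 14;0 0 -0.091 -0.12 -0.56 0 14;0 0 -0.114 -0.18 -0.68 0 14;0 0 -0.136 -0.27 -0.8 0 14;0 0 -0.159 -0.37 -0.9 0 14;0 0 -0.182 -0.48 -0.99 0 14;0 0 -0.182 -0.48 -0.99 0 14'; python3 -c "
from arc import *
st();arc(61.5,2,rad=.111,dpsi=.5)"
```

```text
time: 46.1
position: [0.5705, 0.0781, 0.0938]
ee_rot: [[-0.817, -0.577, -0.001], [-0.577, 0.817, 0.0], [0.001, 0.001, -1.0]]
ft_force: [-4.2, 1.1, 7.6]
gripper_width: 0.0175
t 46.10 p [0.5705 0.0781 0.0938] ypsi 125.2 F [-4.2  1.1  7.6] w 17.5 q [   5.3   13.4  112.7    0.    53.9 -119.9] zt [-0.001  0.    -1.   ]
from -308.11383937102175 r 0.11103595749322571 turn 9.613839371021754
0 0 -0.013 -0.04 -0.09 0
0 0 -0.027 -0.08 -0.17 0
```

```bash
python3 -m creep '0 0 -0.005 -0.02 -0.04 0 14;0 0 -0.013 -0.04 -0.09 0 14;0 0 -0.02 -0.06 -0.13 0 14;0 0 -0.027 -0.08 -0.17 0 14;0 0 -0.027 -0.08 -0.17 0 14;0 0 -0.027 -0.08 -0.17 0 14'; python3 -c "
from arc import *
st();arc(60,1,rad=.111,dpsi=.5)"
```

```text
time: 46.85
position: [0.5841, 0.0702, 0.0937]
ee_rot: [[-0.765, -0.644, -0.006], [-0.644, 0.765, 0.002], [0.003, 0.005, -1.0]]
ft_force: [-11.0, 2.9, 12.6]
gripper_width: 0.0174
t 46.85 p [0.5841 0.0702 0.0937] ypsi 130.1 F [-11.    2.9  12.6] w 17.4 q [ 4.400e+00  1.480e+01  1.109e+02  1.000e-01  5.460e+01 -1.258e+02] zt [-0.006  0.002 -1.   ]
from -299.9883919470565 r 0.11129721852462832 turn -0.011608052943529401
0 0 0.000 -0.00 0.00 0
```

```bash
python3 -m creep '0 0 0 0 0 0 30;0 0 0 0 0 0 40;0 0 0 0 0 0 40;0 0 0 0 0 -1 40;0 0 0 0 0 -1 40;0 0 0 0 0 -1 40' 10 >/dev/null;  python3 -m creep '0 0 0 0 0 -0.8 60;0 0 0 0 -0.5 -0.8 76;0 0 0 0.9 -0.9 -0.8 76;0 0 0 0.9 -0.9 -0.8 76;0 0 0 0.9 -0.9 -0.8 76' >/dev/null; python3 -m creep '0 0 0 0.7 -0.9 0 76;0 0 0 0.7 -0.9 0 76;0 0 0 0.7 -0.9 0 76' >/dev/null; python3 -c "
from h import *
st();d=shot('top');np.savez('top4.npz',**d); crop(d,135,155,235,225,8,'pics/t24.png');crop(d,220,140,420,270,4,'pics/t25.png')"
```

```text
t 48.60 p [ 0.5834 -0.1631  0.2709] ypsi 128.9 F [-0.   1.4 -0.4] w 76.0 q [ -17.5    7.3   99.8   -0.9   73.  -146.2] zt [-0.006 -0.014 -1.   ]
```

View pics/t24.png

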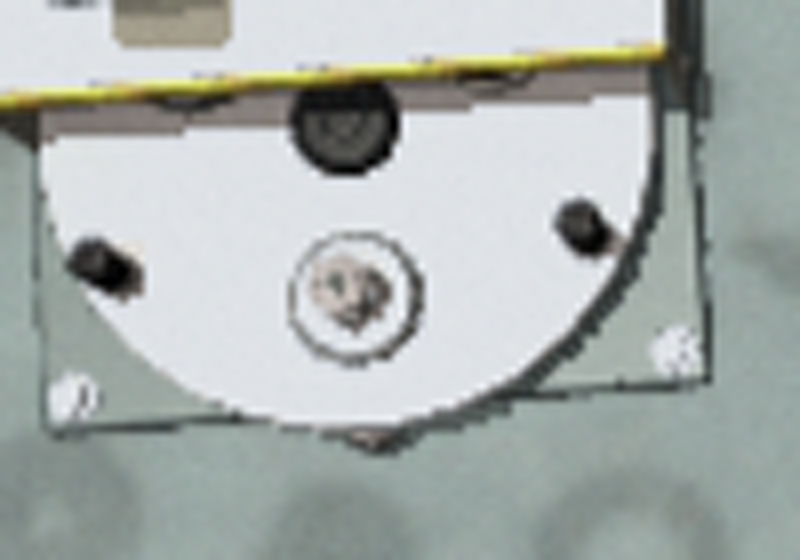

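View pics/t25.png

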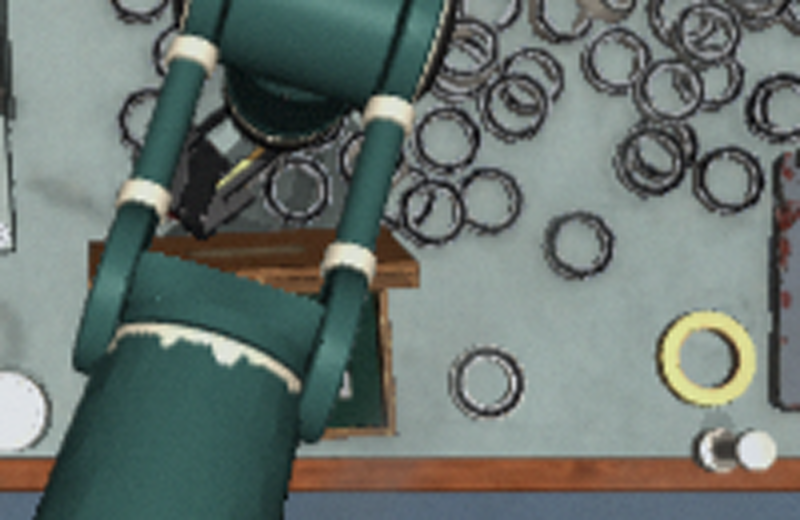

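```bash
python3 -c "
from h import *
d=dict(np.load('top4.npz'))
print(atz(d,325,205.5,.195),atz(d,324,211,.195),atz(d,318,248,.03)); print('B',atz(d,341.75,235.5,.014))
crop(d,330,222,356,248,23,'pics/t26.png'); crop(d,165,180,195,203,25,'pics/t27.png')
print(rel([.4237,-.3636,.25],down(-10)))"
```

```text
[ 0.50257875 -0.27858044  0.195     ] [ 0.48665483 -0.27535823  0.195     ] [ 0.38269957 -0.28198329  0.03      ]
B [ 0.42371157 -0.36358846  0.014     ]
(array([-5.800e-03,  5.000e-04,  7.721e-01]), array([ 2.508, -0.565,  0.245]))
```

View pics/t26.png

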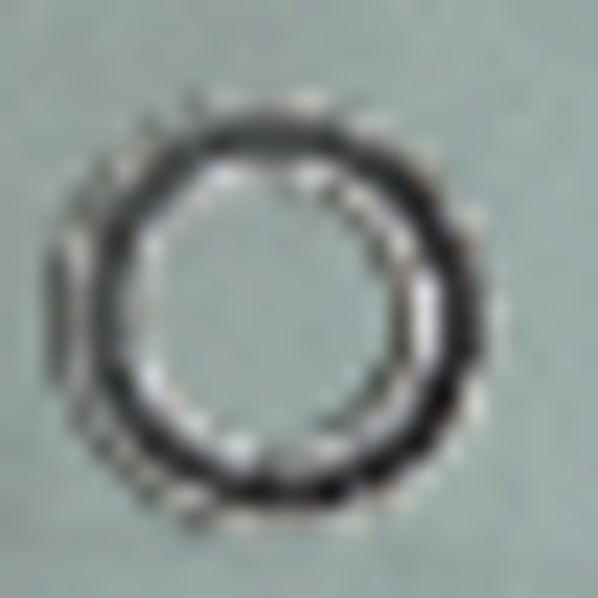

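View pics/t27.png

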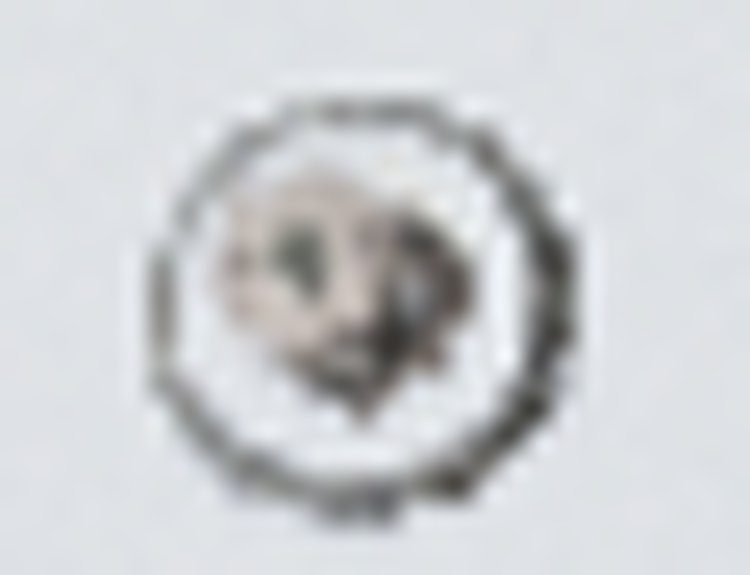

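```bash
python3 -m creep '0 0 0.059 0 0 0 76;0 0 0.118 0 0 0 76;0 0 0.177 0.3 -0.1 0 76;0 0 0.236 0.6 -0.2 0 76;0 0 0.295 1 -0.22 0.1 76;0 0 0.354 1 -0.22 0.1 76;0 0 0.41 1 -0.22 0.1 76;0 0 0.47 1 -0.22 0.1 76;0 0 0.53 1 -0.22 0.1 76;0 0 0.59 1 -0.22 0.1 76;0 0 0.65 1 -0.22 0.1 76;0 0 0.7 1 -0.22 0.1 76'>/dev/null; python3 -c "
from h import *
st();print(rel([.4232,-.3655,.25],down(-10)))"
```

```text
t 50.15 p [ 0.5197 -0.2397  0.2631] ypsi 2.9 F [-0.   0.2 -0.3] w 75.8 q [-26.8   3.8 104.4  -0.8  71.7 -29.4] zt [-0.005 -0.013 -1.   ]
(array([-0.0013,  0.0041,  0.0714]), array([-1.206, -1.026,  0.152]))
```

```bash
python3 -m creep '-0.001 0.004 0.07 -0.5 -0.5 0 76;-0.001 0.004 0.07 -1 -0.9 0 76;-0.001 0.004 0.07 -1 -0.9 0 76;-0.001 0.004 0.07 -1 -0.9 0 76' >/dev/null; python3 -c "
from h import *
st();print(rel([.4232,-.3655,.1],down(-10)))"
```

```text
t 50.65 p [ 0.4351 -0.3456  0.2653] ypsi -9.6 F [ 0.4 -0.6 -0.2] w 76.2 q [-41.    1.9 106.1  -0.   71.9 -31.4] zt [-0. -0. -1.]
(array([-0.    ,  0.0002,  0.0024]), array([-0.215, -0.084,  1.653]))
```

```bash
python3 -m creep '0 0 0.002 -0.21 -0.08 0.2 76;0 0 0.002 -0.21 -0.08 0.7 76;0 0 0.002 -0.21 -0.08 1 76;0 0 0.002 -0.21 -0.08 1 76' >/dev/null; python3 -c "
from h import *
st();print(rel([.4232,-.3655,.055],down(-10)))
overlay('pics/t28.png',270,200,370,280,8,[((.4232,-.3655,.014),.031,(0,255,0)),((.4232,-.3655,.0),.031,(0,0,255))])"
```

```text
t 51.15 p [ 0.4229 -0.3626  0.1625] ypsi -9.8 F [ 0.6 -0.  -0. ] w 75.8 q [-4.310e+01  7.200e+00  1.118e+02 -1.000e-01  6.130e+01 -3.330e+01] zt [-0.005  0.004 -1.   ]
(array([-0.0017, -0.0008,  0.0013]), array([-0.03 ,  0.013,  1.074]))
```

View pics/t28.png

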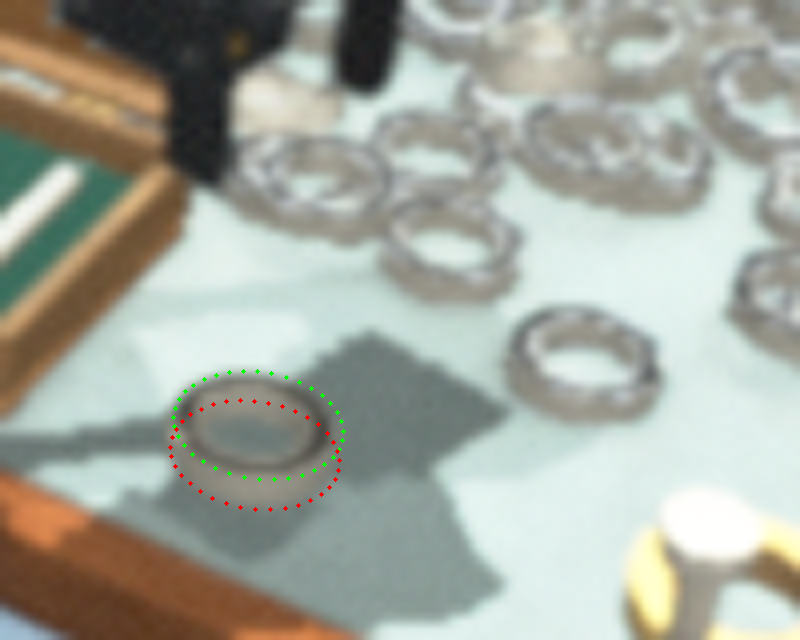

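```bash
python3 -c "
from h import *
d=dict(np.load('top0.npz')); crop(d,310,175,420,250,7,'pics/t29.png')
for u,v in [(.64*569,.64*313),(.64*517,.64*300),(.64*458,.64*292),(.64*627,.64*288)]: print(atz(d,u,v,.014))"
```

```text
[ 0.54054655 -0.44166706  0.014     ]
[ 0.56815858 -0.33106403  0.014     ]
[ 0.58496881 -0.20504207  0.014     ]
[ 0.59505164 -0.56868334  0.014     ]
```

View pics/t29.png

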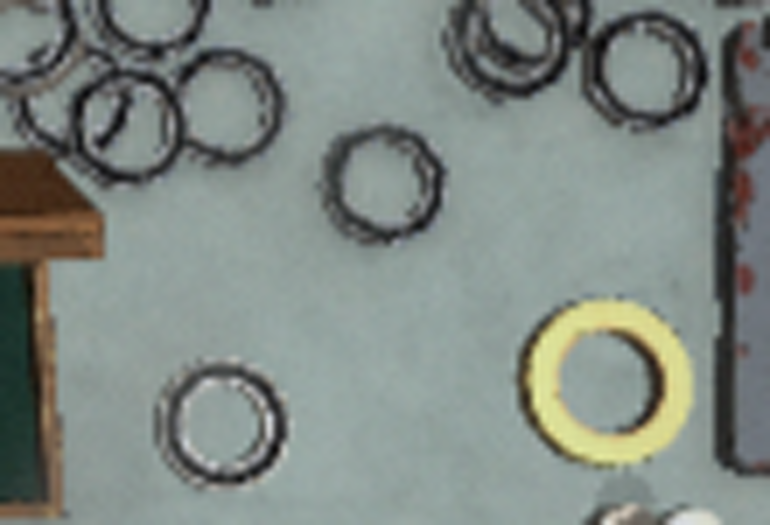

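```bash
python3 -m creep '0 0 0 0 0 0.4 76;0 0 0 0 0 0.8 76;0 0 0 0 0 1 76;0 0 0 0 0 1 76;0 0 0 0 0 1 76' 30 >/dev/null; python3 -c "
from h import *
st();print(rel([.4232,-.3655,.0265],down(-10)))"
```

```text
t 51.83 p [ 0.4251 -0.3672  0.068 ] ypsi -9.9 F [-0.1 -0.3 -0. ] w 76.2 q [-4.330e+01  1.380e+01  1.155e+02 -1.000e-01  5.040e+01 -3.340e+01] zt [ 0.002 -0.004 -1.   ]
(array([0.001 , 0.0012, 0.0007]), array([ 0.015, -0.023,  0.415]))
```

```bash
python3 -m creep '0 0 0 0.01 -0.02 0.2 76;0 0 0 0.01 -0.02 0.41 76;0 0 0 0.01 -0.02 0.41 76;0 0 0 0.01 -0.02 0.41 76;0 0 0 0.01 -0.02 0.41 76' 30 >/dev/null; python3 -c "
from h import *
st();print(rel([.4232,-.3655,.0265],down(-10)))"; python3 -m creep '0 0 0 0 0 0 56;0 0 0 0 0 0 56;0 0 0 0 0 0 56;0 0 0 0 0 0 56;0 0 0 0 0 0 56' 30;python3 -c "
from h import *
st()"
```

```text
t 52.45 p [ 0.4225 -0.3659  0.0263] ypsi -9.9 F [ 0.6 -0.1 -1. ] w 75.8 q [-4.340e+01  1.710e+01  1.168e+02 -1.000e-01  4.590e+01 -3.340e+01] zt [ 0.002 -0.004 -1.   ]
(array([0.0007, 0.0011, 0.0005]), array([ 0.006,  0.006, -0.002]))
time: 53.08
position: [0.4223, -0.3656, 0.0255]
ee_rot: [[0.172, 0.985, 0.001], [0.985, -0.172, -0.003], [-0.003, 0.002, -1.0]]
ft_force: [1.6, 0.5, 4.6]
gripper_width: 0.06
t 53.08 p [ 0.4223 -0.3656  0.0255] ypsi -9.9 F [1.6 0.5 4.6] w 60.0 q [-4.340e+01  1.710e+01  1.169e+02 -1.000e-01  4.580e+01 -3.340e+01] zt [ 0.001 -0.003 -1.   ]
```

```bash
python3 -m creep '0 0 0 0 0 -0.3 56;0 0 0 0 0 -0.7 56;0 0 0 0 0 -1 56;0 0 0 0 0 -1 56;0 0 0 0 0 -1 56' >/dev/null;python3 -m creep '0 0 0 0 0 -0.5 56;0 0 0 0 0 -1 56;0 0 0 0 0 -1 56;0 0 0 0 0 -1 56' >/dev/null; python3 -m creep '0 0 0 0 0 -0.35 56;0 0 0 0.5 0.15 -0.35 56;0 0 0 1 0.3 -0.35 56;0 0 0 1 0.3 -0.35 56' >/dev/null; python3 -m creep '0 0 0 0.5 0.15 0 56;0 0 0 1 0.3 0 56;0 0 0 1 0.3 0 56' >/dev/null;python3 -m creep '0 0 0 0.5 0.15 0 56;0 0 0 1 0.3 0 56;0 0 0 1 0.3 0 56' >/dev/null;python3 -c "
from h import *
st();print(rel([.5594,.1646,.25],down(70)))"
```

```text
t 55.45 p [ 0.5618 -0.0833  0.2569] ypsi -9.7 F [-0.6  0.3 -2.2] w 60.3 q [-1.090e+01  3.700e+00  1.052e+02 -1.000e-01  7.130e+01 -1.100e+00] zt [-0.004 -0.001 -1.   ]
(array([-1.30e-03, -3.00e-04, -4.43e-01]), array([ 2.439, -0.443,  0.066]))
```

```bash
python3 -m creep '0 0 0 0.5 -0.1 0 56;0 0 0 1 -0.18 0 56;0 0 0 1 -0.18 0 56' >/dev/null; python3 -m creep '0 0 -0.05 0.5 -0.1 0 56;0 0 -0.1 1 -0.18 0 56;0 0 -0.15 1 -0.18 0 56;0 0 -0.2 1 -0.18 0 56;0 0 -0.25 1 -0.18 0 56;0 0 -0.3 1 -0.18 0.2 56;0 0 -0.35 1 -0.18 0.3 56;0 0 -0.4 1 -0.18 0.4 56;0 0 -0.443 1 -0.18 0.5 56;0 0 -0.443 1 -0.18 0.5 56' >/dev/null;python3 -c "
from h import *
st();print(rel([.5594,.1646,.135],down(70)))"
```

```text
t 57.08 p [0.56   0.1158 0.2067] ypsi 69.6 F [-0.4  0.7 -1.4] w 60.4 q [  9.3   6.4 107.8  -0.2  66.1 -60.3] zt [-0.004 -0.004 -1.   ]
(array([-0.0015, -0.0009, -0.0021]), array([0.173, 0.459, 0.715]))
```

```bash
python3 -m creep '-0.001 -0.001 -0.002 0.17 0.46 0 56;-0.001 -0.001 -0.002 0.17 0.46 0.3 56;-0.001 -0.001 -0.002 0.17 0.46 0.6 56;-0.001 -0.001 -0.002 0.17 0.46 0.72 56;-0.001 -0.001 -0.002 0.17 0.46 0.72 56;-0.001 -0.001 -0.002 0.17 0.46 0.72 56' >/dev/null;python3 -c "
from h import *
st();print(rel([.5594,.1646,.109],down(70)))
p=arm.read_state()['position']
overlay('pics/t30.png',170,130,230,180,13,[(p-[0,0,.0255],.031,(0,0,255)),(p-[0,0,.0115],.031,(0,255,0))])"
```

```text
t 57.83 p [0.5619 0.1672 0.1381] ypsi 70.1 F [ 0.2  0.5 -1.6] w 60.4 q [ 1.420e+01  1.130e+01  1.099e+02 -1.000e-01  5.850e+01 -5.590e+01] zt [ 0.006  0.    -1.   ]
(array([0.0008, 0.0017, 0.0007]), array([ 0.016, -0.034,  0.29 ]))
```

View pics/t30.png

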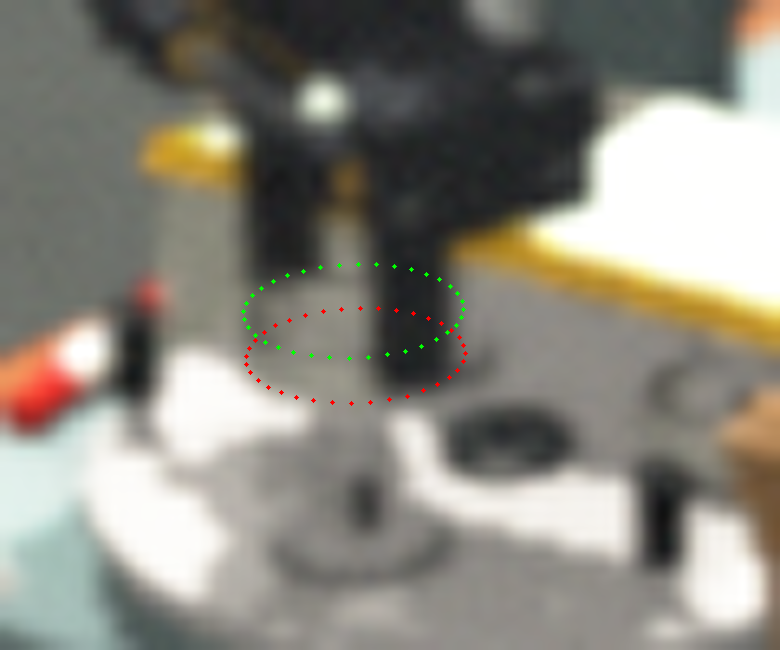

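Held bearing matches the predicted outline. Align and lower slowly.

```bash
python3 -m creep '0.001 0.001 0 0.015 -0.03 0 56;0.001 0.001 0 0.015 -0.03 0 56;0.001 0.001 0 0.015 -0.03 0.1 56;0.001 0.001 0 0.015 -0.03 0.2 56;0.001 0.001 0 0.015 -0.03 0.28 56;0.001 0.001 0 0.015 -0.03 0.28 56';python3 -c "
from h import *
st();print(rel([.5594,.1646,.1],down(70)))"
```

```text
time: 58.62
position: [0.559, 0.1651, 0.1077]
ee_rot: [[-0.941, 0.339, 0.0], [0.339, 0.941, -0.002], [-0.001, -0.002, -1.0]]
ft_force: [4.3, -0.0, -3.2]
gripper_width: 0.06
t 58.62 p [0.559  0.1651 0.1077] ypsi 70.2 F [ 4.3 -0.  -3.2] w 60.0 q [ 1.410e+01  1.310e+01  1.113e+02 -1.000e-01  5.560e+01 -5.600e+01] zt [ 0.    -0.002 -1.   ]
(array([-0.0005,  0.0003,  0.001 ]), array([-0.005, -0.003,  0.077]))
```

```bash
python3 -m creep '0 0 0 0 0 0 56;0 0 0 0 0 0 56';python3 -m creep '0 0 0 0.01 0 0 56;0 0 0 0.015 0 0 56;0 0 0 0.015 0 0 56';
```

```text
time: 58.88
position: [0.5588, 0.1652, 0.1088]
ee_rot: [[-0.941, 0.339, 0.0], [0.339, 0.941, -0.002], [-0.001, -0.002, -1.0]]
ft_force: [3.3, -0.3, -3.0]
gripper_width: 0.0604
time: 59.25
position: [0.5584, 0.1655, 0.1093]
ee_rot: [[-0.941, 0.339, 0.003], [0.339, 0.941, -0.002], [-0.003, -0.001, -1.0]]
ft_force: [6.7, -1.4, -4.5]
gripper_width: 0.0604
```

```bash
python3 -m creep '0 0 0 -0.02 0 0 56;0 0 0 -0.03 0 0 56;0 0 0 -0.03 0 0 56'; python3 -m creep '0 0 0 -0.01 0 0 56;0 0 0 -0.02 0 0 56;0 0 0 -0.02 0 0 56'
```

```text
time: 59.62
position: [0.5593, 0.1646, 0.1086]
ee_rot: [[-0.941, 0.339, -0.002], [0.339, 0.941, -0.002], [0.001, -0.002, -1.0]]
ft_force: [1.4, 0.5, -1.8]
gripper_width: 0.0603
time: 60.0
position: [0.5615, 0.1638, 0.1085]
ee_rot: [[-0.941, 0.339, -0.001], [0.339, 0.941, -0.002], [0.0, -0.002, -1.0]]
ft_force: [-0.3, -0.3, -1.5]
gripper_width: 0.0604
```

```bash
python3 -m creep '0 0 0 -0.015 0 0 56;0 0 0 -0.03 0 0 56;0 0 0 -0.03 0 0 56'; python3 -m creep '0 0 0 -0.01 0 0 56;0 0 0 -0.02 0 0 56;0 0 0 -0.02 0 0 56'
```

```text
time: 60.38
position: [0.5647, 0.1629, 0.1087]
ee_rot: [[-0.941, 0.339, -0.0], [0.339, 0.941, -0.002], [-0.0, -0.002, -1.0]]
ft_force: [0.3, -0.6, -1.1]
gripper_width: 0.0602
time: 60.75
position: [0.5665, 0.1622, 0.1087]
ee_rot: [[-0.941, 0.339, -0.0], [0.339, 0.941, -0.002], [-0.0, -0.002, -1.0]]
ft_force: [-0.6, 0.1, -0.7]
gripper_width: 0.0602
```

```bash
python3 -m creep '0 0 0 -0.01 0 0 56;0 0 0 -0.01 0 0 56;0 0 0 -0.01 0 0 56'; python3 -m creep '0 0 0 -0.01 0 0 56;0 0 0 -0.01 0 0 56;0 0 0 -0.01 0 0 56'
```

```text
time: 61.12
position: [0.567, 0.162, 0.1085]
ee_rot: [[-0.941, 0.339, -0.001], [0.339, 0.941, -0.002], [0.001, -0.002, -1.0]]
ft_force: [-1.1, 0.6, -1.7]
gripper_width: 0.0603
time: 61.5
position: [0.5675, 0.1617, 0.1083]
ee_rot: [[-0.941, 0.339, -0.002], [0.339, 0.941, -0.002], [0.001, -0.002, -1.0]]
ft_force: [-5.0, 1.8, -2.3]
gripper_width: 0.06
```

```bash
python3 -m creep '0 0 0 0.02 0 0 56;0 0 0 0.047 0 0 56;0 0 0 0.047 0 0 56'; python3 -m creep '0 0 0 0 0 0.03 56;0 0 0 0 0 0.06 56;0 0 0 0 0 0.06 56;0 0 0 0 0 0.06 56'
```

```text
time: 61.88
position: [0.5647, 0.1631, 0.1092]
ee_rot: [[-0.941, 0.339, 0.002], [0.339, 0.941, -0.002], [-0.002, -0.001, -1.0]]
ft_force: [-0.2, -0.5, -1.9]
gripper_width: 0.0598
time: 62.38
position: [0.5639, 0.1631, 0.1026]
ee_rot: [[-0.941, 0.339, -0.001], [0.339, 0.941, -0.002], [-0.0, -0.002, -1.0]]
ft_force: [-0.2, -0.1, -1.3]
gripper_width: 0.0602
```

```bash
python3 -m creep '0 0 0 0.004 0 0.02 56;0 0 0 0.006 0 0.04 56;0 0 0 0.006 0 0.05 56;0 0 0 0.006 0 0.05 56'; python3 -m creep '0 0 0 0 0 0.03 56;0 0 0 0 0 0.06 56;0 0 0 0 0 0.06 56;0 0 0 0 0 0.06 56'
```

```text
time: 62.88
position: [0.5632, 0.1633, 0.0975]
ee_rot: [[-0.941, 0.339, -0.001], [0.339, 0.941, -0.002], [-0.0, -0.002, -1.0]]
ft_force: [-0.5, -0.9, -1.9]
gripper_width: 0.0604
time: 63.38
position: [0.5633, 0.1633, 0.0916]
ee_rot: [[-0.941, 0.339, -0.001], [0.339, 0.941, -0.002], [-0.0, -0.002, -1.0]]
ft_force: [-0.0, 0.2, -1.8]
gripper_width: 0.0602
```

Free. Down to the seat (TCP 0.0857), release and retreat, then look.

```bash
python3 -m creep '0 0 0 0 0 0.03 56;0 0 0 0 0 0.05 56;0 0 0 0 0 0.06 56;0 0 0 0 0 0.06 56'; python3 -m creep '0 0 0 0 0 0 68;0 0 0 0 0 0 76;0 0 0 0 0 0 76;0 0 0 0 0 0 76' >/dev/null; python3 -m creep '0 0 0 0 0 -0.3 76;0 0 0 0 0 -0.6 76;0 0 0 0 0 -1 76;0 0 0 0 0 -1 76;0 0 0 1 0 -1 76;0 0 0 1 0 -1 76'>/dev/null; python3 -c "
from h import *
st();print(rel([.4085,.36,.25],down(76)))"
```

```text
time: 63.88
position: [0.5634, 0.1633, 0.0857]
ee_rot: [[-0.941, 0.339, -0.0], [0.339, 0.941, -0.002], [-0.0, -0.002, -1.0]]
ft_force: [0.0, 0.0, -1.3]
gripper_width: 0.0605
t 65.12 p [0.4666 0.1973 0.1837] ypsi 70.2 F [-0.1  0.4  0.3] w 76.1 q [ 2.020e+01  4.000e-01  1.166e+02 -1.000e-01  6.320e+01 -5.000e+01] zt [-0.004 -0.003 -1.   ]
(array([-0.0012, -0.0009, -0.0324]), array([ 1.1  ,  1.33 , -0.665]))
```

```bash
python3 -m creep '0 0 -0.033 0.5 0.8 -0.6 60;0 0 -0.033 0.95 1 -0.66 50;0 0 -0.033 0.95 1 -0.66 50;0 0 -0.033 0.95 1 -0.66 50;0 0 -0.033 0.95 1 -0.66 50' >/dev/null; python3 -c "
from h import *
st();
d=shot('top');np.savez('top5.npz',**d); crop(d,80,160,240,260,5,'pics/t31.png'); crop(d,163,178,197,206,22,'pics/t32.png');crop(d,80,215,135,255,12,'pics/t33.png')
d=shot('scene'); np.savez('sc5.npz',**d); crop(d,180,145,220,175,18,'pics/t34.png'); crop(d,90,110,170,190,7,'pics/t35.png')"
```

```text
t 65.75 p [0.4135 0.3229 0.2499] ypsi 76.1 F [-0.5 -0.2  0.1] w 49.9 q [ 3.530e+01 -8.000e-01  1.105e+02 -1.000e-01  7.050e+01 -4.080e+01] zt [-0.002 -0.004 -1.   ]
```

View pics/t31.png

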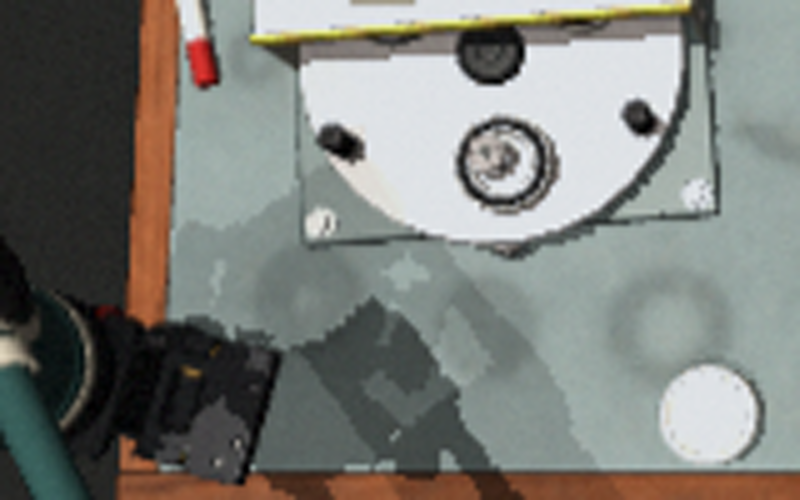

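View pics/t32.png

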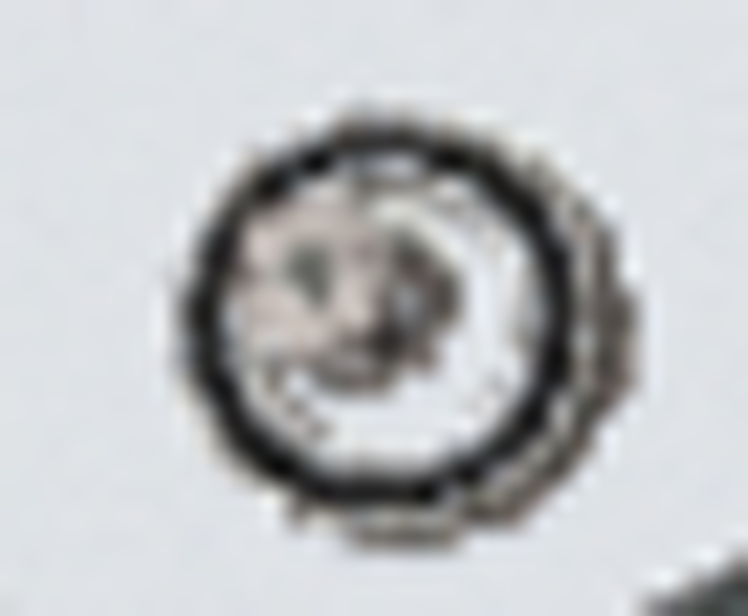

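View pics/t34.png

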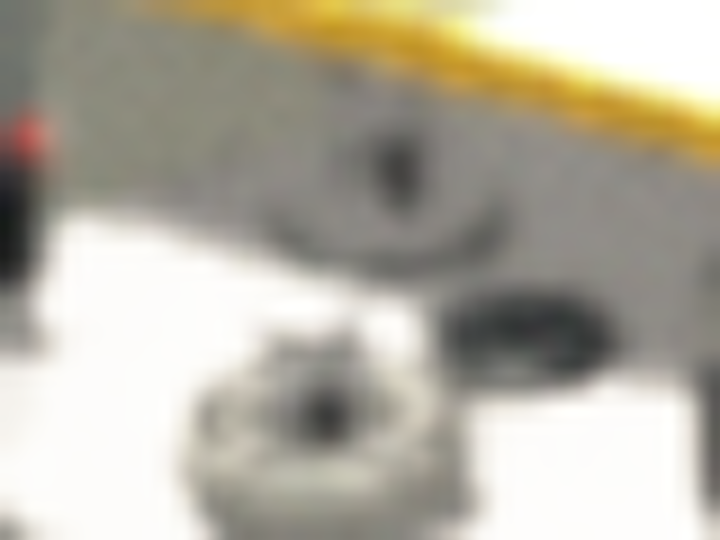

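View pics/t35.png

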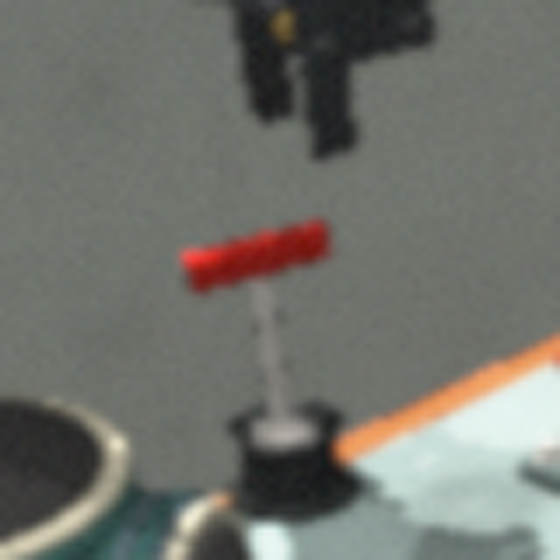

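```bash
python3 -c "
from h import *
d=dict(np.load('top5.npz'))
print(atz(d,180.5,192.4,.074),atz(d,178.7,191.3,.074))
print(rel([.5598,.1646,.17],down(70)))"
```

```text
[0.5564745  0.15865718 0.074     ] [0.55997728 0.16444378 0.074     ]
(array([-0.0013, -0.0003,  0.0336]), array([-1.798, -1.177,  0.803]))
```

```bash
python3 -m creep '0 0 0.034 -0.5 -0.3 0 76;0 0 0.034 -1 -0.65 0.2 80;0 0 0.034 -1 -0.65 0.2 82;0 0 0.034 -1 -0.65 0.2 82' 8 >/dev/null; python3 -m creep '0 0 0 -0.4 -0.3 0 82;0 0 0 -0.75 -0.48 0.3 82;0 0 0 -0.75 -0.48 0.5 82;0 0 0 -0.75 -0.48 0.5 82;0 0 0 -0.75 -0.48 0.5 82' >/dev/null; python3 -c "
from h import *
st()
print(rel([.5598,.1646,.088],down(70)))"
```

```text
t 66.97 p [0.5489 0.1672 0.1824] ypsi 70.1 F [ 1.5  0.5 -0.1] w 82.0 q [ 1.45e+01  7.60e+00  1.09e+02 -1.00e-01  6.33e+01 -5.56e+01] zt [ 0.    -0.001 -1.   ]
(array([-0.0004,  0.0001,  0.0005]), array([-0.111,  0.014,  0.944]))
```

```bash
python3 -m creep '0 0 0 -0.11 0.01 0 84;0 0 0 -0.11 0.01 0.3 84;0 0 0 -0.11 0.01 0.6 84;0 0 0 -0.11 0.01 0.75 84;0 0 0 -0.11 0.01 0.75 84' 8 >/dev/null; python3 -c "
from h import *
st()
print(rel([.5598,.1646,.088],down(70)))"
```

```text
t 67.60 p [0.5596 0.1629 0.106 ] ypsi 70.0 F [0.3 0.1 0.3] w 83.8 q [ 1.380e+01  1.330e+01  1.113e+02 -1.000e-01  5.550e+01 -5.610e+01] zt [-0.002 -0.002 -1.   ]
(array([-0.0009, -0.0004,  0.0001]), array([0.004, 0.017, 0.18 ]))
```

```bash
python3 -m creep '0 0 0 0 0.015 0.1 84;0 0 0 0 0.015 0.18 84;0 0 0 0 0.015 0.18 84' 8 ; python3 -m creep '0 0 0 0 0 0 74;0 0 0 0 0 0 66;0 0 0 0 0 0 61.5;0 0 0 0 0 0 61.5;0 0 0 0 0 0 61.5'; python3 -m creep '0 0 0 0 0 0 65;0 0 0 0 0 0 70;0 0 0 0 0 0 76;0 0 0 0 0 0 78;0 0 0 0 0 -0.3 78;0 0 0 0 0 -0.6 78;0 0 0 0 0 -1 78;0 0 0 0 0 -1 78;0 0 0 1 0 -1 78;0 0 0 1 0 -1 78'; python3 -m creep '0 0 -0.033 0.5 0.8 -0.6 60;0 0 -0.033 0.95 1 -0.66 50;0 0 -0.033 0.95 1 -0.66 50;0 0 -0.033 0.95 1 -0.66 50;0 0 -0.033 0.95 1 -0.66 50' >/dev/null; python3 -c "
from h import *
st();
d=shot('top');np.savez('top6.npz',**d); crop(d,80,160,240,260,5,'pics/t36.png'); crop(d,163,178,197,206,22,'pics/t37.png')"
```

```text
time: 67.97
position: [0.5601, 0.1642, 0.0882]
ee_rot: [[-0.94, 0.342, -0.001], [0.342, 0.94, -0.002], [0.001, -0.002, -1.0]]
ft_force: [0.5, 0.5, 0.6]
gripper_width: 0.0841
time: 68.6
position: [0.5606, 0.164, 0.0889]
ee_rot: [[-0.94, 0.342, -0.0], [0.342, 0.94, -0.002], [-0.0, -0.002, -1.0]]
ft_force: [-0.7, -2.1, 1.9]
gripper_width: 0.061
time: 69.85
position: [0.4639, 0.1986, 0.1867]
ee_rot: [[-0.94, 0.342, -0.004], [0.342, 0.94, -0.003], [0.003, -0.004, -1.0]]
ft_force: [-0.1, -0.3, -0.1]
gripper_width: 0.0778
t 70.47 p [0.4112 0.3243 0.2529] ypsi 76.0 F [-0.3  0.4 -1. ] w 50.1 q [ 3.560e+01 -1.000e+00  1.104e+02 -1.000e-01  7.080e+01 -4.030e+01] zt [-0.002 -0.004 -1.   ]
```

View pics/t37.png

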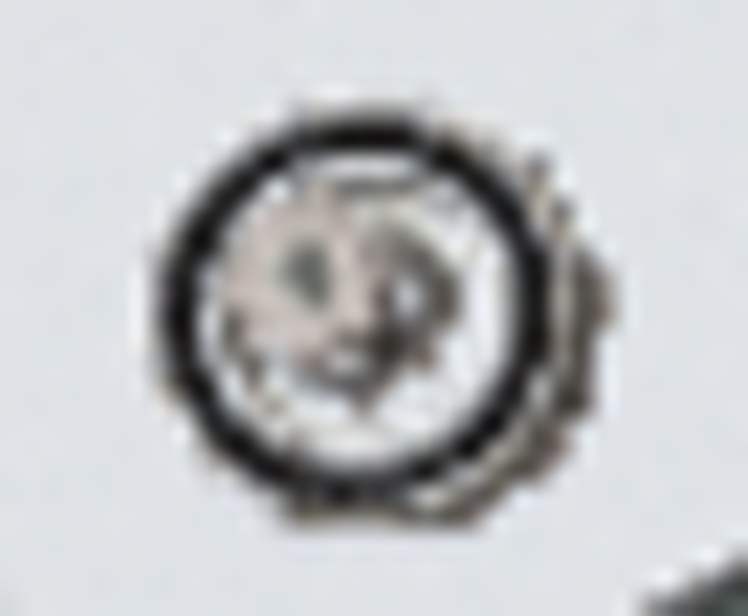

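```bash
python3 - <<'E'
from h import *
from scipy.optimize import minimize
def polyimg(d,c,ang,R,z,box,S=10):
    u0,v0,u1,v1=box; im=np.zeros(((v1-v0)*S,(u1-u0)*S),np.uint8)
    pts=np.array([proj(d,[c[0]+R*np.cos(np.radians(ang+60*k)),c[1]+R*np.sin(np.radians(ang+60*k)),z]) for k in range(6)])
    pts=((pts+.5-[u0,v0])*S*16).astype(np.int32)
    cv2.fillPoly(im,[pts],255,shift=4); return cv2.resize(im,(u1-u0,v1-v0),interpolation=cv2.INTER_AREA)/255.
outs=[]
for f in ("top1","top4","top5","top6"):
    d=dict(np.load(f+".npz")); box=(170,184,186,200); u0,v0,u1,v1=box
    im=d["frame"][v0:v1,u0:u1].astype(float); rb=im[...,0]-im[...,2]
    outs.append(np.hstack([cv2.resize(np.clip(128+6*rb,0,255).astype(np.uint8),(280,280),interpolation=cv2.INTER_CUBIC),cv2.resize(im[...,1].astype(np.uint8),(280,280),interpolation=cv2.INTER_CUBIC)]))
    best=[]
    for ang in range(-30,30,3):
        b=(-1,)
        for dx in np.arange(-4,4.1,1):
            for dy in np.arange(-4,4.1,1):
                for R in (.0100,.0108,.0116,.0124):
                    t=polyimg(d,[.559+dx/1e3,.165+dy/1e3],ang,R,.099,box)
                    r=np.corrcoef(t.ravel(),rb.ravel())[0,1]
                    if r>b[0]: b=(r,dx,dy,R)
        best.append((b[0],ang)+b[1:])
    print(f,[(x[1],round(x[0],3)) for x in best]); print(max(best))
cv2.imwrite("pics/t38.png",np.vstack([np.hstack(outs[:2]),np.hstack(outs[2:])])[:, :1120])
E
python3 -c "
import cv2;i=cv2.imread('pics/t38.png');cv2.imwrite('pics/t38.png',cv2.resize(i,(800,400)))"
```

```text
top1 [(-30, np.float64(0.749)), (-27, np.float64(0.748)), (-24, np.float64(0.745)), (-21, np.float64(0.745)), (-18, np.float64(0.748)), (-15, np.float64(0.749)), (-12, np.float64(0.751)), (-9, np.float64(0.751)), (-6, np.float64(0.756)), (-3, np.float64(0.756)), (0, np.float64(0.757)), (3, np.float64(0.758)), (6, np.float64(0.759)), (9, np.float64(0.756)), (12, np.float64(0.757)), (15, np.float64(0.757)), (18, np.float64(0.755)), (21, np.float64(0.752)), (24, np.float64(0.754)), (27, np.float64(0.75))]
(np.float64(0.7588686136020534), 6, np.float64(0.0), np.float64(0.0), 0.0124)
top4 [(-30, np.float64(0.749)), (-27, np.float64(0.751)), (-24, np.float64(0.75)), (-21, np.float64(0.751)), (-18, np.float64(0.754)), (-15, np.float64(0.754)), (-12, np.float64(0.757)), (-9, np.float64(0.757)), (-6, np.float64(0.759)), (-3, np.float64(0.758)), (0, np.float64(0.756)), (3, np.float64(0.754)), (6, np.float64(0.753)), (9, np.float64(0.749)), (12, np.float64(0.747)), (15, np.float64(0.745)), (18, np.float64(0.746)), (21, np.float64(0.743)), (24, np.float64(0.748)), (27, np.float64(0.747))]
(np.fl
[... 539 characters left out ...]
t64(0.668)), (27, np.float64(0.673))]
(np.float64(0.6759479141474066), -24, np.float64(1.0), np.float64(1.0), 0.0124)
top6 [(-30, np.float64(0.662)), (-27, np.float64(0.66)), (-24, np.float64(0.661)), (-21, np.float64(0.663)), (-18, np.float64(0.665)), (-15, np.float64(0.667)), (-12, np.float64(0.67)), (-9, np.float64(0.672)), (-6, np.float64(0.673)), (-3, np.float64(0.671)), (0, np.float64(0.67)), (3, np.float64(0.668)), (6, np.float64(0.668)), (9, np.float64(0.668)), (12, np.float64(0.664)), (15, np.float64(0.661)), (18, np.float64(0.662)), (21, np.float64(0.66)), (24, np.float64(0.658)), (27, np.float64(0.661))]
(np.float64(0.672845138810246), -6, np.float64(1.0), np.float64(1.0), 0.0124)
```

View pics/t38.png

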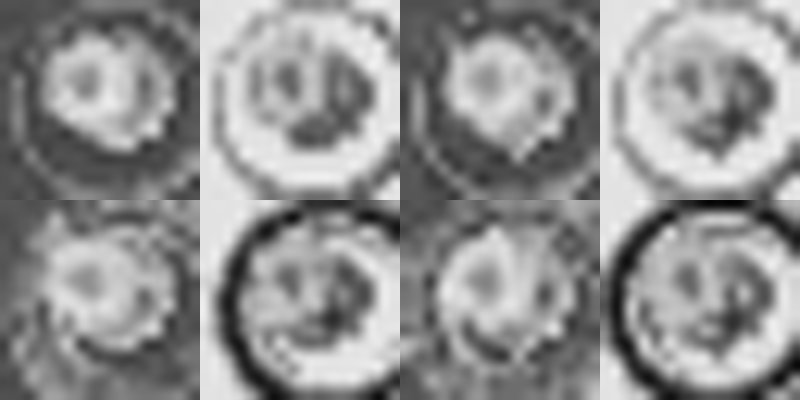

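```bash
python3 -c "
from h import *
print(rel([.4243,.385,.2],down(76.2)))"
```

```text
(array([-0.0013, -0.0004, -0.0016]), array([0.023, 0.625, 0.526]))
```

View pics/t36.png

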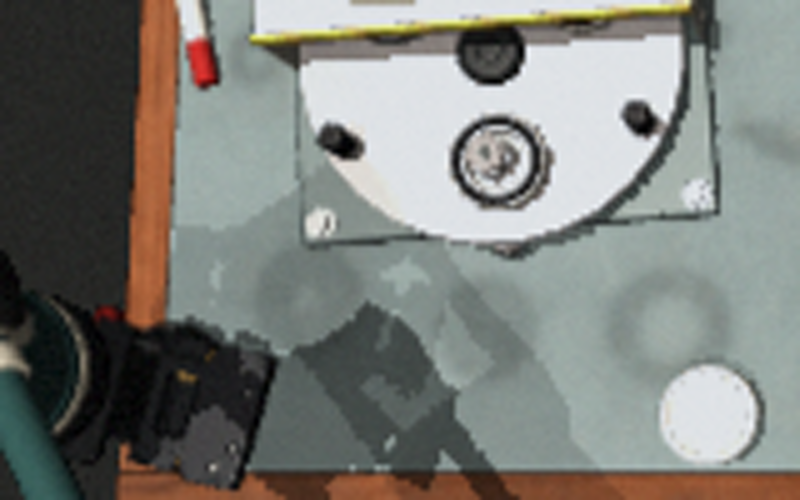

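```bash
python3 -m creep '-0.001 0 -0.002 0.02 0.62 0 46;-0.001 0 -0.002 0.02 0.62 0 46;-0.001 0 -0.002 0.02 0.62 0.3 46;-0.001 0 -0.002 0.02 0.62 0.5 46;-0.001 0 -0.002 0.02 0.62 0.5 46' >/dev/null; python3 -c "
from h import *
st();print(rel([.4243,.385,.147],down(76.2)))
p=np.array([.4243,.385,.156]); d=shot('scene'); crop(d,90,100,170,180,7,'pics/t39.png')
for k in (-.04,0,.04): print((proj(d,p+[k*.971,-k*.239,0])+.5-[90,100])*7)"
```

```text
t 71.15 p [0.4236 0.3836 0.2016] ypsi 76.2 F [ 0.9  0.6 -0.3] w 46.1 q [ 39.6   6.5 108.1   0.   65.6 -36.6] zt [-0.004 -0.002 -1.   ]
(array([-0.0011, -0.001 ,  0.0002]), array([-0.005,  0.018,  0.546]))
[189.4324233  323.08085516]
[261.65709898 303.90974677]
[331.7064068  285.31606171]
```

View pics/t39.png

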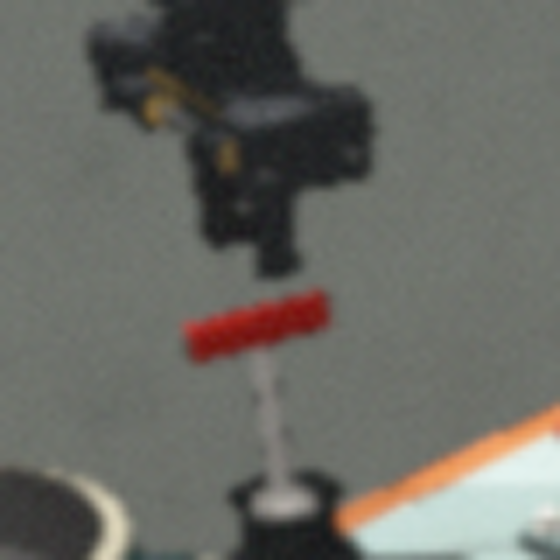

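```bash
python3 -m creep '-0.001 -0.001 0 0.01 0.018 0.2 46;-0.001 -0.001 0 0.01 0.018 0.54 46;-0.001 -0.001 0 0.01 0.018 0.54 46;-0.001 -0.001 0 0.01 0.018 0.54 46;-0.001 -0.001 0 0.01 0.018 0.54 46' 20; python3 -m creep '0 0 0 0 0 0 30;0 0 0 0 0 0 12;0 0 0 0 0 0 12;0 0 0 0 0 0 12;0 0 0 0 0 0 12;0 0 0 0 0 0 12' 55; python3 -c "
from h import *
st()"
```

```text
time: 71.82
position: [0.4253, 0.3887, 0.1525]
ee_rot: [[-0.972, 0.237, 0.007], [0.237, 0.972, 0.006], [-0.005, 0.007, -1.0]]
ft_force: [0.5, -0.4, 0.4]
gripper_width: 0.0461
time: 72.58
position: [0.4241, 0.3877, 0.1504]
ee_rot: [[-0.972, 0.237, 0.004], [0.237, 0.972, 0.003], [-0.003, 0.004, -1.0]]
ft_force: [0.4, -0.9, 2.3]
gripper_width: 0.0144
t 72.58 p [0.4241 0.3877 0.1504] ypsi 76.3 F [ 0.4 -0.9  2.3] w 14.4 q [ 40.    9.4 110.7  -0.   59.6 -36.3] zt [ 0.004  0.003 -1.   ]
```

```bash
python3 -m creep '0 0 0 0 0 -0.3 12;0 0 0 0 0 -0.6 12;0 0 0 0 0 -1 12;0 0 0 0 0 -1 12' 55 >/dev/null; python3 -m creep '0 0 0 0 0 -0.3 12;0 0 0 0 0 -0.3 12;0 0 0 -0.5 -0.5 -0.3 12;0 0 0 -0.8 -0.9 -0.3 12;0 0 0 -0.8 -0.9 -0.3 12;0 0 0 -0.8 -0.9 -0.3 12' >/dev/null; python3 -c "
from h import *
st();print(rel([.5598,.1648,.27],down(83.5)))
d=shot('scene'); crop(d,110,60,210,160,6,'pics/t40.png');p=arm.read_state()['position']
for z in (-.142,-.108,-.016,.007): print((proj(d,p+[0,0,z])+.5-[110,60])*6)"
```

```text
t 73.83 p [0.4792 0.2805 0.2778] ypsi 76.2 F [ 0.7  0.4 -4.1] w 14.6 q [ 2.770e+01  1.400e+00  1.054e+02  1.000e-01  7.310e+01 -4.860e+01] zt [ 0.001  0.003 -1.   ]
(array([ 0.0009,  0.0002, -0.0404]), array([-1.058, -0.933,  0.076]))
[292.21548483 544.68635815]
[286.95548858 493.45901548]
[272.08174575 348.60295763]
[268.20924372 310.88848417]
```

View pics/t40.png

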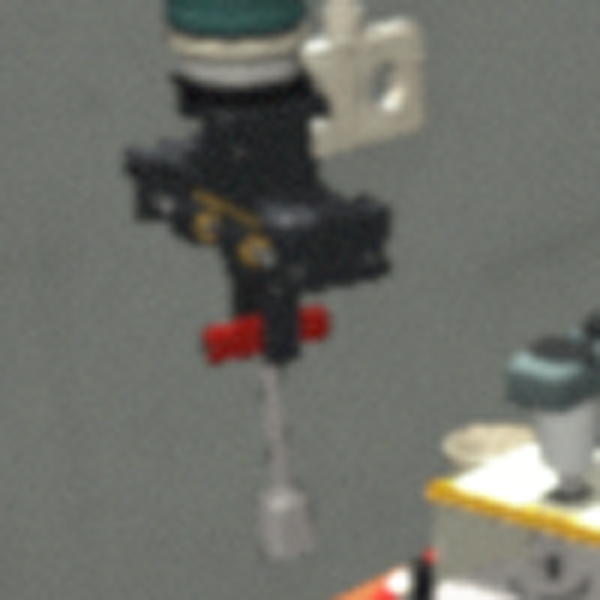

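```bash
python3 -m creep '0.001 0 -0.041 -0.5 -0.4 0 12;0.001 0 -0.041 -1 -0.9 0 12;0.001 0 -0.041 -1 -0.9 0 12;0.001 0 -0.041 -1 -0.9 0 12;0.001 0 -0.041 -1 -0.9 0 12' >/dev/null; python3 -c "
from h import *
st();print(rel([.5613,.1645,.26],down(83.5)))"
```

```text
t 74.50 p [0.5549 0.1715 0.2797] ypsi 83.8 F [ 0.4  0.2 -3. ] w 14.9 q [ 14.7   4.1 102.3   0.   73.4 -69.1] zt [ 0.003  0.001 -1.   ]
(array([0.0004, 0.0008, 0.0016]), array([-0.07 , -0.063,  0.197]))
```

```bash
python3 -m creep '0 0.001 0.002 -0.07 -0.06 0.05 12;0 0.001 0.002 -0.07 -0.06 0.1 12;0 0.001 0.002 -0.07 -0.06 0.18 12;0 0.001 0.002 -0.07 -0.06 0.18 12;0 0.001 0.002 -0.07 -0.06 0.18 12' >/dev/null; python3 -c "
from h import *
st();print(rel([.5613,.1645,.244],down(83.5)))
p=arm.read_state()['position']
d=shot('scene'); crop(d,160,110,220,170,10,'pics/t41.png')
for z in (-.142,-.108,-.016): print((proj(d,p+[0,0,z])+.5-[160,110])*10)
print((proj(d,[.5598,.1647,.099])+.5-[160,110])*10)"
```

```text
t 75.12 p [0.5621 0.1631 0.262 ] ypsi 83.3 F [ 0.6 -0.5 -2.4] w 14.2 q [ 13.7   5.3 102.9   0.   71.8 -69.6] zt [ 0.     0.001 -1.   ]
(array([ 0.0003,  0.    , -0.001 ]), array([0.009, 0.012, 0.18 ]))
[381.51287113 457.709789  ]
[377.4095433  373.39463593]
[365.80942604 135.03550343]
[376.71031266 509.81901125]
```

View pics/t41.png

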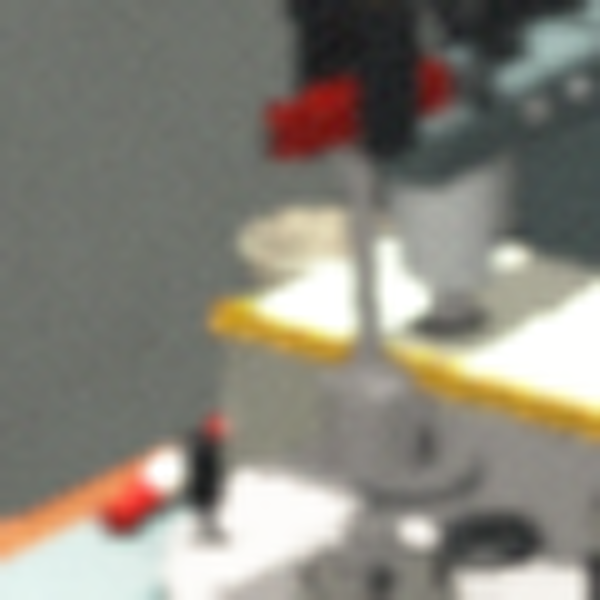

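```bash
python3 -m creep '0 0 0 0.006 0.012 0.06 12;0 0 0 0.006 0.012 0.12 12;0 0 0 0.006 0.012 0.17 12;0 0 0 0.006 0.012 0.17 12;0 0 0 0.006 0.012 0.17 12'; python3 -m creep '0 0 0 0 0 0.01 12;0 0 0 0 0 0.02 12;0 0 0 0 0 0.03 12;0 0 0 0 0 0.03 12';python3 -m creep '0 0 0 0 0 0.01 12;0 0 0 0 0 0.02 12;0 0 0 0 0 0.02 12;0 0 0 0 0 0.02 12'
```

```text
time: 75.8
position: [0.5618, 0.1644, 0.2452]
ee_rot: [[-0.993, 0.116, 0.001], [0.116, 0.993, 0.001], [-0.0, 0.001, -1.0]]
ft_force: [-0.5, 0.0, -2.8]
gripper_width: 0.0146
time: 76.3
position: [0.5617, 0.1644, 0.242]
ee_rot: [[-0.993, 0.116, 0.0], [0.116, 0.993, 0.001], [-0.0, 0.001, -1.0]]
ft_force: [-0.6, -0.1, -2.4]
gripper_width: 0.0147
time: 76.8
position: [0.5617, 0.1644, 0.2401]
ee_rot: [[-0.993, 0.116, 0.0], [0.116, 0.993, 0.001], [-0.0, 0.001, -1.0]]
ft_force: [-0.6, -0.5, -3.8]
gripper_width: 0.0142
```

```bash
python3 -m creep '0 0 0 0 0 0.01 12;0 0 0 0 0 0.02 12;0 0 0 0 0 0.02 12;0 0 0 0 0 0.02 12';python3 -m creep '0 0 0 0 0 0.01 12;0 0 0 0 0 0.02 12;0 0 0 0 0 0.02 12;0 0 0 0 0 0.02 12';python3 -m creep '0 0 0 0 0 0.01 12;0 0 0 0 0 0.02 12;0 0 0 0 0 0.02 12;0 0 0 0 0 0.02 12'
```

```text
time: 77.3
position: [0.5621, 0.1646, 0.2387]
ee_rot: [[-0.993, 0.116, 0.002], [0.116, 0.993, 0.001], [-0.001, 0.001, -1.0]]
ft_force: [-1.3, 1.4, 0.2]
gripper_width: 0.0145
time: 77.8
position: [0.5625, 0.1648, 0.2373]
ee_rot: [[-0.993, 0.116, 0.003], [0.116, 0.993, 0.002], [-0.002, 0.002, -1.0]]
ft_force: [0.1, 1.5, 4.6]
gripper_width: 0.0144
time: 78.3
position: [0.562, 0.165, 0.2337]
ee_rot: [[-0.993, 0.116, 0.001], [0.116, 0.993, 0.002], [-0.001, 0.002, -1.0]]
ft_force: [1.3, 4.0, -0.6]
gripper_width: 0.014
```

```bash
python3 -m creep '0 0 0 0 0.008 0.01 12;0 0 0 0 0.01 0.02 12;0 0 0 0 0.01 0.02 12;0 0 0 0 0.01 0.02 12';python3 -m creep '0 0 0 0 0 0.01 12;0 0 0 0 0 0.02 12;0 0 0 0 0 0.03 12;0 0 0 0 0 0.03 12'; python3 -c "
from h import *
st(); print(arm.read_state()['ft_torque'])"
```

```text
time: 78.8
position: [0.5618, 0.1654, 0.2318]
ee_rot: [[-0.993, 0.116, 0.0], [0.116, 0.993, 0.001], [-0.0, 0.001, -1.0]]
ft_force: [2.1, 3.7, -2.2]
gripper_width: 0.0145
time: 79.3
position: [0.5619, 0.1654, 0.2291]
ee_rot: [[-0.993, 0.116, 0.001], [0.116, 0.993, 0.001], [-0.001, 0.001, -1.0]]
ft_force: [2.6, 4.1, -1.0]
gripper_width: 0.0147
t 79.30 p [0.5619 0.1654 0.2291] ypsi 83.3 F [ 2.6  4.1 -1. ] w 14.7 q [ 13.9   6.6 105.    0.   68.3 -69.4] zt [ 0.001  0.001 -1.   ]
[ 1.08063048 -0.85134599 -0.07275512]
```

```bash
python3 -m creep '0 0 0 -0.007 0.01 0.005 12;0 0 0 -0.007 0.01 0.01 12;0 0 0 -0.007 0.01 0.015 12;0 0 0 -0.007 0.01 0.015 12'; python3 -m creep '0 0 0 0 0 0.01 12;0 0 0 0 0 0.02 12;0 0 0 0 0 0.02 12;0 0 0 0 0 0.02 12'; python3 -c "
from h import *
st(); print(arm.read_state()['ft_torque'])
d=shot('scene'); crop(d,160,110,220,170,10,'pics/t42.png')"
```

```text
time: 79.8
position: [0.5627, 0.1662, 0.2278]
ee_rot: [[-0.993, 0.116, 0.0], [0.116, 0.993, 0.001], [-0.0, 0.001, -1.0]]
ft_force: [0.3, 1.9, 0.7]
gripper_width: 0.014
time: 80.3
position: [0.5633, 0.1663, 0.2276]
ee_rot: [[-0.993, 0.116, 0.002], [0.116, 0.993, 0.001], [-0.002, 0.001, -1.0]]
ft_force: [0.3, 2.1, 8.3]
gripper_width: 0.0145
t 80.30 p [0.5633 0.1663 0.2276] ypsi 83.3 F [0.3 2.1 8.3] w 14.5 q [ 14.    6.8 105.    0.   68.1 -69.3] zt [ 0.002  0.001 -1.   ]
[ 0.59324172 -0.12034822 -0.09334082]
```

View pics/t42.png

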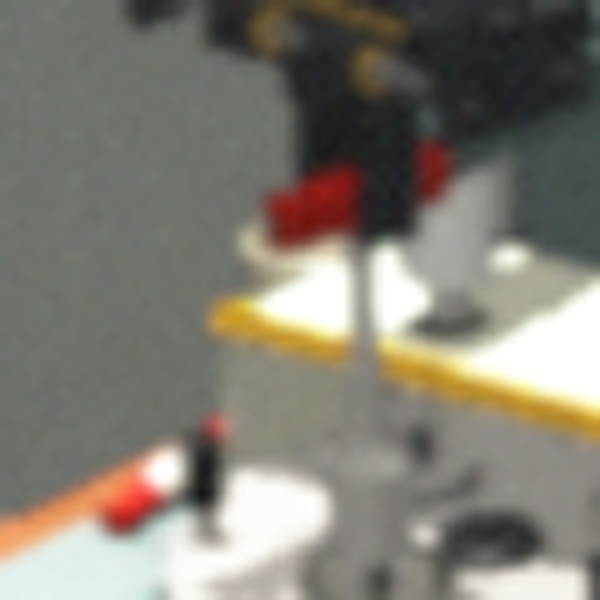

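```bash
python3 -m creep '0 0 0.05 0 -0.004 0.002 12;0 0 0.1 0.001 -0.008 0.004 12;0 0 0.15 0.003 -0.012 0.005 12;0 0 0.2 0.005 -0.016 0.006 12;0 0 0.25 0.008 -0.019 0.006 12'  >/dev/null; python3 -c "
from h import *
st();print(arm.read_state()['ft_torque'])"
```

```text
t 80.97 p [0.5629 0.1647 0.2273] ypsi 38.0 F [1.1 2.4 7.8] w 14.4 q [ 13.9   6.7 105.2   0.   67.9 -24.2] zt [ 0.004  0.001 -1.   ]
[ 0.58611439 -0.43482846  0.14277144]
```

```bash
python3 -m creep '0 0 0.05 0 -0.004 0.002 12;0 0 0.1 0.001 -0.008 0.004 12;0 0 0.15 0.003 -0.012 0.005 12;0 0 0.2 0.005 -0.016 0.006 12;0 0 0.25 0.008 -0.019 0.006 12'  >/dev/null; python3 -c "
from h import *
st();print(arm.read_state()['ft_torque'])"; python3 -m creep '0 0 0.05 0 -0.004 0.002 12;0 0 0.1 0.001 -0.008 0.004 12;0 0 0.15 0.003 -0.012 0.005 12;0 0 0.2 0.005 -0.016 0.006 12'  >/dev/null; python3 -c "
from h import *
st();print(arm.read_state()['ft_torque'])"
```

```text
t 81.60 p [0.5613 0.1639 0.227 ] ypsi -6.9 F [2.7 1.7 8.3] w 14.7 q [ 13.9   6.5 105.4  -0.   67.8  20.8] zt [ 0.005  0.001 -1.   ]
[ 0.32236729 -0.49863199  0.07025768]
t 82.10 p [0.5598 0.1644 0.2266] ypsi -42.9 F [ 0.6  0.3 10. ] w 14.1 q [ 1.390e+01  6.300e+00  1.056e+02 -1.000e-01  6.780e+01  5.690e+01] zt [ 0.005  0.    -1.   ]
[ 0.08813729 -0.34918463  0.11628235]
```

```bash
python3 -m creep '0 0 0.05 0 -0.004 0 12;0 0 0.1 0.001 -0.008 0.002 12;0 0 0.13 0.003 -0.011 0.002 12'  >/dev/null; python3 -c "
from h import *
st();print(arm.read_state()['ft_torque'])";  python3 -m creep '0 0 0.03 0 -0.003 0.001 12;0 0 0.06 0 -0.005 0.001 12;0 0 0.06 0 -0.005 0.001 12'  >/dev/null; python3 -c "
from h import *
st();print(arm.read_state()['ft_torque'])"
```

```text
t 82.47 p [0.5591 0.1652 0.2264] ypsi -66.2 F [1.4 0.1 9.6] w 14.6 q [ 1.400e+01  6.300e+00  1.056e+02 -1.000e-01  6.780e+01  8.030e+01] zt [ 0.005  0.    -1.   ]
[ 0.04022673 -0.21626527  0.15284787]
t 82.85 p [0.5589 0.1656 0.2264] ypsi -76.9 F [ 0.3  0.7 10.2] w 14.4 q [ 1.410e+01  6.300e+00  1.056e+02 -1.000e-01  6.780e+01  9.100e+01] zt [ 0.005 -0.    -1.   ]
[-0.03426859 -0.21256371  0.08752105]
```

```bash
python3 -m creep '0 0 0.02 0 -0.001 0 12;0 0 0.04 0 -0.003 0 12;0 0 0.04 0 -0.003 0 12'  >/dev/null; python3 -c "
from h import *
st();print(arm.read_state()['ft_torque'])";  python3 -m creep '0 0 0.02 0 -0.001 0.001 12;0 0 0.04 0 -0.003 0.001 12;0 0 0.04 0 -0.003 0.001 12'  >/dev/null; python3 -c "
from h import *
st();print(arm.read_state()['ft_torque'])"; python3 -m creep '0 0 0.01 0 -0.001 0 12;0 0 0.02 0 -0.001 0 12;0 0 0.02 0 -0.001 0 12'  >/dev/null; python3 -c "
from h import *
st();print(arm.read_state()['ft_torque'])"
```

```text
t 83.22 p [0.5588 0.1659 0.2263] ypsi -84.1 F [ 1.  -0.4 10.2] w 14.3 q [ 1.410e+01  6.300e+00  1.056e+02 -1.000e-01  6.780e+01  9.820e+01] zt [ 0.005 -0.    -1.   ]
[ 0.01987032 -0.14412061  0.11393783]
t 83.60 p [0.5587 0.1662 0.2264] ypsi -91.3 F [ 0.8  0.5 10.6] w 14.5 q [ 1.420e+01  6.300e+00  1.056e+02 -1.000e-01  6.780e+01  1.055e+02] zt [ 0.005 -0.    -1.   ]
[ 0.00405481 -0.06311595  0.11800555]
t 83.97 p [0.5587 0.1663 0.2264] ypsi -94.9 F [ 0.2  0.3 10.8] w 14.4 q [ 1.420e+01  6.300e+00  1.056e+02 -1.000e-01  6.780e+01  1.091e+02] zt [ 0.005 -0.    -1.   ]
[ 0.05014567 -0.10954826  0.10145313]
```

```bash
for i in 1; do python3 -m creep '0 0 0.01 0 -0.001 0 12;0 0 0.02 0 -0.001 0 12;0 0 0.02 0 -0.001 0 12'  >/dev/null; python3 -c "
from h import *
st();print(arm.read_state()['ft_torque'])"; done;  python3 -m creep '0 0 0.01 0 -0.001 0 12;0 0 0.015 0 -0.001 0 12;0 0 0.015 0 -0.001 0 12'  >/dev/null; python3 -c "
from h import *
st();print(arm.read_state()['ft_torque'])"
```

```text
t 84.35 p [0.5586 0.1664 0.2263] ypsi -98.4 F [ 0.8  0.2 10.6] w 14.8 q [ 1.420e+01  6.300e+00  1.056e+02 -1.000e-01  6.780e+01  1.126e+02] zt [ 0.004 -0.    -1.   ]
[ 0.08254527 -0.03048363  0.31853279]
t 84.72 p [0.5586 0.1665 0.2263] ypsi -101.1 F [ 0.7  0.4 11.3] w 14.5 q [ 1.420e+01  6.300e+00  1.056e+02 -1.000e-01  6.780e+01  1.153e+02] zt [ 0.004 -0.    -1.   ]
[ 0.08824145 -0.0277572   0.50080235]
```

```bash
python3 -m creep '0 0 -0.015 0 0.001 0 12;0 0 -0.022 0 0.001 -0.03 12;0 0 -0.022 0 0.001 -0.1 12;0 0 -0.022 0 0.001 -0.2 12;0 0 -0.022 0 0 -0.4 12;0 0 -0.022 0 0 -0.4 12' ;python3 -m creep '0 0 -0.05 -0.5 -0.6 0 12;0 0 -0.1 -0.85 -1 0 12;0 0 -0.15 -0.85 -1 0 12;0 0 -0.2 -0.85 -1 0 12;0 0 -0.25 -0.85 -1 0 12;0 0 -0.3 -0.85 -1 0 12;0 0 -0.35 -0.85 -1 0 12;0 0 -0.4 -0.85 -1 0 12;0 0 -0.45 -0.85 -1 0 12;0 0 -0.49 -0.85 -1 0 12;0 0 -0.49 -0.85 -1 0 12' >/dev/null;python3 -c "
from h import *
st();print(rel([.4245,.385,.265],down(76.2)))
d=shot('top');np.savez('top7.npz',**d); crop(d,163,178,197,206,22,'pics/t43.png')"
```

```text
time: 85.48
position: [0.5586, 0.1673, 0.267]
ee_rot: [[0.992, -0.126, 0.005], [-0.126, -0.992, 0.002], [0.005, -0.003, -1.0]]
ft_force: [-0.1, 0.3, -3.3]
gripper_width: 0.0146
t 86.85 p [0.4853 0.2768 0.2639] ypsi -9.1 F [ 0.6  0.5 -2.7] w 14.3 q [ 27.1   2.3 105.9   0.   71.7  36.2] zt [ 0.001  0.001 -1.   ]
(array([ 3.000e-04, -1.000e-04, -4.739e-01]), array([ 0.973, -0.772, -0.011]))
```

View pics/t43.png

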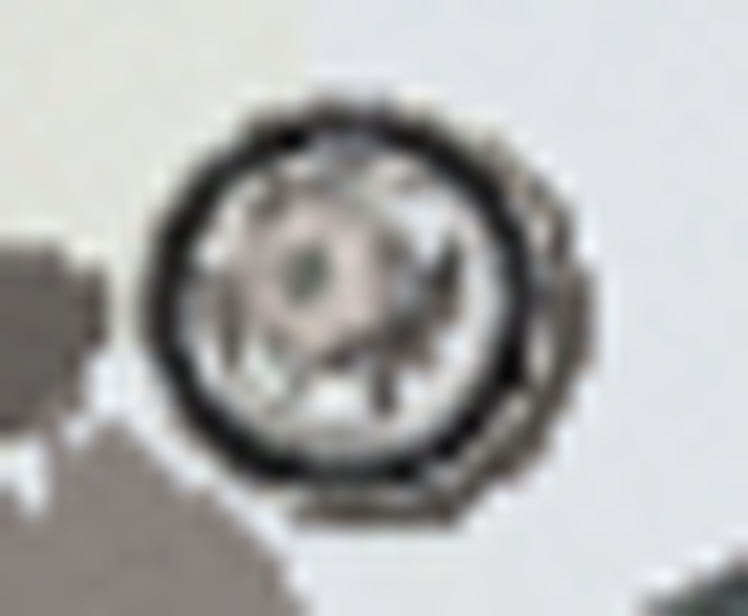

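```bash
python3 -m creep '0 0 -0.05 0.5 -0.4 0 12;0 0 -0.1 0.95 -0.79 0 12;0 0 -0.15 0.95 -0.79 0 12;0 0 -0.2 0.95 -0.79 0 12;0 0 -0.25 0.95 -0.79 0 12;0 0 -0.3 0.95 -0.79 0 12;0 0 -0.35 0.95 -0.79 0 12;0 0 -0.4 0.95 -0.79 0 12;0 0 -0.45 0.95 -0.79 0 12;0 0 -0.474 0.95 -0.79 0 12;0 0 -0.474 0.95 -0.79 0 12' >/dev/null;python3 -c "
from h import *
st();print(rel([.4262,.3842,.2],down(76.2)))
d=shot('scene'); crop(d,90,80,170,180,6,'pics/t44.png')"
```

```text
t 88.28 p [0.4223 0.383  0.2637] ypsi 76.2 F [ 0.1  0.7 -4. ] w 14.7 q [ 39.7   3.6 104.6   0.   71.8 -36.5] zt [ 0.     0.001 -1.   ]
(array([ 0.0003,  0.0001, -0.0002]), array([-0.035,  0.02 ,  0.637]))
```

View pics/t44.png

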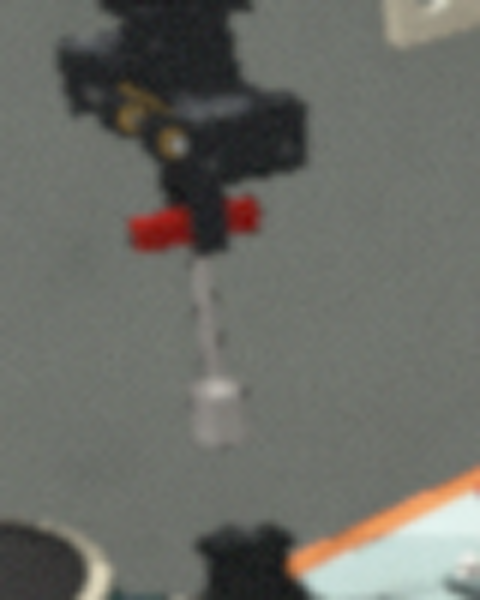

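```bash
python3 -c "
from h import *
d=shot('scene')
for c in [(.4235,.384),(.4262,.3842)]:
  for z in (.044,.122,.156,.25,.26): print(c,z,(proj(d,[*c,z])+.5-[90,80])*6)
im=cv2.resize(d['frame'][80:180,90:170,::-1],None,fx=6,fy=6,interpolation=cv2.INTER_CUBIC)[180:600,90:330]
cv2.imwrite('pics/t45.png',cv2.resize(im,None,fx=1.4,fy=1.4))"
```

```text
(0.4235, 0.384) 0.044 [247.70805523 543.37885403]
(0.4235, 0.384) 0.122 [231.59951705 431.814178  ]
(0.4235, 0.384) 0.156 [224.30925011 381.32317385]
(0.4235, 0.384) 0.25 [203.24344077 235.42537932]
(0.4235, 0.384) 0.26 [200.91986334 219.33272335]
(0.4262, 0.3842) 0.044 [250.86165147 541.7397878 ]
(0.4262, 0.3842) 0.122 [234.85756342 430.28100211]
(0.4262, 0.3842) 0.156 [227.61492818 379.84043173]
(0.4262, 0.3842) 0.25 [206.68801675 234.09716108]
(0.4262, 0.3842) 0.26 [204.37987472 218.02234904]
```

View pics/t45.png

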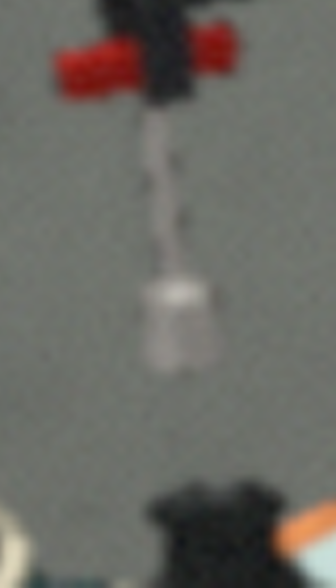

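```bash
python3 -m creep '0 0 0 -0.044 0.01 0 12;0 0 0 -0.044 0.01 0.3 12;0 0 0 -0.044 0.01 0.5 12;0 0 0 -0.044 0.01 0.5 12;0 0 0 -0.044 0.01 0.5 12;0 0 0 -0.044 0.01 0.5 12'; python3 -c "
from h import *
d=shot('scene')
im=cv2.resize(d['frame'][80:180,90:170,::-1],None,fx=6,fy=6,interpolation=cv2.INTER_CUBIC)[180:600,90:330]
cv2.imwrite('pics/t46.png',cv2.resize(im,None,fx=1.4,fy=1.4))"
```

```text
time: 89.12
position: [0.4276, 0.3835, 0.2148]
ee_rot: [[-0.972, 0.237, 0.002], [0.237, 0.972, 0.002], [-0.002, 0.003, -1.0]]
ft_force: [0.0, 0.3, -2.6]
gripper_width: 0.0139
```

View pics/t46.png

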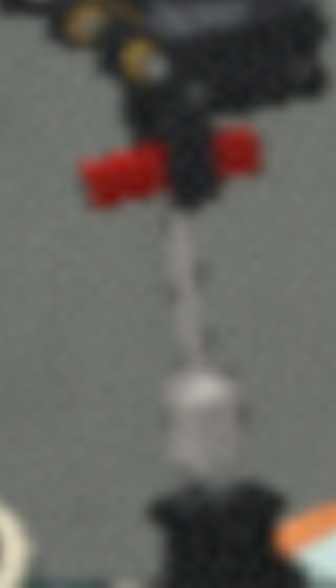

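```bash
python3 -m creep '0 0 0 -0.018 -0.011 0.05 12;0 0 0 -0.018 -0.011 0.15 12;0 0 0 -0.018 -0.011 0.25 12;0 0 0 -0.018 -0.011 0.25 12;0 0 0 -0.018 -0.011 0.25 12'; python3 -m creep '0 0 0 0 0 0.1 12;0 0 0 0 0 0.15 12;0 0 0 0 0 0.15 12';python3 -m creep '0 0 0 0 0 0.1 12;0 0 0 0 0 0.15 12;0 0 0 0 0 0.15 12'
```

```text
time: 89.8
position: [0.4284, 0.3815, 0.1883]
ee_rot: [[-0.972, 0.237, 0.0], [0.237, 0.972, 0.001], [-0.0, 0.001, -1.0]]
ft_force: [-0.1, -0.1, -2.1]
gripper_width: 0.0142
time: 90.18
position: [0.428, 0.3814, 0.1727]
ee_rot: [[-0.972, 0.237, -0.001], [0.237, 0.972, 0.0], [0.001, 0.0, -1.0]]
ft_force: [-0.1, -0.5, -3.0]
gripper_width: 0.0143
time: 90.55
position: [0.428, 0.3814, 0.1577]
ee_rot: [[-0.972, 0.237, -0.001], [0.237, 0.972, 0.0], [0.001, 0.0, -1.0]]
ft_force: [-0.3, 1.8, -3.3]
gripper_width: 0.0143
```

```bash
python3 -m creep '0 0 0 0 0 0.03 12;0 0 0 0 0 0.05 12;0 0 0 0 0 0.05 12'; python3 -m creep '0 0 0 0 0 0.02 12;0 0 0 0 0 0.03 12;0 0 0 0 0 0.03 12'
```

```text
time: 90.92
position: [0.4284, 0.3816, 0.1535]
ee_rot: [[-0.972, 0.237, 0.0], [0.237, 0.972, 0.001], [-0.0, 0.001, -1.0]]
ft_force: [-0.4, 0.5, -3.2]
gripper_width: 0.0146
time: 91.3
position: [0.4284, 0.3816, 0.1506]
ee_rot: [[-0.972, 0.237, 0.0], [0.237, 0.972, 0.001], [-0.0, 0.001, -1.0]]
ft_force: [-1.0, 1.1, -1.7]
gripper_width: 0.0141
```

```bash
python3 -m creep '0 0 0 0 0 0.01 12;0 0 0 0 0 0.02 12;0 0 0 0 0 0.02 12'; python3 -c "
from h import *
d=shot('scene'); crop(d,90,100,170,180,7,'pics/t47.png')"
```

```text
time: 91.68
position: [0.4291, 0.3821, 0.1505]
ee_rot: [[-0.972, 0.237, 0.002], [0.237, 0.972, 0.002], [-0.001, 0.002, -1.0]]
ft_force: [-1.4, -1.4, 7.6]
gripper_width: 0.0146
```

View pics/t47.png

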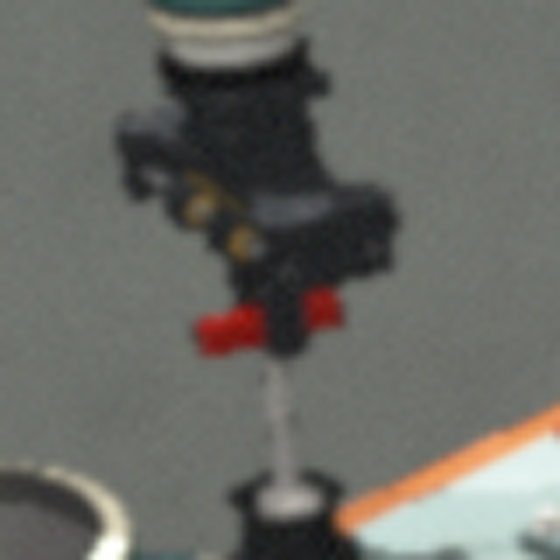

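Driver is on the cup floor and centred. Release and rise.

```bash
python3 -m creep '0 0 0 0 0 -0.01 14;0 0 0 0 0 -0.015 20;0 0 0 0 0 -0.015 40;0 0 0 0 0 -0.015 40;0 0 0 0 0 -0.015 40' 10 >/dev/null; python3 -m creep '0 0 0 0 0 -0.4 40;0 0 0 0 0 -0.8 40;0 0 0 0 0 -1 40;0 0 0 0 0 -1 40'>/dev/null; python3 -m creep '0 0 0 0 0 -0.4 40;0 0 0 0.3 -1 -0.4 40;0 0 0 0.3 -1 -0.4 40;0 0 0 0.3 -1 -0.4 40;0 0 0 0.3 -1 -0.4 40'>/dev/null; python3 -m creep '0 0 0 0.3 -1 0 40;0 0 0 0.3 -1 0 40;0 0 0 0.3 -1 0 40;0 0 0 0.3 -1 0 40'>/dev/null;python3 -c "
from h import *
st()
d=shot('scene'); crop(d,90,90,250,210,5,'pics/t48.png')
d=shot('top');np.savez('top8.npz',**d);crop(d,80,150,280,270,4,'pics/t49.png')"
```

```text
t 93.97 p [0.3235 0.2022 0.2899] ypsi 76.3 F [ 0.1 -0.  -0.1] w 40.4 q [ 2.820e+01 -1.970e+01  1.221e+02  1.000e-01  7.750e+01 -4.810e+01] zt [ 0.001  0.001 -1.   ]
```

View pics/t48.png

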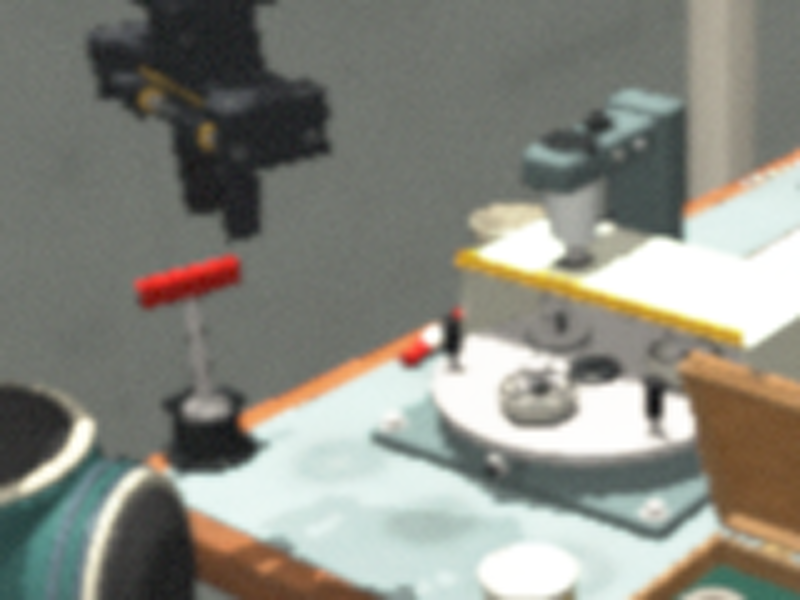

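View pics/t49.png

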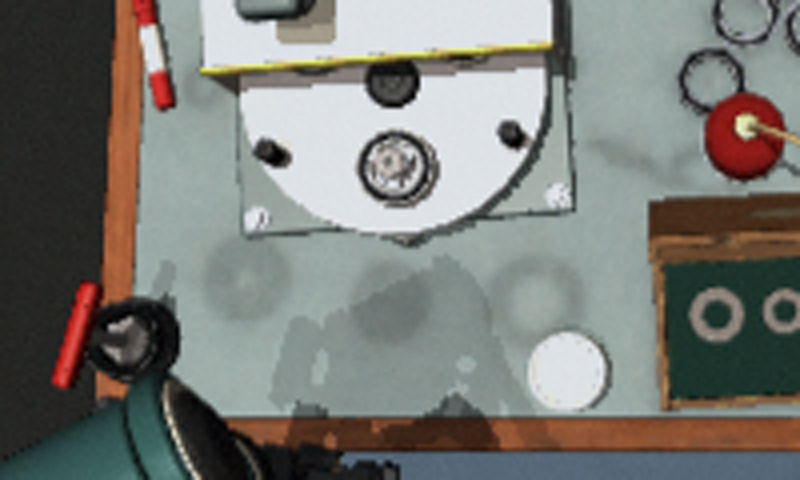

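```bash
python3 -c "
from h import *
d=dict(np.load('top8.npz')); crop(d,250,130,512,270,3,'pics/t50.png')"
```

```text
(no output)
```

View pics/t50.png

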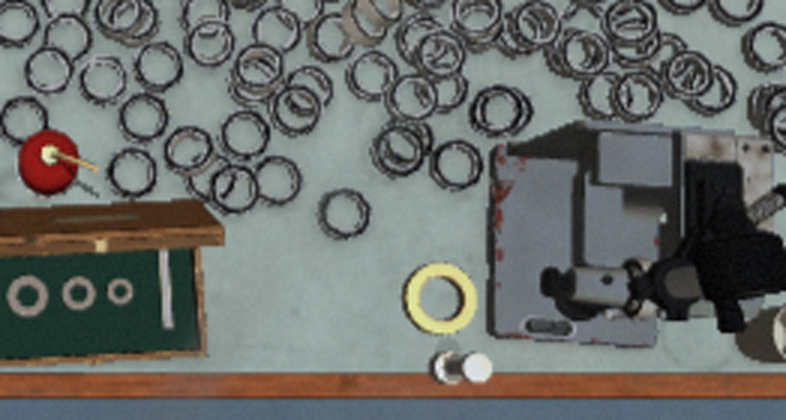

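```bash
python3 -c "
from h import *
st(); print(order.hand_in())"
```

```text
t 94.08 p [0.3235 0.2023 0.2899] ypsi 76.3 F [ 0.3  0.1 -0.4] w 40.0 q [ 28.2 -19.7 122.    0.   77.6 -48.1] zt [ 0.     0.001 -1.   ]
the job is handed in; nothing more can be done
None
```

The job is handed in at 94 s. I found two loose bearings along the front of the bench and clamped both. The dial is clicked in and the driver stands in its cup.

- **Bearings:** I took the ring at about (0.54, -0.44) to belong to the heap. It lies some 12 cm behind the front bearings and looks like the heap rings. I left it alone.
- **Clamping:** Each bearing was laid flat and the driver was fully seated before the first turn. Each screw went clockwise until the torque rose from about 0.1 to 0.5 N m, at the same wrist angle (about -101°) both times. The pictures after each turn show the jaws out and the bearing centred.
- **Last checks:** In the last overhead picture the knobs are in the same place as after the first click. The driver is upright in the cup and the gripper is clear of everything.
- **What went less smoothly:**
  - The dial needed a second, firmer push to click the first time.
  - The first bearing was taken back from the clamp once because of a misread picture.
  - The second bearing was gripped about 4 mm off centre. It touched its screw head lightly (up to about 7 N) and had to be re-centred on the seat before clamping.
  - One wrist joint reached -146.2°, right at its -146.25° limit, without being seen to pass it.
- **Not seen directly:** The first bearing is now behind the guard, so I last saw it clamped before the dial was indexed on.

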